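# Set out battery packs and pump blocks for the next assembly batch

### The arm

A 7-joint arm with a two-finger parallel gripper is mounted at the origin on the work surface. World frame = base frame: x ahead of the robot, y to its left, z up, the work surface at z = 0. Lengths are in m, angles in rad, forces in N, time in s.
With the tool pointing down it reaches from about 0.4 to 0.85 m from the base axis. Payload 10.4 kg.
Tool frame: the origin (TCP) lies midway between the tips of the shut fingers; the grasp point (between the pads) lies 19 mm behind it; z points along the fingers, y is the line along which they close (so a half turn about z gives the same grasp; the last joint's range is limited). The gripper opens to 85 mm and grips with 20 to 120 N. Pads are 22 mm wide; open, the fingers measure 114 mm over their backs; the gripper's body (76 mm by 85 mm) begins 54 mm behind the grasp point. The pads swing forward as they close: fully open they stand 13 mm farther back than shut.
Start: joints at [-1.221, 0.332, -0.065, 1.46, 0.022, 1.35, -0.088], TCP at [0.228, 0.582, 0.231] pointing down, gripper open.
Joint ranges: [-2.6, 2.6], [-0.5, 2.12], [-1.47, 1.34], [0.16, 2.42], [-1.27, 4.41], [0.06, 2.06], [-2.6, 2.6]. Speed limits (rad/s): [2.22, 2.22, 2.79, 2.79, 3.14, 3.14, 3.14].

### API

Orientations are given as a rotation vector (axis times angle).
In Python, from cell import ctrl gives the robot as it stands.
- The arm moves only by the tool carry_out, never from a script. Its argument "plan" is a list of rows, each an object with "travel": the shift along the world's x, y, z each as a share of 0.08 m, from -1 to 1, a list of three; "yaw": the turn about the world's z as a share of pi rad, from -1 to 1; "fingers": the finger opening in mm, from 0 to 85.4. A call has 1 to 8 rows; each row is the pose to reach, as a shift and turn from the pose commanded when the call began, turning the shorter way round; what a row does not reach only later rows make up. A row lasts 1/8 s, in which the tool goes at most 62.5 mm and 10.7 degrees, less where a joint would pass 70% of its speed; a pose out of reach is approached as far as the arm can. A call with a number of a shift or a turn outside -1 to 1 is refused whole. A call with a gripper value outside its range is refused whole. The fingers move at their own pace and stop on an object; the grip force is fixed at half the most. Time passes only in rows, so rows that repeat a pose let the fingers close. It gives the time, the measured TCP pose, the force, the opening and the grip force at its end, in the units of the state.
- ctrl.sense(): the state, without advancing time (a new reading comes with each control period).
- ctrl.get_image(name): name is "scene" or "top" or "wrist"; returns a dict with "frame" (480x640x3 uint8, red, green, blue), "fov_y" (degrees; the focal length in pixels is half the picture's height over the tangent of half this angle, whatever the lens; pixels are square), "cx", "cy" (the principal point, pixels), "eye" and "rotation" of the camera in the world. Camera axes: x right, y down, z forward; pixel columns grow to the right and rows downward; lengths in m; the calibration is good to about 2 mm. A picture is of the moment at which its call begins. There is no depth.
- ctrl.sign_off(): hands the job in; it is judged then, once.
Trained networks look in a picture, given as the dict that the camera call returned (one of the last four; its "shot" number tells which), for a name from the list of things; names that differ only in an ending like _2 or _b are one class to them, and where a whole thing is asked for, a point or a joint stands for the part that bears it (a point fixed in the world has none). Each returns a list of dicts, best first, with "score" (0 to 1); they miss things now and then, are a little off and sometimes report something else, mostly with a low value. They report only what shows in the picture. A call takes as long as a camera call. They do not tell look-alikes from the thing itself.
- ctrl.cut_out(query, picture): "mask" (480x640 bool, what is visible of it) and "box" ([left, top, right, bottom] in pixels, round what is visible of it).
The state is a dict: "t": time; "q": joint angles; "joint_vel": joint speeds; "joint_efforts": joint torques, N m; "ee_pos": TCP position; "tcp_rot": TCP orientation; "force": force on the tool from outside, world axes, zero at the start; "moment": the same for the moment, N m; "finger_gap": finger opening in m; "grip_force": force on a finger pad.
Only numpy, scipy, OpenCV 4.12 (cv2) and the standard library are available. Lean on these libraries where they do the work, as an engineer would, in place of code of your own. Each camera call takes 0.05 s, during which the arm holds its last target. There are 200 camera calls.

### The job

Get the assembly bench ready for the next batch: stand every battery pack from the blue mat upright on one of its short ends on the black carrier board, and lift the handle of the hinged sorting tray to tip all its pump blocks into the bin, then let the tray down level again. Leave the finished appliance and the screwdriver where they are.

Things in the scene. Friction and masses are not known exactly. Their poses are not given: they have to be found in the camera images.
- mat: Thin blue mat on the bench, 300 x 310 x 2 mm, fixed; origin at the centre of its underside on the bench. The battery packs lie on it at the start.
- board: Plain black carrier board, 210 mm (its x) x 210 mm (its y) x 6 mm thick, fixed flat on the bench, left or right of the mat; origin at the centre of its underside, top surface 6 mm above it.
- station: Green stand with a steel sorting tray and, on the side away from the robot, a green bin; fixed. Its x axis points from the tray handle through the tray towards the bin. Origin on the bench, 30 mm beyond the handle in x. The bin spans x 180 to 360 mm, y -95 to 95 mm; its inner floor is 5 mm above the bench and its rim 110 mm high at the sides, 120 mm at the far end, 88 mm beside the tray.
- tray_handle (a point): Middle of the tray's black bar handle: round bar 12 mm thick, 100 mm long along the station's y, 45 mm clear of the tray's end wall (on the robot's side), 111 mm above the bench when the tray is level; moves with the tray. Free space below the bar.
- tray_hinge (a point): The tray's hinge, at the lower edge of its open end beside the bin, 96 mm above the bench; the hinge axis runs along the station's y. The handle lies 215 mm from it (and 15 mm above it when level). The tray has walls 38 mm high on three sides and is open towards the bin.
- tray (a joint): Tilt of the sorting tray, rad: 0 is level (resting on its stop), grows as the handle is lifted, stop at 1.15. The tray (about 0.35 kg) sinks back by itself when let go. Blocks begin to slide at about 0.45 to 0.65.
- pack0: White plastic battery pack, a flat block 104 mm (its x) x 64 mm (its y) x 28 mm (its z), about 0.18 kg, lying flat at first; origin at its centre. May be absent.
- pack1: White plastic battery pack, a flat block 104 mm (its x) x 64 mm (its y) x 28 mm (its z), about 0.18 kg, lying flat at first; origin at its centre. May be absent.
- pack2: White plastic battery pack, a flat block 104 mm (its x) x 64 mm (its y) x 28 mm (its z), about 0.18 kg, lying flat at first; origin at its centre. May be absent.
- pack3: White plastic battery pack, a flat block 104 mm (its x) x 64 mm (its y) x 28 mm (its z), about 0.18 kg, lying flat at first; origin at its centre. May be absent.
- block0: White plastic pump block 52 x 38 x 30 mm with a 20 mm wide, 12 mm high grey stub on top, about 0.06 kg, in the sorting tray at first; origin at the centre of its underside. May be absent.
- block1: White plastic pump block 52 x 38 x 30 mm with a 20 mm wide, 12 mm high grey stub on top, about 0.06 kg, in the sorting tray at first; origin at the centre of its underside. May be absent.
- block2: White plastic pump block 52 x 38 x 30 mm with a 20 mm wide, 12 mm high grey stub on top, about 0.06 kg, in the sorting tray at first; origin at the centre of its underside. May be absent.
- block3: White plastic pump block 52 x 38 x 30 mm with a 20 mm wide, 12 mm high grey stub on top, about 0.06 kg, in the sorting tray at first; origin at the centre of its underside. May be absent.
- unit: Bystander: finished white appliance, 110 x 170 x 72 mm, beyond the mat; origin at the centre of its underside.
- driver: Bystander: screwdriver lying on the bench about 200 mm long, beyond the mat.
Not all that is in view belongs to the job. What is shaped like the block2 but green or red is not meant.

How it is judged:
On the way:
1. the sorting tray has been tipped up by its handle (value of joint tray above 0.4 rad), for 0.1 s.
At the end, for the whole second after the job is handed in: Every battery pack present stands on a short end on the carrier board (long axis within 0.1 rad of vertical, its centre over the board, resting on it and still), every pump block present lies still inside the bin, and the tray is level again (joint under 0.06 rad) (value of joint tray below 0.06 rad and x of pack0 in the frame of board between -0.105 and 0.105 m and y of pack0 in the frame of board between -0.105 and 0.105 m and z of pack0 in the frame of board between 0.05 and 0.066 m and (angle between pack0's own x axis and vertical below 0.1 rad or angle between pack0's own x axis and vertical above 3.04 rad) and linear speed of each of pack0, pack1, pack2, pack3, block0, block1, block2, block3 below 0.02 m/s and x of pack1 in the frame of board between -0.105 and 0.105 m and y of pack1 in the frame of board between -0.105 and 0.105 m and z of pack1 in the frame of board between 0.05 and 0.066 m and (angle between pack1's own x axis and vertical below 0.1 rad or angle between pack1's own x axis and vertical above 3.04 rad) and x of pack2 in the frame of board between -0.105 and 0.105 m and y of pack2 in the frame of board between -0.105 and 0.105 m and z of pack2 in the frame of board between 0.05 and 0.066 m and (angle between pack2's own x axis and vertical below 0.1 rad or angle between pack2's own x axis and vertical above 3.04 rad) and x of pack3 in the frame of board between -0.105 and 0.105 m and y of pack3 in the frame of board between -0.105 and 0.105 m and z of pack3 in the frame of board between 0.05 and 0.066 m and (angle between pack3's own x axis and vertical below 0.1 rad or angle between pack3's own x axis and vertical above 3.04 rad) and x of block0 in the frame of station between 0.18 and 0.36 m and y of block0 in the frame of station between -0.095 and 0.095 m and z of block0 in the frame of station between -0.005 and 0.105 m and x of block1 in the frame of station between 0.18 and 0.36 m and y of block1 in the frame of station between -0.095 and 0.095 m and z of block1 in the frame of station between -0.005 and 0.105 m and x of block2 in the frame of station between 0.18 and 0.36 m and y of block2 in the frame of station between -0.095 and 0.095 m and z of block2 in the frame of station between -0.005 and 0.105 m and x of block3 in the frame of station between 0.18 and 0.36 m and y of block3 in the frame of station between -0.095 and 0.095 m and z of block3 in the frame of station between -0.005 and 0.105 m); the robot touches nothing.
It fails at once if the finished appliance is pushed more than 3 cm aside or tipped (distance of unit from where it was at the start of the episode above 0.03 m or angle between unit's own z axis and vertical above 0.3 rad).
It fails at once if the screwdriver is pushed more than 3 cm aside or tipped (distance of driver from where it was at the start of the episode above 0.03 m).
Of pack0, pack1, pack2, pack3 only 3 to 4 are there at a start; the rules pass over those that are not, and their reading is None.
Of block0, block1, block2, block3 only 2 to 4 are there at a start; the rules pass over those that are not, and their reading is None.
At some moment in a run one of pack0, pack1, pack2, pack3 may be knocked a few centimetres aside while the robot is not near it.
Once in a run the grip may slacken for a moment while it holds something.
It also fails if it takes over 210 s, if anything falls off the work surface, if the arm or the gripper's body presses on something with over 40 N, if the wrist force passes 120 N, or if a joint passes its speed limit or range.

## Working session

There is one attempt and no reset: what is moved stays moved. The work goes in short steps, Python scripts to look and compute and a tool call to move; the robot and the scene stay as the last step left them, time stands still between calls to the robot, and variables do not carry over. Pictures are saved under pics/ and viewed, at most 14 in all, crops included, and the job is handed in when it is done.

Besides the shell and the picture viewer there is one more tool, called after "Emit:" by a JSON object that holds its "fn" and its "kwargs". carry_out: Moves the arm, as the interface text tells. Shift numbers are shares of 0.08 m and turn numbers shares of pi rad, none past 1 either way. Its arguments: {"type":"object","properties":{"plan":{"type":"array","items":{"type":"object","properties":{"travel":{"type":"array","items":{"type":"number"}},"yaw":{"type":"number"},"fingers":{"type":"number"}}}}},"required":["plan"]}

```bash
mkdir -p pics; ls
cat > h.py <<'E'
import numpy as np, cv2
from cell import ctrl
def save(p,n): cv2.imwrite('pics/'+n+'.png',p['frame'][:,:,::-1])
def f(p): return 240/np.tan(np.radians(p['fov_y'])/2)
def back(p,uv,z):
    uv=np.atleast_2d(uv).astype(float)
    d=np.c_[(uv[:,0]-p['cx'])/f(p),(uv[:,1]-p['cy'])/f(p),np.ones(len(uv))]@np.array(p['rotation']).T
    e=np.array(p['eye']); return e+d*((z-e[2])/d[:,2])[:,None]
def proj(p,X):
    c=(np.atleast_2d(X)-np.array(p['eye']))@np.array(p['rotation'])
    return np.c_[p['cx']+f(p)*c[:,0]/c[:,2],p['cy']+f(p)*c[:,1]/c[:,2]]
E
python3 - <<'E'
from h import *
np.set_printoptions(precision=3,suppress=True)
for n in ['scene','top']:
    p=ctrl.get_image(n); save(p,n+'0'); print(n,p['fov_y'],p['cx'],p['cy'],np.array(p['eye']),np.array(p['rotation']))
    for q in ['pack0','block0','board','mat','tray_handle','station','unit','driver']:
        for d in ctrl.cut_out(q,p):
            print(q,round(d['score'],2),d['box'])
            if n=='top' and d['score']>.3:
                h={'pack0':.03,'block0':.13,'board':.006,'mat':.002}.get(q,.1)
                m=d['mask'].astype(np.uint8); c=max(cv2.findContours(m,0,2)[0],key=cv2.contourArea)
                w=back(p,c[:,0],h)[:,:2].astype(np.float32); print('   ',cv2.minAreaRect(w))
print(ctrl.sense())
E
```

```text
pics
scene 43.25281582080169 314.9191263461534 246.4437780572031 [1.017 0.591 1.156] [-0.794 -2.708  0.896]
pack0 0.98 [288.4, 246.5, 325.5, 292.3]
pack0 0.74 [326.5, 293.6, 371.8, 339.5]
pack0 0.61 [333.6, 213.1, 380.8, 256.7]
pack0 0.58 [377.7, 262.0, 423.9, 313.7]
block0 0.91 [319.8, 188.4, 343.8, 212.8]
block0 0.89 [268.0, 150.2, 294.7, 173.5]
block0 0.74 [227.6, 143.1, 254.2, 163.5]
block0 0.66 [317.6, 146.5, 341.6, 171.8]
block0 0.64 [256.3, 136.9, 276.5, 158.2]
board 0.93 [410.0, 323.6, 554.4, 459.4]
mat 0.81 [261.9, 207.8, 446.6, 366.8]
mat 0.38 [333.9, 210.1, 382.2, 256.2]
mat 0.31 [227.7, 142.9, 251.5, 164.2]
tray_handle 0.82 [215.0, 122.4, 320.9, 198.3]
station 0.6 [143.9, 120.1, 320.5, 254.9]
unit 0.61 [191.7, 270.5, 276.8, 353.1]
unit 0.29 [228.0, 143.7, 252.6, 167.1]
driver 0.65 [220.9, 347.3, 310.4, 384.3]
top 53.732321606461625 324.10804046158063 239.71629550658363 [ 0.369 -0.076  1.211] [-2.108  2.133 -0.212]
pack0 0.98 [239.5, 286.2, 281.6, 315.1]Traceback (most recent call last):
  File "<stdin>", line 11, in <module>
  File "h.py", line 8, in back
    e=np.array(p['eye']); return e+d*((z-e[2])/d[:,2])[:,None]
                                               ~^^^^^
IndexError: too many indices for array: array is 1-dimensional, but 2 were indexed
```

```bash
sed -i "s/np.array(p\['rotation'\])/cv2.Rodrigues(np.array(p['rotation'],float))[0]/" h.py
python3 - <<'E'
from h import *
np.set_printoptions(precision=3,suppress=True)
for n in ['top']:
    p=ctrl.get_image(n); save(p,n+'0')
    for q in ['pack0','block0','board','mat','tray_handle','station','unit','driver']:
        for d in ctrl.cut_out(q,p):
            print(q,round(d['score'],2),d['box'])
            if d['score']>.3:
                h={'pack0':.03,'block0':.13,'board':.006,'mat':.002}.get(q,.1)
                m=d['mask'].astype(np.uint8); c=max(cv2.findContours(m,0,2)[0],key=cv2.contourArea)
                w=back(p,c[:,0],h)[:,:2].astype(np.float32); print('   ',np.array(sum([list(x) if isinstance(x,tuple) else [x] for x in cv2.minAreaRect(w)],[])))
print(ctrl.sense())
a=cv2.imread('pics/scene0.png');b=cv2.imread('pics/top0.png')
E
```

```text
pack0 0.94 [298.8, 221.6, 346.1, 255.0]
    [ 0.606 -0.077  0.101  0.069 75.103]
pack0 0.71 [311.8, 288.2, 352.2, 315.0]
    [ 0.449 -0.099  0.065  0.104  2.887]
pack0 0.67 [236.3, 228.8, 286.5, 259.1]
    [ 0.595  0.078  0.107  0.069 77.819]
pack0 0.56 [241.7, 286.3, 280.7, 316.4]
    [ 0.452  0.076  0.104  0.063 83.115]
block0 0.91 [420.3, 323.9, 441.2, 349.7]
    [ 0.365 -0.318  0.048  0.038 24.121]
block0 0.85 [484.5, 245.1, 509.6, 269.2]
    [ 0.537 -0.48   0.051  0.041 54.145]
block0 0.81 [448.3, 220.9, 466.2, 245.9]
    [ 0.598 -0.39   0.042  0.056 86.408]
block0 0.79 [473.5, 288.9, 494.9, 313.5]
    [ 0.433 -0.439  0.039  0.056 42.411]
block0 0.75 [442.0, 252.0, 462.9, 276.3]
    [ 0.526 -0.375  0.054  0.045  9.074]
block0 0.71 [409.6, 249.7, 430.2, 277.2]
    [ 0.528 -0.301  0.052  0.042 11.774]
block0 0.64 [373.3, 293.5, 389.2, 317.0]
    [ 0.432 -0.206  0.038  0.045 89.311]
board 0.68 [112.9, 255.5, 194.2, 342.7]
    [0.464 0.348 0.212 0.21  0.453]
mat 0.67 [232.3, 214.5, 352.4, 328.8]
    [0.532 0.002 0.3   0.31  0.817]
tray_handle 0.73 [404.0, 211.1, 475.8, 306.4]
    [ 
[... 385 characters left out ...]
[281.3, 141.0, 352.7, 192.1]
    [ 0.78  -0.064  0.114  0.162  6.11 ]
unit 0.28 [443.4, 253.5, 460.3, 275.0]
unit 0.18 [403.7, 208.1, 476.5, 308.1]
driver 0.63 [251.5, 134.6, 269.7, 203.9]
    [ 0.732  0.078  0.025  0.106 80.823]
{'t': 1.0, 'q': array([-1.221,  0.332, -0.065,  1.46 ,  0.022,  1.35 , -0.089]), 'joint_vel': array([-0.   , -0.001, -0.001,  0.   ,  0.   ,  0.   ,  0.   ]), 'joint_efforts': array([ -0.001, -62.523,   0.048, -39.185,   0.016,   0.001,   0.   ]), 'ee_pos': array([0.228, 0.582, 0.231]), 'tcp_rot': array([-0.582, -3.087, -0.   ]), 'force': array([-0.641, -0.205, -0.005]), 'moment': array([ 0.02 ,  0.011, -0.046]), 'grip_force': 0.0, 'finger_gap': 0.08527299432794322}
```

View pics/top0.png

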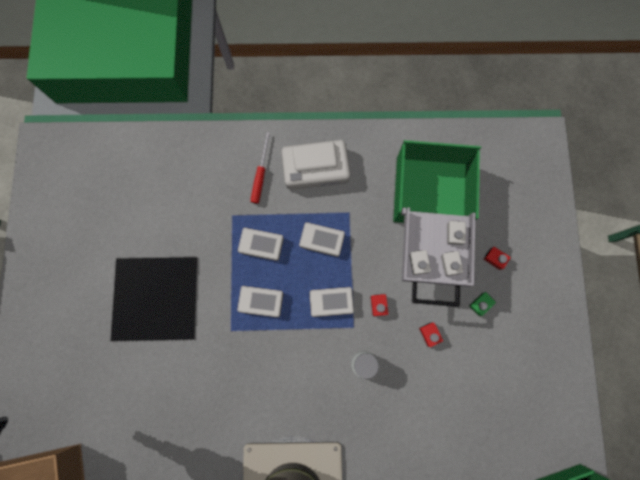

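View pics/scene0.png

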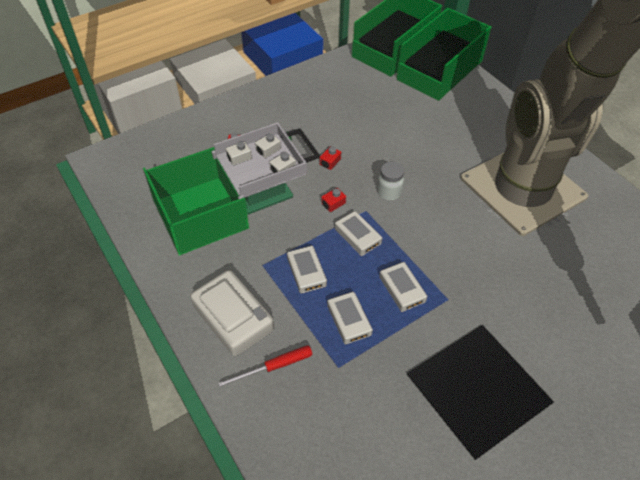

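The top view shows four white packs on the blue mat at (260,244), (322,239), (260,301) and (331,302). The tray handle is at (437,295) and three white blocks are in the tray at (457,233), (420,263) and (452,263).

Possible mix-ups:
- Red blocks at (379,305), (431,335) and (497,258), and a green block at (483,304): not meant.
- White appliance at (315,163): bystander.
- Cylinder at (365,365): not part of the job.

I choose the white packs on the mat and the black bar at (437,295).

```bash
cat >> h.py <<'E'
from scipy.optimize import minimize
def corners(x,y,a,dx,dy,z0,z1):
    R=np.array([[np.cos(a),-np.sin(a)],[np.sin(a),np.cos(a)]])
    b=np.array([[i*dx/2,j*dy/2] for i in(-1,1) for j in(-1,1)])@R.T+[x,y]
    return np.r_[np.c_[b,np.full(4,z0)],np.c_[b,np.full(4,z1)]]
def fit(p,mask,g,dims=(.104,.064),z0=.002,z1=.030):
    S=4
    ys,xs=np.nonzero(mask); x0,y0=xs.min()-12,ys.min()-12; W,H=xs.max()+12-x0,ys.max()+12-y0
    M=cv2.resize(mask[y0:y0+H,x0:x0+W].astype(np.uint8),None,fx=S,fy=S,interpolation=0)
    def cost(v):
        h=cv2.convexHull(proj(p,corners(*v[:3],*dims,z0,z1)).astype(np.float32))[:,0]
        h=((h-[x0,y0]+.5)*S*16).astype(np.int32)
        I=np.zeros_like(M); cv2.fillConvexPoly(I,h,1,shift=4)
        return 1-(I&M).sum()/(I|M).sum()
    r=minimize(cost,g,method='Nelder-Mead',options=dict(initial_simplex=np.array(g)+np.array([[0,0,0],[.01,0,0],[0,.01,0],[0,0,.15]])))
    return r.x,1-r.fun
def packs(p,smin=.4):
    out=[]
    for d in ctrl.cut_out('pack0',p):
        if d['score']<smin: continue
        c=max(cv2.findContours(d['mask'].astype(np.uint8),0,2)[0],key=cv2.contourArea)
        (x,y),(w,h),a=cv2.minAreaRect(back(p,c[:,0],.03)[:,:2].astype(np.float32)); a=np.radians(a+(90 if h>w else 0))
        v,q=fit(p,d['mask'],[x,y,a]); out.append((d['score'],v[0],v[1],np.degrees(v[2]),q))
    return out
def yaw_y(s): # heading of tool y axis, deg
    R=cv2.Rodrigues(np.array(s['tcp_rot'],float))[0]; return np.degrees(np.arctan2(R[1,1],R[0,1]))
E
python3 - <<'E'
from h import *
np.set_printoptions(precision=3,suppress=True)
for n in ['top','scene']:
    p=ctrl.get_image(n); print(n); [print(np.array(o)) for o in packs(p)]
    for q in ['board','tray_handle']:
        for d in ctrl.cut_out(q,p)[:1]: 
            if q=='board':
                c=max(cv2.findContours(d['mask'].astype(np.uint8),0,2)[0],key=cv2.contourArea); print(q,fit(p,d['mask'],[.464,.348,0],(.21,.21),0,.006))
    if n=='top':
        cr=cv2.resize(p['frame'][200:330,230:490,::-1],None,fx=3,fy=3,interpolation=cv2.INTER_CUBIC); cv2.imwrite('pics/crop1.png',cr)
print(yaw_y(ctrl.sense()))
E
```

```text
top
[ 0.97   0.609 -0.078 74.98   0.948]
[ 0.97   0.598  0.079 78.074  0.954]
[ 0.83   0.452  0.078 81.766  0.964]
[ 0.59   0.449 -0.099 94.128  0.951]
board (array([0.465, 0.349, 0.004]), np.float64(0.9773712640818792))
scene
[ 0.91   0.448 -0.101 92.026  0.935]
[ 0.71   0.608 -0.079 74.169  0.917]
[  0.71    0.809  -0.04  116.682   0.404]
[ 0.59   0.598  0.078 78.087  0.948]
68.63901007381224
```

View pics/crop1.png

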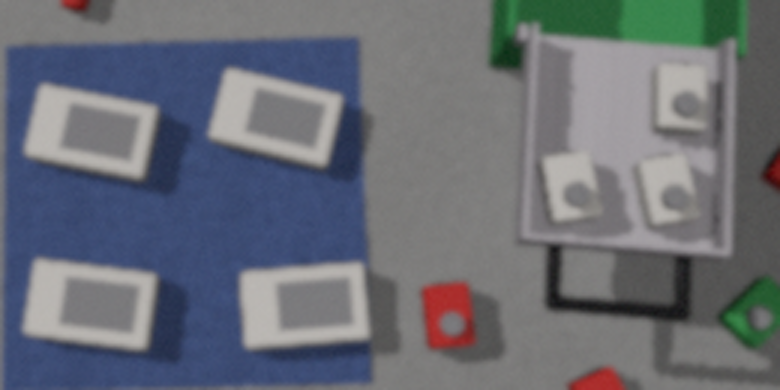

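The crop confirms four white packs with grey labels, three white blocks in the tray, and the black handle bar from (553,304) to (685,312) in crop pixels. First move is to hover over the +y end of the pack at (0.452, 0.078).

Emit:
{"fn": "carry_out", "kwargs": {"plan": [{"travel": [0.477, -0.975, 0], "yaw": -0.071, "fingers": 85}, {"travel": [0.477, -0.975, 0], "yaw": -0.071, "fingers": 85}]}}

```text
t: 1.65
ee_pos: [0.268, 0.5015, 0.2314]
tcp_rot: [0.932, 2.999, -0.0]
force: [0.6, 0.4, 0.0]
finger_gap: 0.0852
grip_force: 0.0
```

Emit:
{"fn": "carry_out", "kwargs": {"plan": [{"travel": [0.477, -0.975, 0], "yaw": -0.071, "fingers": 85}, {"travel": [0.477, -0.975, 0], "yaw": -0.071, "fingers": 85}]}}

```text
t: 1.9
ee_pos: [0.306, 0.4232, 0.2316]
tcp_rot: [1.26, 2.877, 0.0]
force: [-0.3, 1.0, 0.3]
finger_gap: 0.0848
grip_force: 0.0
```

Emit:
{"fn": "carry_out", "kwargs": {"plan": [{"travel": [0.477, -0.975, 0], "yaw": -0.071, "fingers": 85}, {"travel": [0.477, -0.975, 0], "yaw": -0.071, "fingers": 85}]}}

```text
t: 2.15
ee_pos: [0.3437, 0.3455, 0.2317]
tcp_rot: [1.57, 2.72, 0.001]
force: [0.1, -0.0, 0.8]
finger_gap: 0.085
grip_force: 0.0
```

Emit:
{"fn": "carry_out", "kwargs": {"plan": [{"travel": [0.477, -0.975, 0], "yaw": -0.071, "fingers": 85}, {"travel": [0.477, -0.975, 0], "yaw": -0.071, "fingers": 85}]}}

```text
t: 2.4
ee_pos: [0.3815, 0.2679, 0.2316]
tcp_rot: [1.862, 2.53, 0.001]
force: [0.1, 1.4, -0.6]
finger_gap: 0.0848
grip_force: 0.0
```

Emit:
{"fn": "carry_out", "kwargs": {"plan": [{"travel": [0.477, -0.975, 0], "yaw": -0.071, "fingers": 85}, {"travel": [0.477, -0.975, 0], "yaw": -0.071, "fingers": 85}]}}

```text
t: 2.65
ee_pos: [0.4196, 0.19, 0.2316]
tcp_rot: [2.131, 2.308, 0.001]
force: [0.4, 0.9, 1.0]
finger_gap: 0.0851
grip_force: 0.0
```

Emit:
{"fn": "carry_out", "kwargs": {"plan": [{"travel": [0.477, -0.975, -0.8], "yaw": -0.071, "fingers": 85}, {"travel": [0.477, -0.975, -0.8], "yaw": -0.071, "fingers": 85}, {"travel": [0.477, -0.975, -0.8], "yaw": -0.071, "fingers": 85}, {"travel": [0.477, -0.975, -0.8], "yaw": -0.071, "fingers": 85}]}}

```text
t: 3.15
ee_pos: [0.4566, 0.1156, 0.1677]
tcp_rot: [-2.368, -2.064, -0.001]
force: [0.0, 1.5, -0.5]
finger_gap: 0.0852
grip_force: 0.0
```

Run:
```python
from h import *
np.set_printoptions(precision=3,suppress=True)
p=ctrl.get_image('wrist'); save(p,'w1'); [print(np.array(o)) for o in packs(p,.2)]
s=ctrl.sense(); print(yaw_y(s),s['ee_pos'])
p=ctrl.get_image('top'); print(back(p,[[414.3,301.3],[458.3,304]],.111))
```

```text
[ 0.97   0.447 -0.051 92.427  0.76 ]
[ 0.92   0.452  0.078 81.594  0.962]
[ 0.68   0.597  0.08  78.811  0.942]
[  0.66    0.62   -0.015 128.459   0.565]
-7.8335469700797935 [0.457 0.116 0.168]
[[ 0.44  -0.289  0.111]
 [ 0.433 -0.39   0.111]]
```

View pics/w1.png

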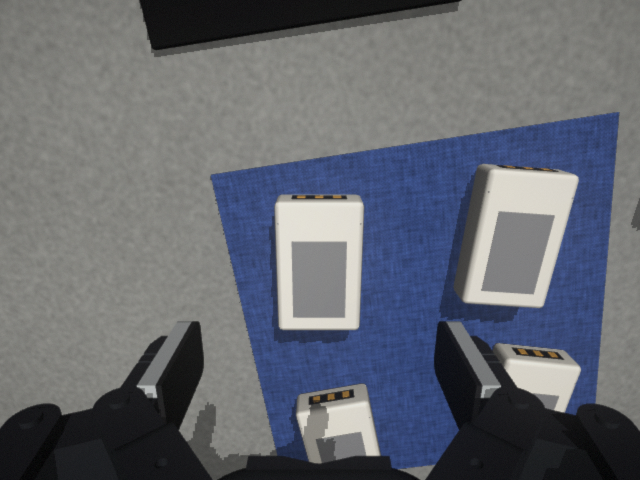

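The wrist view shows the target pack at (318,262), between the fingers, and the 0.96 overlap fit agrees with the top camera. Descend and try a light grip.

Emit:
{"fn": "carry_out", "kwargs": {"plan": [{"travel": [0, -0.025, -0.725], "yaw": 0, "fingers": 85}, {"travel": [0, -0.025, -0.725], "yaw": 0, "fingers": 85}]}}

```text
t: 3.55
ee_pos: [0.4542, 0.1119, 0.1071]
tcp_rot: [-2.369, -2.061, 0.009]
force: [0.2, 0.6, 0.1]
finger_gap: 0.0852
grip_force: 0.0
```

Emit:
{"fn": "carry_out", "kwargs": {"plan": [{"travel": [0, 0, -0.725], "yaw": 0, "fingers": 85}, {"travel": [0, 0, -0.725], "yaw": 0, "fingers": 85}]}}

```text
t: 3.8
ee_pos: [0.4548, 0.1119, 0.0505]
tcp_rot: [-2.37, -2.06, 0.008]
force: [-1.0, -0.8, 0.2]
finger_gap: 0.0851
grip_force: 0.0
```

Emit:
{"fn": "carry_out", "kwargs": {"plan": [{"travel": [0, 0, -0.4], "yaw": 0, "fingers": 85}, {"travel": [0, 0, -0.725], "yaw": 0, "fingers": 85}, {"travel": [0, 0, -0.725], "yaw": 0, "fingers": 85}]}}

```text
t: 4.18
ee_pos: [0.457, 0.1126, -0.0052]
tcp_rot: [-2.371, -2.061, 0.0]
force: [-0.2, -0.3, -0.2]
finger_gap: 0.085
grip_force: 0.0
```

Emit:
{"fn": "carry_out", "kwargs": {"plan": [{"travel": [0, 0, 0], "yaw": 0, "fingers": 63}, {"travel": [0, 0, 0], "yaw": 0, "fingers": 63}, {"travel": [0, 0, 0], "yaw": 0, "fingers": 63}, {"travel": [0, 0, 0], "yaw": 0, "fingers": 63}, {"travel": [0, 0, 0], "yaw": 0, "fingers": 63}]}}

```text
t: 4.8
ee_pos: [0.4586, 0.113, -0.0038]
tcp_rot: [2.371, 2.06, 0.006]
force: [-1.7, -0.6, 12.8]
finger_gap: 0.0639
grip_force: 40.5
```

Emit:
{"fn": "carry_out", "kwargs": {"plan": [{"travel": [0, 0, 0], "yaw": 0, "fingers": 62}, {"travel": [0, 0, 0], "yaw": 0, "fingers": 62}, {"travel": [0, 0, 0], "yaw": 0, "fingers": 62}]}}

```text
t: 5.18
ee_pos: [0.4586, 0.113, -0.0037]
tcp_rot: [2.371, 2.06, 0.007]
force: [-1.2, -0.7, 15.4]
finger_gap: 0.0635
grip_force: 68.9
```

Emit:
{"fn": "carry_out", "kwargs": {"plan": [{"travel": [0, 0, 0.5], "yaw": 0, "fingers": 62}, {"travel": [0, 0, 0.9], "yaw": 0, "fingers": 62}, {"travel": [0, 0, 0.9], "yaw": 0, "fingers": 62}]}}

```text
t: 5.55
ee_pos: [0.4586, 0.113, 0.0688]
tcp_rot: [2.371, 2.059, 0.01]
force: [-0.8, -1.3, -2.0]
finger_gap: 0.0633
grip_force: 66.7
```

Emit:
{"fn": "carry_out", "kwargs": {"plan": [{"travel": [0, 0, 0.45], "yaw": 0, "fingers": 62}, {"travel": [0, 0, 0.45], "yaw": 0, "fingers": 62}, {"travel": [0, 0, 0.45], "yaw": 0, "fingers": 63.2}, {"travel": [0, 0, 0.45], "yaw": 0, "fingers": 63.4}]}}

```text
t: 6.05
ee_pos: [0.4559, 0.1119, 0.1003]
tcp_rot: [-2.371, -2.06, 0.003]
force: [1.1, 0.1, -2.2]
finger_gap: 0.0634
grip_force: 38.2
```

Run:
```python
from h import *
p=ctrl.get_image('scene'); cv2.imwrite('pics/s2.png',cv2.resize(p['frame'][150:400,250:560,::-1],None,fx=2,fy=2)); s=ctrl.sense(); print(s['ee_pos'],s['force'],s['moment'],s['finger_gap'],s['grip_force'])
```

```text
[0.45593791 0.11183146 0.10036662] [-0.8624013  -0.54435011 -1.77868068] [ 0.08083132  0.05431988 -0.03706238] 0.06350496228454992 38.236613273620605
```

View pics/s2.png

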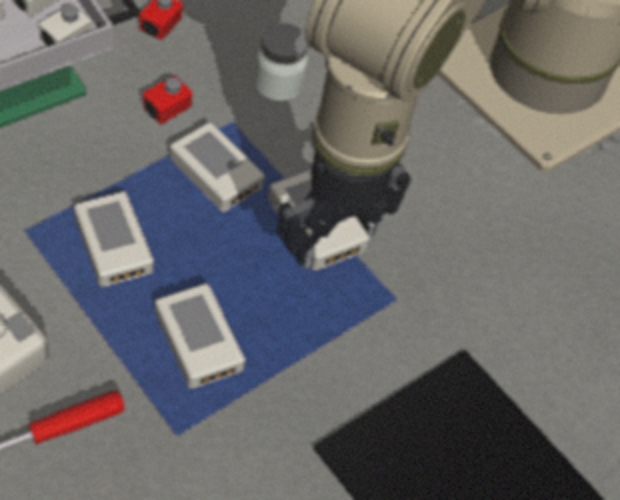

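The pack is held level in the gripper at (325,225) of the crop, as expected with a full grip. Easing the grip in small steps so gravity swings the free end down.

Emit:
{"fn": "carry_out", "kwargs": {"plan": [{"travel": [0, 0, -0.15], "yaw": 0, "fingers": 63.6}, {"travel": [0, 0, -0.15], "yaw": 0, "fingers": 63.6}]}}

```text
t: 6.35
ee_pos: [0.4556, 0.1117, 0.0878]
tcp_rot: [-2.371, -2.06, 0.004]
force: [-1.1, -0.1, -2.3]
finger_gap: 0.0635
grip_force: 27.7
```

Emit:
{"fn": "carry_out", "kwargs": {"plan": [{"travel": [0, 0, 0], "yaw": 0, "fingers": 63.7}, {"travel": [0, 0, 0], "yaw": 0, "fingers": 63.75}]}}

```text
t: 6.6
ee_pos: [0.4567, 0.1121, 0.0895]
tcp_rot: [2.372, 2.06, 0.0]
force: [-0.4, -0.1, -1.4]
finger_gap: 0.0634
grip_force: 20.2
```

Emit:
{"fn": "carry_out", "kwargs": {"plan": [{"travel": [0, 0, 0], "yaw": 0, "fingers": 63.8}, {"travel": [0, 0, 0], "yaw": 0, "fingers": 63.85}]}}

```text
t: 6.85
ee_pos: [0.4567, 0.1121, 0.0895]
tcp_rot: [2.372, 2.06, 0.001]
force: [-0.9, -0.5, -2.4]
finger_gap: 0.0637
grip_force: 15.5
```

Run:
```python
from h import *
s=ctrl.sense(); print(s['ee_pos'],s['force'],s['moment'],s['finger_gap'],s['grip_force'])
```

```text
[0.45665548 0.11213641 0.08946377] [-0.8671844  -0.52938832 -2.40196688] [ 0.09430084 -0.00873295 -0.03232886] 0.06374390187791797 15.491925179958344
```

Grip falls about 5 N per 0.1 mm; continue.

Emit:
{"fn": "carry_out", "kwargs": {"plan": [{"travel": [0, 0, 0], "yaw": 0, "fingers": 63.9}, {"travel": [0, 0, 0], "yaw": 0, "fingers": 63.95}]}}

```text
t: 7.1
ee_pos: [0.4566, 0.1121, 0.0894]
tcp_rot: [2.372, 2.06, 0.0]
force: [-0.1, 0.3, -2.4]
finger_gap: 0.0642
grip_force: 11.1
```

```bash
cat > m.py <<'E'
from h import *
s=ctrl.sense(); print(s['ee_pos'].round(4),s['force'].round(2),s['moment'].round(3),round(s['finger_gap'],5),s['grip_force'])
E
python3 m.py
```

```text
[0.4566 0.1121 0.0894] [-0.14  0.28 -2.35] [ 0.083  0.006 -0.021] 0.06423 11.135738343000412
```

Emit:
{"fn": "carry_out", "kwargs": {"plan": [{"travel": [0, 0, 0], "yaw": 0, "fingers": 64.0}, {"travel": [0, 0, 0], "yaw": 0, "fingers": 64.0}]}}

```text
t: 7.35
ee_pos: [0.4566, 0.1121, 0.0893]
tcp_rot: [2.372, 2.06, 0.0]
force: [0.3, -0.3, -2.7]
finger_gap: 0.064
grip_force: 9.1
```

```bash
python3 m.py
```

```text
[0.4566 0.1121 0.0893] [ 0.3  -0.28 -2.69] [ 0.016 -0.02  -0.006] 0.06403 9.093581289052963
```

Emit:
{"fn": "carry_out", "kwargs": {"plan": [{"travel": [0, 0, 0], "yaw": 0, "fingers": 64.03}, {"travel": [0, 0, 0], "yaw": 0, "fingers": 64.03}]}}

```text
t: 7.6
ee_pos: [0.4565, 0.112, 0.0893]
tcp_rot: [2.372, 2.06, -0.0]
force: [-0.6, 1.2, -2.4]
finger_gap: 0.0643
grip_force: 4.5
```

```bash
python3 m.py
```

```text
[0.4565 0.112  0.0893] [-0.62  1.15 -2.43] [ 0.127  0.282 -0.022] 0.06434 4.504636824131012
```

Emit:
{"fn": "carry_out", "kwargs": {"plan": [{"travel": [0, 0, 0], "yaw": 0, "fingers": 63.9}, {"travel": [0, 0, 0], "yaw": 0, "fingers": 63.5}]}}

```text
t: 7.85
ee_pos: [0.4566, 0.1121, 0.0893]
tcp_rot: [2.372, 2.06, 0.0]
force: [0.1, 0.3, -1.8]
finger_gap: 0.0638
grip_force: 14.5
```

```bash
python3 m.py
python3 - <<'E'
from h import *
p=ctrl.get_image('scene'); cv2.imwrite('pics/s3.png',cv2.resize(p['frame'][150:350,320:560,::-1],None,fx=2.5,fy=2.5))
E
```

```text
[0.4566 0.1121 0.0893] [ 0.12  0.34 -1.76] [-0.033  0.004 -0.013] 0.06384 14.520585983991623
```

View pics/s3.png

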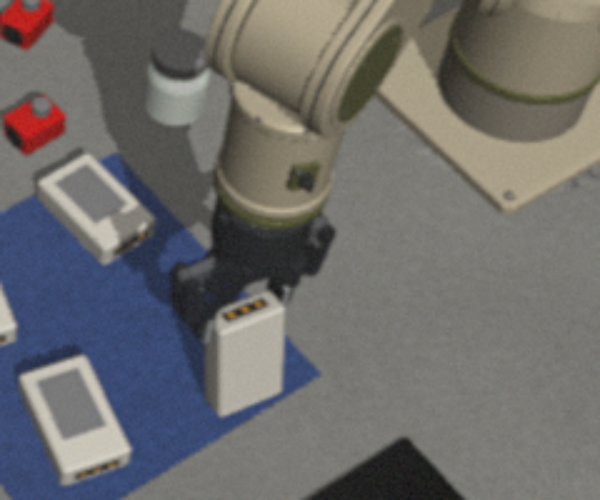

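The pack now hangs upright at (245,350) in the crop. Firm up the grip, lift and carry it to the board's far slot.

Emit:
{"fn": "carry_out", "kwargs": {"plan": [{"travel": [0, 0, 0], "yaw": 0, "fingers": 62.5}, {"travel": [0, 0, 0.3], "yaw": 0, "fingers": 62}, {"travel": [0, 0, 0.6], "yaw": 0, "fingers": 62}, {"travel": [0, 0, 0.6], "yaw": 0, "fingers": 62}]}}

```text
t: 8.4
ee_pos: [0.4576, 0.1125, 0.1387]
tcp_rot: [2.371, 2.06, 0.005]
force: [0.8, 0.2, -2.2]
finger_gap: 0.063
grip_force: 57.1
```

Emit:
{"fn": "carry_out", "kwargs": {"plan": [{"travel": [0.025, 0.5, 0], "yaw": 0.011, "fingers": 62}, {"travel": [0.025, 0.975, 0], "yaw": 0.011, "fingers": 62}]}}

```text
t: 8.65
ee_pos: [0.4583, 0.1908, 0.1363]
tcp_rot: [-2.336, -2.1, 0.001]
force: [1.1, -0.4, -3.0]
finger_gap: 0.063
grip_force: 57.1
```

Emit:
{"fn": "carry_out", "kwargs": {"plan": [{"travel": [0.025, 0.5, 0], "yaw": 0.011, "fingers": 62}, {"travel": [0.025, 0.975, 0], "yaw": 0.011, "fingers": 62}]}}

```text
t: 8.9
ee_pos: [0.4601, 0.2691, 0.136]
tcp_rot: [-2.298, -2.142, 0.002]
force: [1.3, 1.1, -2.0]
finger_gap: 0.0631
grip_force: 57.1
```

Emit:
{"fn": "carry_out", "kwargs": {"plan": [{"travel": [0.025, 0.5, 0], "yaw": 0.011, "fingers": 62}, {"travel": [0.025, 0.975, 0], "yaw": 0.011, "fingers": 62}]}}

```text
t: 9.15
ee_pos: [0.4621, 0.3471, 0.1358]
tcp_rot: [-2.261, -2.181, 0.002]
force: [-0.3, -0.5, -2.2]
finger_gap: 0.0631
grip_force: 57.1
```

Emit:
{"fn": "carry_out", "kwargs": {"plan": [{"travel": [0.025, 0.5, 0], "yaw": 0.011, "fingers": 62}, {"travel": [0.025, 0.975, 0], "yaw": 0.011, "fingers": 62}, {"travel": [0.025, 0.975, -0.3], "yaw": 0.011, "fingers": 62}, {"travel": [0.025, 0.975, -0.3], "yaw": 0.011, "fingers": 62}]}}

```text
t: 9.65
ee_pos: [0.4632, 0.4228, 0.11]
tcp_rot: [2.223, 2.219, -0.009]
force: [0.4, -0.5, -1.8]
finger_gap: 0.063
grip_force: 57.2
```

```bash
python3 m.py
python3 - <<'E'
from h import *
print(yaw_y(ctrl.sense()))
p=ctrl.get_image('scene'); cv2.imwrite('pics/s4.png',cv2.resize(p['frame'][200:480,380:640,::-1],None,fx=2,fy=2))
E
```

```text
[0.4632 0.4228 0.11  ] [ 0.41 -0.5  -1.77] [-0.027 -0.015 -0.013] 0.06304 57.16749608516693
-0.09574824019215514
```

View pics/s4.png

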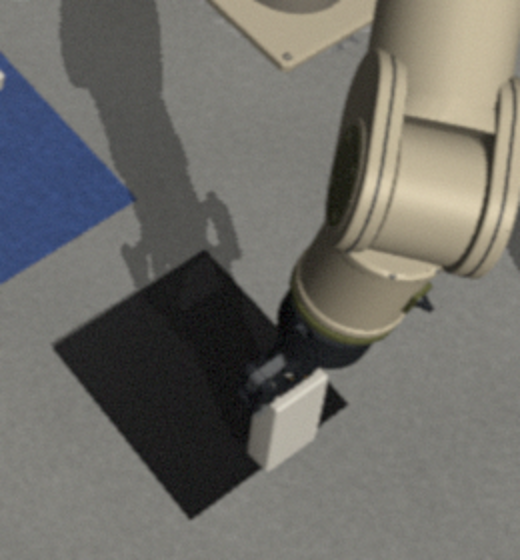

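The pack is over the board's far side at (287,420), hanging near vertical. Lower to contact.

Emit:
{"fn": "carry_out", "kwargs": {"plan": [{"travel": [0, 0, -0.2], "yaw": 0, "fingers": 62}, {"travel": [0, 0, -0.4], "yaw": 0, "fingers": 62}, {"travel": [0, 0, -0.4], "yaw": 0, "fingers": 62}]}}

```text
t: 10.07
ee_pos: [0.4651, 0.4237, 0.0808]
tcp_rot: [2.224, 2.218, 0.001]
force: [0.9, -0.6, -0.9]
finger_gap: 0.0631
grip_force: 59.5
```

Emit:
{"fn": "carry_out", "kwargs": {"plan": [{"travel": [0, 0, -0.05], "yaw": 0, "fingers": 62}, {"travel": [0, 0, -0.05], "yaw": 0, "fingers": 62}]}}

```text
t: 10.32
ee_pos: [0.4652, 0.4244, 0.0804]
tcp_rot: [-2.224, -2.218, -0.003]
force: [-7.7, -7.4, 26.6]
finger_gap: 0.0627
grip_force: 62.8
```

Emit:
{"fn": "carry_out", "kwargs": {"plan": [{"travel": [0, 0, -0.05], "yaw": 0, "fingers": 62}, {"travel": [0, 0, -0.05], "yaw": 0, "fingers": 62}]}}

```text
t: 10.58
ee_pos: [0.466, 0.4262, 0.0798]
tcp_rot: [-2.222, -2.217, -0.01]
force: [-13.6, -10.9, 50.3]
finger_gap: 0.0633
grip_force: 67.3
```

Emit:
{"fn": "carry_out", "kwargs": {"plan": [{"travel": [0, 0, -0.05], "yaw": 0, "fingers": 62}, {"travel": [0, 0, -0.05], "yaw": 0, "fingers": 62}]}}

```text
t: 10.82
ee_pos: [0.4661, 0.428, 0.0788]
tcp_rot: [-2.22, -2.217, -0.015]
force: [-20.9, -13.7, 72.3]
finger_gap: 0.0631
grip_force: 72.7
```

Emit:
{"fn": "carry_out", "kwargs": {"plan": [{"travel": [0, 0, 0.1], "yaw": 0, "fingers": 62}, {"travel": [0, 0, 0.14], "yaw": 0, "fingers": 63}, {"travel": [0, 0, 0.14], "yaw": 0, "fingers": 63.6}, {"travel": [0, 0, 0.14], "yaw": 0, "fingers": 64}, {"travel": [0, 0, 0.14], "yaw": 0, "fingers": 64.3}, {"travel": [0, 0, 0.14], "yaw": 0, "fingers": 65}, {"travel": [0, 0, 0.14], "yaw": 0, "fingers": 68}, {"travel": [0, 0, 0.14], "yaw": 0, "fingers": 76}]}}

```text
t: 11.82
ee_pos: [0.4647, 0.4241, 0.0807]
tcp_rot: [2.224, 2.219, 0.001]
force: [0.1, 0.9, -0.9]
finger_gap: 0.0761
grip_force: 0.0
```

Emit:
{"fn": "carry_out", "kwargs": {"plan": [{"travel": [0, 0, 0], "yaw": 0, "fingers": 78}, {"travel": [0, 0, 0], "yaw": 0, "fingers": 78}]}}

```text
t: 12.08
ee_pos: [0.4646, 0.4241, 0.0806]
tcp_rot: [2.224, 2.219, 0.0]
force: [0.5, -0.6, 0.6]
finger_gap: 0.0777
grip_force: 0.0
```

Emit:
{"fn": "carry_out", "kwargs": {"plan": [{"travel": [0, 0, 0.5], "yaw": 0, "fingers": 78}, {"travel": [0, 0, 0.95], "yaw": 0, "fingers": 85}, {"travel": [0, 0, 0.95], "yaw": 0, "fingers": 85}]}}

```text
t: 12.45
ee_pos: [0.4659, 0.4252, 0.1599]
tcp_rot: [-2.224, -2.219, -0.009]
force: [0.5, 0.8, 0.4]
finger_gap: 0.0848
grip_force: 0.0
```

Emit:
{"fn": "carry_out", "kwargs": {"plan": [{"travel": [0.3, -0.975, 0.3], "yaw": -0.02, "fingers": 85}, {"travel": [0.3, -0.975, 0.3], "yaw": -0.02, "fingers": 85}]}}

```text
t: 12.7
ee_pos: [0.4903, 0.3423, 0.1809]
tcp_rot: [2.296, 2.142, 0.0]
force: [0.7, 0.6, -0.1]
finger_gap: 0.085
grip_force: 0.0
```

Run:
```python
from h import *
np.set_printoptions(precision=3,suppress=True)
print(yaw_y(ctrl.sense()),ctrl.sense()['ee_pos'])
p=ctrl.get_image('scene'); [print(np.array(o)) for o in packs(p)]
cv2.imwrite('pics/s5.png',p['frame'][200:480,240:640,::-1])
p=ctrl.get_image('top'); [print(np.array(o)) for o in packs(p)]
```

```text
-3.997801047907857 [0.49  0.342 0.181]
[ 0.94   0.608 -0.079 75.494  0.947]
[ 0.91   0.597  0.077 76.244  0.925]
[ 0.76   0.46   0.514 92.216  0.952]
[ 0.62   0.448 -0.101 93.536  0.939]
[  0.48    0.506  -0.419 172.873   0.378]
[ 0.97   0.608 -0.078 75.1    0.947]
[ 0.9    0.449 -0.098 94.208  0.942]
[  0.72    0.806  -0.05  119.364   0.389]
[ 0.57   0.598  0.08  78.992  0.93 ]
[ 0.4    0.47   0.438 60.641  0.133]
```

View pics/s5.png

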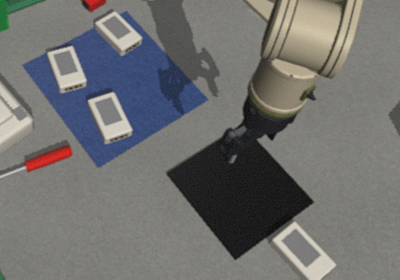

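The pack toppled: it lies at (302,250) in this crop, off the board at world (0.46, 0.514), so it was still tilted at release. I'll quantify the hang tilt from the s4 picture before the next try.

```bash
cat >> h.py <<'E'
def tilt(p,mask,tcp,th,gx=.0356,vis=None,S=3):
    """pack hanging with width along tool y (heading th deg). fits centre xyz and tilt phi (deg) of the long axis
    about tool y; +phi = top leans toward n=(-sin th,cos th)"""
    t=np.radians(th); w=np.array([np.cos(t),np.sin(t),0]); n=np.array([-np.sin(t),np.cos(t),0]); zz=np.array([0,0,1.])
    M=cv2.resize(mask.astype(np.uint8),None,fx=S,fy=S,interpolation=0)
    def box(v):
        ph=np.radians(v[3]*100); u=np.cos(ph)*zz+np.sin(ph)*n; m=np.cos(ph)*n-np.sin(ph)*zz
        return np.array([np.array(v[:3])+i*.052*u+j*.014*m+k*.032*w for i in(-1,1) for j in(-1,1) for k in(-1,1)])
    def cost(v):
        h=cv2.convexHull(proj(p,box(v)).astype(np.float32))[:,0]
        I=np.zeros_like(M); cv2.fillConvexPoly(I,((h+.5)*S*16).astype(np.int32),1,shift=4)
        return 1-(I&M).sum()/(I|M).sum()
    best=None
    for ph in(-.2,0,.2):
        g=np.array([tcp[0],tcp[1],tcp[2]-.02,ph])
        r=minimize(cost,g,method='Nelder-Mead',options=dict(initial_simplex=g+np.vstack([np.zeros(4),np.diag([.01,.01,.01,.08])])))
        if best is None or r.fun<best.fun: best=r
    v=best.x.copy(); v[3]*=100; return v,1-best.fun,box(best.x)
E
python3 - <<'E'
from h import *
np.set_printoptions(precision=4,suppress=True)
p=ctrl.get_image('scene')
a=cv2.imread('pics/s4.png'); a=cv2.resize(a,(260,280),interpolation=cv2.INTER_AREA)
m=np.zeros((480,640),np.uint8); w=(a.min(2)>135).astype(np.uint8)
n,l,st,c=cv2.connectedComponentsWithStats(w); 
k=l[440//2,287//2]; print(k,st[k]); m[200:480,380:640]=l==k
v,q,b=tilt(p,m,[.4632,.4228,.110],-.1); print(v,q)
E
```

```text
13 [133 185  32  51 826]
[ 0.4554  0.4469  0.0764 -2.3752] 0.6419206390553095
```

Run:
```python
from h import *
np.set_printoptions(precision=4,suppress=True)
p=ctrl.get_image('scene')
# +y face corners in s4 crop: top-left, top-right, bottom-right, bottom-left
a=cv2.imread('pics/s4.png')
g=cv2.resize(a[350:490,230:350],None,fx=5,fy=5,interpolation=cv2.INTER_CUBIC); cv2.imwrite('pics/s4z.png',g[:600,:600] if g.shape[0]<=600 else cv2.resize(g,None,fx=.85,fy=.85))
```

```text
(no output)
```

View pics/s4z.png

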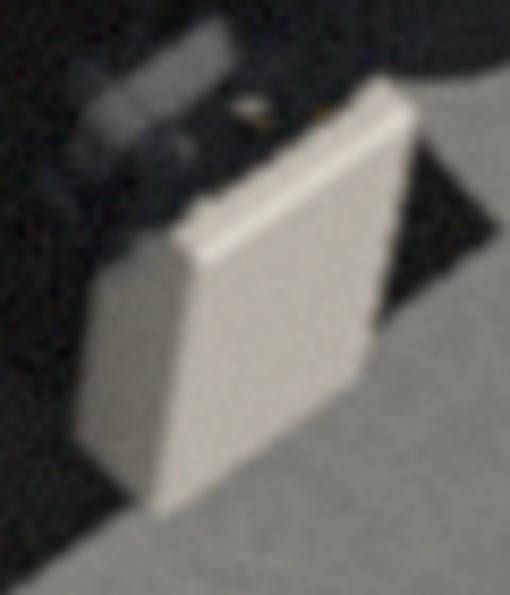

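Run:
```python
from h import *
from scipy.optimize import least_squares
np.set_printoptions(precision=4,suppress=True)
p=ctrl.get_image('scene')
c=np.array([[205,262],[415,120],[365,375],[155,512]])/4.25
px=np.c_[380+(230+c[:,0])/2,200+(350+c[:,1])/2]
def pts(v):
    u=np.array([0,np.sin(v[3]),np.cos(v[3])]);m=np.array([0,np.cos(v[3]),-np.sin(v[3])]);w=np.array([np.cos(v[4]),np.sin(v[4]),0]);c=v[:3]+.014*m
    return np.array([c+.052*u+.032*w,c+.052*u-.032*w,c-.052*u-.032*w,c-.052*u+.032*w])
r=least_squares(lambda v:(proj(p,pts(v))-px).ravel(),[.463,.423,.09,0,0]); print(r.x,np.degrees(r.x[3:]),r.fun)
```

```text
[ 0.4251  0.4314  0.0164 -0.2355 -0.0296] [-13.4937  -1.6981] [-0.2692 -0.0875  0.3172  0.0301 -0.404   0.024   0.3523  0.0379]
```

Run:
```python
from h import *
from scipy.optimize import least_squares
np.set_printoptions(precision=4,suppress=True)
p=ctrl.get_image('scene')
c=np.array([[200,262],[418,115],[370,378],[155,515]])/4.25
px=np.c_[380+(230+c[:,0])/2,200+(350+c[:,1])/2]
def pts(v):
    u=np.array([0,np.sin(v[2]),np.cos(v[2])]);m=np.array([0,np.cos(v[2]),-np.sin(v[2])]);w=np.array([1,0,0.])
    C=np.array([.4632,.4228,.11+v[0]])-.0356*u+v[1]*m; c=C+.014*m
    return np.array([c+.052*u+.032*w,c+.052*u-.032*w,c-.052*u-.032*w,c-.052*u+.032*w])
for f0 in(-.3,0,.3):
    r=least_squares(lambda v:(proj(p,pts(v))-px).ravel(),[.015,0,f0]); print(r.x,np.degrees(r.x[2]),r.fun)
```

```text
[ 0.0116  0.0103 -0.2296] -13.157308043476164 [ 0.1554  0.0959  0.8266 -1.2299 -0.8651 -0.3257 -0.4029  1.6174]
[ 0.0116  0.0103 -0.2296] -13.157306022057757 [ 0.1554  0.0959  0.8266 -1.2299 -0.8651 -0.3257 -0.4029  1.6174]
[ 0.0116  0.0103 -0.2296] -13.15730733080971 [ 0.1554  0.0959  0.8266 -1.2299 -0.8651 -0.3257 -0.4029  1.6174]
```

Run:
```python
from h import *
np.set_printoptions(precision=4,suppress=True)
for n in('scene','top','wrist'):
  p=ctrl.get_image(n)
  for d in ctrl.cut_out('pack0',p):
    ys,xs=np.nonzero(d['mask']); w=back(p,[xs.mean(),ys.mean()],.02)[0]
    if d['score']>.15 and w[1]>.3 and w[0]<.7: print(n,d['score'],w,fit(p,d['mask'],[w[0],w[1],1.57],z0=0,z1=.028))
print(yaw_y(ctrl.sense()),ctrl.sense()['ee_pos'])
```

```text
scene 0.69 [0.4606 0.5147 0.02  ] (array([0.4591, 0.5146, 1.6117]), np.float64(0.9587373292199207))Traceback (most recent call last):
  File "<stdin>", line 7, in <module>
  File "h.py", line 20, in fit
    M=cv2.resize(mask[y0:y0+H,x0:x0+W].astype(np.uint8),None,fx=S,fy=S,interpolation=0)
cv2.error: OpenCV(4.12.0) /io/opencv/modules/imgproc/src/resize.cpp:4208: error: (-215:Assertion failed) !ssize.empty() in function 'resize'
```

Emit:
{"fn": "carry_out", "kwargs": {"plan": [{"travel": [-0.18, 0.856, 0], "yaw": 0.0175, "fingers": 85}, {"travel": [-0.18, 0.856, 0], "yaw": 0.0175, "fingers": 85}]}}

```text
t: 13.65
ee_pos: [0.4713, 0.4195, 0.1801]
tcp_rot: [-2.223, -2.216, -0.0]
force: [0.6, -0.5, -0.4]
finger_gap: 0.0851
grip_force: 0.0
```

Emit:
{"fn": "carry_out", "kwargs": {"plan": [{"travel": [-0.18, 0.856, -0.5], "yaw": 0.0175, "fingers": 85}, {"travel": [-0.18, 0.856, -0.9], "yaw": 0.0175, "fingers": 85}, {"travel": [-0.18, 0.856, -0.9], "yaw": 0.0175, "fingers": 85}, {"travel": [-0.18, 0.856, -0.9], "yaw": 0.0175, "fingers": 85}]}}

```text
t: 14.15
ee_pos: [0.4612, 0.4821, 0.1101]
tcp_rot: [2.172, 2.268, 0.002]
force: [-0.0, -0.2, 1.0]
finger_gap: 0.0852
grip_force: 0.0
```

Run:
```python
from h import *
np.set_printoptions(precision=4,suppress=True)
print(yaw_y(ctrl.sense()),ctrl.sense()['ee_pos'])
p=ctrl.get_image('wrist')
for d in ctrl.cut_out('pack0',p):
    ys,xs=np.nonzero(d['mask']); print(d['score'],d['box'], len(xs))
    if d['score']>.3 and len(xs)>500:
        w=back(p,[xs.mean(),ys.mean()],.02)[0]; print(w,fit(p,d['mask'],[w[0],w[1],1.57],z0=0,z1=.028))
```

```text
2.486449624692841 [0.4612 0.4821 0.1101]
```

Emit:
{"fn": "carry_out", "kwargs": {"plan": [{"travel": [0, -0.044, -0.675], "yaw": 0, "fingers": 85}, {"travel": [0, -0.044, -0.675], "yaw": 0, "fingers": 85}]}}

```text
t: 14.5
ee_pos: [0.4589, 0.477, 0.0525]
tcp_rot: [2.172, 2.269, -0.008]
force: [-0.1, -0.2, 0.2]
finger_gap: 0.085
grip_force: 0.0
```

Emit:
{"fn": "carry_out", "kwargs": {"plan": [{"travel": [0, 0, -0.4], "yaw": 0, "fingers": 85}, {"travel": [0, 0, -0.675], "yaw": 0, "fingers": 85}, {"travel": [0, 0, -0.675], "yaw": 0, "fingers": 85}, {"travel": [0, 0, -0.675], "yaw": 0, "fingers": 85}]}}

```text
t: 15.0
ee_pos: [0.4605, 0.4801, 0.0021]
tcp_rot: [2.171, 2.271, 0.003]
force: [-0.2, -0.5, 1.1]
finger_gap: 0.0852
grip_force: 0.0
```

Emit:
{"fn": "carry_out", "kwargs": {"plan": [{"travel": [0, 0, 0], "yaw": 0, "fingers": 62}, {"travel": [0, 0, 0], "yaw": 0, "fingers": 62}, {"travel": [0, 0, 0], "yaw": 0, "fingers": 62}, {"travel": [0, 0, 0], "yaw": 0, "fingers": 62}, {"travel": [0, 0, 0], "yaw": 0, "fingers": 62}]}}

```text
t: 15.62
ee_pos: [0.4605, 0.4802, 0.0021]
tcp_rot: [-2.171, -2.271, -0.003]
force: [-0.4, -0.5, 5.7]
finger_gap: 0.063
grip_force: 57.2
```

Emit:
{"fn": "carry_out", "kwargs": {"plan": [{"travel": [0, 0, 0.5], "yaw": 0, "fingers": 62}, {"travel": [0, 0, 0.95], "yaw": 0, "fingers": 62}, {"travel": [0, 0, 0.95], "yaw": 0, "fingers": 62}]}}

```text
t: 16.0
ee_pos: [0.4612, 0.481, 0.0802]
tcp_rot: [-2.171, -2.271, -0.009]
force: [0.2, -0.3, -3.3]
finger_gap: 0.0631
grip_force: 57.7
```

Emit:
{"fn": "carry_out", "kwargs": {"plan": [{"travel": [0, 0, 0.3], "yaw": 0, "fingers": 62.8}, {"travel": [0, 0, 0.3], "yaw": 0, "fingers": 63.4}, {"travel": [0, 0, 0.3], "yaw": 0, "fingers": 63.7}, {"travel": [0, 0, 0.3], "yaw": 0, "fingers": 63.9}]}}

```text
t: 16.5
ee_pos: [0.4594, 0.4791, 0.0992]
tcp_rot: [2.171, 2.271, -0.002]
force: [0.5, 0.6, -1.7]
finger_gap: 0.0637
grip_force: 4.4
```

```bash
python3 m.py
```

```text
[0.4594 0.4791 0.0992] [ 0.46  0.56 -1.68] [0.055 0.041 0.007] 0.06373 4.4312285631895065
```

Emit:
{"fn": "carry_out", "kwargs": {"plan": [{"travel": [0, 0, 0], "yaw": 0, "fingers": 63.9}, {"travel": [0, 0, 0], "yaw": 0, "fingers": 63.9}, {"travel": [0, 0, 0], "yaw": 0, "fingers": 63.9}, {"travel": [0, 0, 0], "yaw": 0, "fingers": 62.8}, {"travel": [0, 0, 0], "yaw": 0, "fingers": 62.2}]}}

```text
t: 17.12
ee_pos: [0.4598, 0.4796, 0.1006]
tcp_rot: [2.171, 2.271, 0.0]
force: [1.1, 0.3, -2.6]
finger_gap: 0.0627
grip_force: 42.5
```

```bash
python3 m.py
python3 - <<'E'
from h import *
np.set_printoptions(precision=4,suppress=True)
p=ctrl.get_image('scene'); s=ctrl.sense()
c=p['frame'][230:480,440:640,::-1].copy()
cv2.imwrite('pics/s6.png',cv2.resize(c,None,fx=2.4,fy=2.4,interpolation=cv2.INTER_CUBIC))
for d in ctrl.cut_out('pack0',p):
    ys,xs=np.nonzero(d['mask'])
    if ys.mean()>330: print(d['score'],d['box'],tilt(p,d['mask'],s['ee_pos'],yaw_y(s)))
E
```

```text
[0.4598 0.4796 0.1006] [ 1.07  0.31 -2.63] [-0.013  0.008 -0.005] 0.06269 42.54619359970093
0.93 [506.5, 409.5, 530.6, 443.6] (array([0.4892, 0.4653, 0.0643, 3.1047]), np.float64(0.30507749866381606), array([[0.458 , 0.4471, 0.0132],
       [0.522 , 0.45  , 0.0132],
       [0.4568, 0.475 , 0.0117],
       [0.5207, 0.4779, 0.0117],
       [0.4578, 0.4527, 0.117 ],
       [0.5217, 0.4556, 0.117 ],
       [0.4565, 0.4806, 0.1155],
       [0.5204, 0.4835, 0.1155]]))
```

View pics/s6.png

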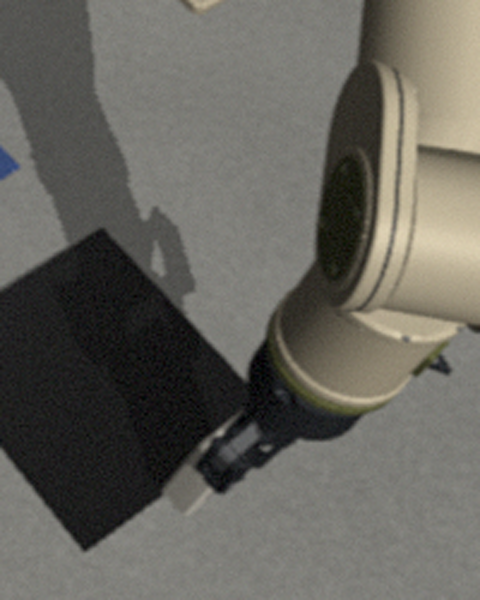

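```bash
cat >> h.py <<'E'
def hang(tcp,th,phi,o=.012,d=0,L=.088):
    t=np.radians(th); w=np.array([np.cos(t),np.sin(t),0]); n=np.array([-np.sin(t),np.cos(t),0]); ph=np.radians(phi)
    u=np.cos(ph)*np.array([0,0,1])+np.sin(ph)*n; m=np.cos(ph)*n-np.sin(ph)*np.array([0,0,1])
    P=np.array(tcp)+[0,0,o]+d*m
    return np.array([P-(L if i<0 else L-.104)*u+j*.014*m+k*.032*w for i in(-1,1) for j in(-1,1) for k in(-1,1)])
E
python3 - <<'E'
from h import *
np.set_printoptions(precision=1,suppress=True)
p=ctrl.get_image('scene'); s=ctrl.sense()
for ph in range(-40,61,10): print(ph,proj(p,hang(s['ee_pos'],yaw_y(s),ph))[:4].ravel())
E
```

```text
-40 [561.3 444.1 537.6 464.3 573.8 450.4 549.8 471.2]
-30 [554.4 439.2 530.8 459.1 567.  447.3 543.1 467.8]
-20 [547.6 433.6 524.1 453.2 560.  443.2 536.3 463.4]
-10 [541.1 427.4 517.7 446.7 553.  438.2 529.5 458.1]
0 [535.2 420.7 511.7 439.8 546.3 432.5 522.8 452. ]
10 [529.8 413.8 506.4 432.7 539.9 426.1 516.5 445.4]
20 [525.3 406.8 501.8 425.5 534.1 419.4 510.7 438.5]
30 [521.6 399.8 498.  418.4 528.9 412.4 505.5 431.3]
40 [518.8 393.1 495.1 411.6 524.5 405.4 501.  424.1]
50 [517.1 386.7 493.2 405.2 521.  398.5 497.4 417.1]
60 [516.4 381.  492.4 399.5 518.4 391.8 494.7 410.3]
```

The gripper holds the pack at about (190,480) in the crop. Its bottom corners match a tilt of roughly +10°, with the bottom towards -y. I'll touch the board, ease the grip, drag towards -y to straighten it, then check before release.

Emit:
{"fn": "carry_out", "kwargs": {"plan": [{"travel": [0.06, -0.3, 0], "yaw": -0.0139, "fingers": 62.2}, {"travel": [0.06, -0.545, 0], "yaw": -0.0139, "fingers": 62.2}, {"travel": [0.06, -0.545, -0.15], "yaw": -0.0139, "fingers": 62.2}, {"travel": [0.06, -0.545, -0.15], "yaw": -0.0139, "fingers": 62.2}]}}

```text
t: 17.77
ee_pos: [0.4649, 0.4367, 0.0885]
tcp_rot: [-2.22, -2.223, -0.002]
force: [1.2, -0.8, 1.8]
finger_gap: 0.0625
grip_force: 43.5
```

Emit:
{"fn": "carry_out", "kwargs": {"plan": [{"travel": [0, 0, -0.05], "yaw": 0, "fingers": 62.2}, {"travel": [0, 0, -0.05], "yaw": 0, "fingers": 62.2}]}}

```text
t: 18.02
ee_pos: [0.4653, 0.4388, 0.0882]
tcp_rot: [-2.218, -2.223, -0.009]
force: [-4.2, -2.9, 25.0]
finger_gap: 0.0628
grip_force: 46.2
```

Emit:
{"fn": "carry_out", "kwargs": {"plan": [{"travel": [0, 0, -0.03], "yaw": 0, "fingers": 62.2}, {"travel": [0, 0, -0.03], "yaw": 0, "fingers": 62.2}]}}

```text
t: 18.27
ee_pos: [0.4654, 0.4404, 0.0878]
tcp_rot: [-2.216, -2.223, -0.013]
force: [-8.0, -1.5, 37.5]
finger_gap: 0.0632
grip_force: 47.7
```

```bash
python3 m.py
cat > k.py <<'E'
from h import *
np.set_printoptions(precision=1,suppress=True)
p=ctrl.get_image('scene'); s=ctrl.sense()
for ph in range(-30,31,10): print(ph,proj(p,hang(s['ee_pos'],yaw_y(s),ph))[:4].ravel())
for d in ctrl.cut_out('pack0',p):
    ys,xs=np.nonzero(d['mask'])
    if ys.mean()>300:
        c=max(cv2.findContours(d['mask'].astype(np.uint8),0,2)[0],key=cv2.contourArea)
        print(d['score'],d['box'],cv2.approxPolyDP(c,2.0,True)[:,0].tolist())
E
python3 k.py
```

```text
[0.4654 0.4404 0.0878] [-7.97 -1.46 37.51] [-0.804  2.166 -0.11 ] 0.06316 47.716416120529175
-30 [535.1 427.  510.7 445.  546.6 434.9 521.9 453.5]
-20 [528.9 421.4 504.6 439.2 540.3 430.9 515.7 449.2]
-10 [523.  415.2 498.7 432.8 533.9 426.  509.5 443.9]
0 [517.5 408.6 493.3 425.9 527.7 420.3 503.4 438. ]
10 [512.6 401.7 488.4 418.8 521.9 414.  497.6 431.5]
20 [508.3 394.7 484.1 411.7 516.5 407.3 492.3 424.6]
30 [504.9 387.8 480.6 404.6 511.7 400.4 487.5 417.4]
0.87 [328.4, 293.6, 369.0, 342.2] [[352, 293], [327, 302], [344, 342], [365, 337], [371, 331]]
0.7 [490.1, 406.3, 507.3, 429.2] [[496, 408], [488, 418], [498, 427], [507, 420]]
```

Emit:
{"fn": "carry_out", "kwargs": {"plan": [{"travel": [0, 0, 0.07], "yaw": 0, "fingers": 62.2}, {"travel": [0, 0, 0.07], "yaw": 0, "fingers": 62.2}]}}

```text
t: 18.62
ee_pos: [0.4644, 0.4368, 0.0881]
tcp_rot: [-2.219, -2.223, -0.001]
force: [-2.7, -0.1, 8.0]
finger_gap: 0.0632
grip_force: 44.7
```

```bash
python3 m.py
python3 - <<'E'
from h import *
p=ctrl.get_image('scene'); np.save('sc.npy',p['frame'])
c=p['frame'][370:450,460:560,::-1]
cv2.imwrite('pics/s7.png',cv2.convertScaleAbs(cv2.resize(c,None,fx=7,fy=7,interpolation=cv2.INTER_CUBIC),alpha=1.6,beta=10))
E
```

```text
[0.4644 0.4368 0.0881] [-2.66 -0.15  7.98] [ 0.061  0.471 -0.045] 0.06317 44.66476321220398
```

View pics/s7.png

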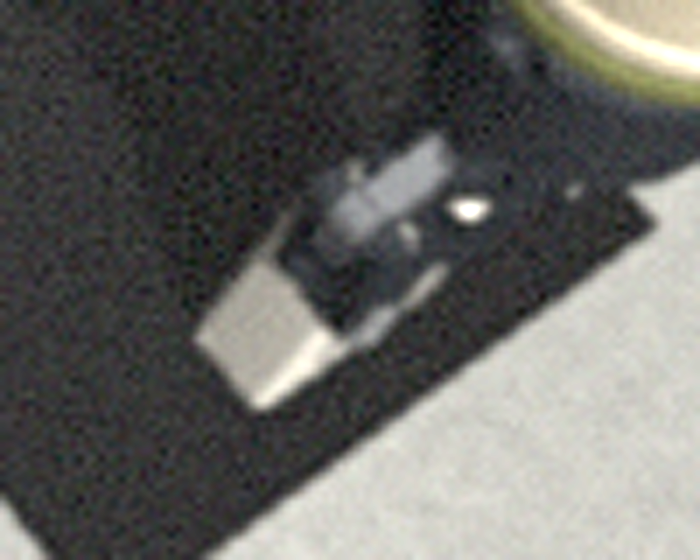

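Run:
```python
from h import *
np.set_printoptions(precision=1,suppress=True)
p=ctrl.get_image('scene'); s=ctrl.sense()
for o,L in((.012,.088),(.027,.103),(.027,.088)):
  for ph in range(-80,91,20):
    q=proj(p,hang(s['ee_pos'],yaw_y(s),ph,o=o,L=L)); d=q[5]-q[1]
    b=hang(s['ee_pos'],yaw_y(s),ph,o=o,L=L); print(o,L,ph,q[1],q[3],'dir',d/np.linalg.norm(d),'minz',b[:,2].min()*1000)
print(proj(p,s['ee_pos']+np.array([[.032,0,.0],[.032,0,.027],[.032,0,.012]])))
```

```text
0.012 0.088 -80 [538.5 457.6] [545.3 454.9] dir [-0.6 -0.8] minz 71.03032106827862
0.012 0.088 -60 [528.1 455.3] [537.6 457.6] dir [-0.5 -0.9] minz 43.97431359215728
0.012 0.088 -40 [516.  448.2] [527.  454.8] dir [-0.3 -1. ] minz 23.687731715057808
0.012 0.088 -20 [503.7 437.3] [514.8 447.3] dir [-0. -1.] minz 12.617436609420128
0.012 0.088 0 [492.5 424.1] [502.6 436.2] dir [ 0.6 -0.8] minz 12.09866924513943
0.012 0.088 20 [483.4 409.9] [491.5 422.8] dir [ 1.  -0.2] minz 12.617436609420128
0.012 0.088 40 [477.2 396. ] [482.6 408.5] dir [0.9 0.3] minz 23.687731715057808
0.012 0.088 60 [474.6 383.9] [476.8 394.8] dir [0.8 0.6] minz 43.97431359215728
0.012 0.088 80 [475.9 374.7] [474.5 382.8] dir [0.7 0.7] minz 71.03032106827862
0.027 0.103 -80 [546.8 462.5] [553.9 459.9] dir [-0.6 -0.8] minz 83.42559840327468
0.027 0.103 -60 [534.5 460.1] [544.3 462.5] dir [-0.5 -0.9] minz 51.47431359215726
0.027 0.103 -40 [520.2 451.9] [531.3 458.7] dir [-0.3 -1. ] minz 27.197065068273144
0.027 0.103 -20 [505.7 439.4] [516.9 449.4] dir [ 0. -1.] minz 13.522047297631506
0.027 0.103 0 [492.5 424.1] [50
[... 454 characters left out ...]
62
0.027 0.088 -60 [530.5 452.6] [540.2 454.9] dir [-0.5 -0.9] minz 58.974313592157266
0.027 0.088 -40 [518.2 445.5] [529.3 452.1] dir [-0.3 -1. ] minz 38.68773171505781
0.027 0.088 -20 [505.7 434.6] [517.  444.6] dir [ 0. -1.] minz 27.61743660942013
0.027 0.088 0 [494.3 421.3] [504.6 433.4] dir [ 0.6 -0.8] minz 27.09866924513943
0.027 0.088 20 [485.1 406.9] [493.4 419.9] dir [ 1.  -0.2] minz 27.61743660942013
0.027 0.088 40 [478.9 392.9] [484.4 405.5] dir [0.9 0.3] minz 38.68773171505781
0.027 0.088 60 [476.3 380.6] [478.5 391.6] dir [0.8 0.6] minz 58.974313592157266
0.027 0.088 80 [477.7 371.3] [476.2 379.5] dir [0.7 0.7] minz 86.03032106827862
[[507.7 415.3]
 [511.6 409.7]
 [509.4 412.8]]
```

The side face at (265,335) in the zoom has its edges running along (0.7,-0.7), which means a tilt of only about +5°. That will settle under a light grip, so ease it, nudge towards -y and release.

Emit:
{"fn": "carry_out", "kwargs": {"plan": [{"travel": [0, 0, 0], "yaw": 0, "fingers": 63.2}, {"travel": [0, 0, 0], "yaw": 0, "fingers": 63.6}, {"travel": [0, -0.03, -0.02], "yaw": 0, "fingers": 63.8}, {"travel": [0, -0.06, -0.02], "yaw": 0, "fingers": 63.8}, {"travel": [0, -0.06, -0.04], "yaw": 0, "fingers": 63.8}, {"travel": [0, -0.06, -0.04], "yaw": 0, "fingers": 63.9}]}}

```text
t: 19.48
ee_pos: [0.464, 0.4321, 0.0845]
tcp_rot: [-2.218, -2.223, -0.0]
force: [-1.8, 0.2, 5.6]
finger_gap: 0.0636
grip_force: 4.4
```

```bash
python3 m.py
```

```text
[0.464  0.4321 0.0845] [-1.77  0.2   5.61] [ 0.129  0.494 -0.04 ] 0.06358 4.392253831028938
```

Emit:
{"fn": "carry_out", "kwargs": {"plan": [{"travel": [0, 0, 0], "yaw": 0, "fingers": 64}, {"travel": [0, 0, 0], "yaw": 0, "fingers": 64.2}, {"travel": [0, 0, 0], "yaw": 0, "fingers": 64.6}, {"travel": [0, 0, 0], "yaw": 0, "fingers": 65.5}, {"travel": [0, 0, 0], "yaw": 0, "fingers": 65.5}]}}

```text
t: 20.1
ee_pos: [0.4647, 0.431, 0.0844]
tcp_rot: [2.22, 2.223, -0.0]
force: [-0.5, -0.6, 0.5]
finger_gap: 0.0654
grip_force: 0.1
```

```bash
python3 m.py
cat > seg.py <<'E'
from h import *
p=ctrl.get_image('scene'); 
# bright blobs over the dark board
g=p['frame'].min(2); q=proj(p,corners(.465,.349,0,.21,.21,.006,.12)); m=np.zeros(g.shape,np.uint8)
cv2.fillConvexPoly(m,cv2.convexHull(q.astype(np.float32))[:,0].astype(np.int32),1)
w=((g>95)&(m>0)).astype(np.uint8)
for c in cv2.findContours(w,0,2)[0]:
    if 60<cv2.contourArea(c)<6000: print(cv2.contourArea(c),cv2.approxPolyDP(c,1.5,True)[:,0].tolist())
E
python3 seg.py
```

```text
[0.4647 0.431  0.0844] [-0.51 -0.62  0.47] [-0.007  0.003  0.01 ] 0.06537 0.051695569418370724
124.0 [[523, 406], [507, 418], [503, 417], [495, 409], [499, 413], [498, 419], [494, 420], [497, 421], [494, 422], [496, 427], [519, 412]]
436.0 [[530, 359], [534, 366], [548, 377], [555, 379], [573, 377], [565, 382], [556, 392], [549, 395], [554, 400], [573, 377], [555, 358], [550, 366], [549, 364], [547, 365], [549, 367], [547, 371], [537, 367]]
871.0 [[453, 321], [412, 346], [405, 372], [447, 344], [445, 337], [447, 335], [451, 337], [455, 333]]
1124.0 [[494, 295], [481, 303], [483, 310], [486, 314], [491, 308], [498, 314], [508, 341], [506, 344], [503, 343], [503, 346], [518, 361], [525, 342], [532, 334]]
```

Emit:
{"fn": "carry_out", "kwargs": {"plan": [{"travel": [0, 0, 0], "yaw": 0, "fingers": 70}, {"travel": [0, 0, 0], "yaw": 0, "fingers": 78}, {"travel": [0, 0, 0], "yaw": 0, "fingers": 80}, {"travel": [0, 0, 0.4], "yaw": 0, "fingers": 80}, {"travel": [0, 0, 0.95], "yaw": 0, "fingers": 85}, {"travel": [0, 0, 0.95], "yaw": 0, "fingers": 85}]}}

```text
t: 20.9
ee_pos: [0.4662, 0.4325, 0.1645]
tcp_rot: [-2.22, -2.223, -0.01]
force: [-0.1, 0.2, 0.5]
finger_gap: 0.085
grip_force: 0.0
```

Emit:
{"fn": "carry_out", "kwargs": {"plan": [{"travel": [0.4, -0.975, 0.3], "yaw": -0.015, "fingers": 85}, {"travel": [0.4, -0.975, 0.3], "yaw": -0.015, "fingers": 85}]}}

```text
t: 21.15
ee_pos: [0.4984, 0.3495, 0.1849]
tcp_rot: [2.275, 2.164, 0.0]
force: [0.1, -0.5, 0.9]
finger_gap: 0.085
grip_force: 0.0
```

Emit:
{"fn": "carry_out", "kwargs": {"plan": [{"travel": [0.4, -0.975, 0], "yaw": -0.015, "fingers": 85}, {"travel": [0.4, -0.975, 0], "yaw": -0.015, "fingers": 85}]}}

```text
t: 21.4
ee_pos: [0.53, 0.2709, 0.1842]
tcp_rot: [2.327, 2.109, -0.001]
force: [-0.0, 0.6, -0.4]
finger_gap: 0.0848
grip_force: 0.0
```

```bash
python3 m.py
cat > pk.py <<'E'
from h import *
np.set_printoptions(precision=3,suppress=True)
print('yaw',yaw_y(ctrl.sense()))
for n in('scene','top'):
  p=ctrl.get_image(n)
  for d in ctrl.cut_out('pack0',p):
    ys,xs=np.nonzero(d['mask'])
    if d['score']<.3 or len(xs)<100: continue
    w=back(p,[xs.mean(),ys.mean()],.02)[0]; v,q=fit(p,d['mask'],[w[0],w[1],1.45]); t=None
    if w[1]>.25:
        w2=back(p,[xs.mean(),ys.mean()],.058)[0]; t=tilt(p,d['mask'],[w2[0],w2[1],.078],0)[:2]
    print(n,round(d['score'],2),v[:2],np.degrees(v[2]).round(1),round(q,2),'STAND' if t else '',t or '')
E
python3 pk.py
```

```text
[0.53   0.2709 0.1842] [-0.02  0.63 -0.42] [ 0.07  -0.053  0.02 ] 0.08485 0.0
yaw -5.613740116242074
scene 0.87 [ 0.448 -0.1  ] 92.8 0.93  
scene 0.85 [0.442 0.404] 19.5 0.57 STAND (array([0.46 , 0.417, 0.05 , 0.52 ]), np.float64(0.9455407235442058))
scene 0.82 [ 0.608 -0.078] 73.4 0.93  
scene 0.55 [0.598 0.079] 77.5 0.92  
top 0.72 [ 0.608 -0.077] 74.5 0.96  
top 0.67 [0.467 0.302] 132.3 0.36 STAND (array([  0.399,   0.051,   0.79 , -13.693]), np.float64(0.9037587519960693))
top 0.63 [ 0.449 -0.1  ] 94.2 0.93  
top 0.6 [0.598 0.079] 79.1 0.95
```

The pack now stands on the board at (0.46, 0.417) with 0.5° of tilt. Next is the pack at (0.598, 0.079).

Emit:
{"fn": "carry_out", "kwargs": {"plan": [{"travel": [0.47, -0.98, 0], "yaw": -0.017, "fingers": 85}, {"travel": [0.47, -0.98, 0], "yaw": -0.017, "fingers": 85}]}}

```text
t: 21.85
ee_pos: [0.5668, 0.1952, 0.1843]
tcp_rot: [2.379, 2.051, -0.001]
force: [-0.5, 0.0, -0.8]
finger_gap: 0.085
grip_force: 0.0
```

Emit:
{"fn": "carry_out", "kwargs": {"plan": [{"travel": [0.47, -0.98, -0.4], "yaw": -0.017, "fingers": 85}, {"travel": [0.47, -0.98, -0.8], "yaw": -0.017, "fingers": 85}, {"travel": [0.47, -0.98, -0.8], "yaw": -0.017, "fingers": 85}, {"travel": [0.47, -0.98, -0.8], "yaw": -0.017, "fingers": 85}]}}

```text
t: 22.35
ee_pos: [0.6036, 0.121, 0.1209]
tcp_rot: [-2.428, -1.992, -0.001]
force: [-0.4, 0.7, -0.2]
finger_gap: 0.0853
grip_force: 0.0
```

```bash
python3 m.py; python3 pk.py
```

```text
[0.6036 0.121  0.1209] [-0.37  0.71 -0.16] [ 0.058  0.001 -0.031] 0.0853 0.0
yaw -11.27757866692185
scene 0.9 [0.442 0.402] 16.5 0.55 STAND (array([0.461, 0.416, 0.053, 1.385]), np.float64(0.9258820041506077))
scene 0.61 [ 0.608 -0.079] 74.6 0.92  
scene 0.57 [0.597 0.078] 78.3 0.71  
scene 0.54 [ 0.446 -0.098] 95.3 0.29  
top 0.98 [0.469 0.46 ] 86.0 0.66 STAND (array([ 0.465,  0.427,  0.04 , -2.153]), np.float64(0.9488738427525217))
top 0.83 [0.598 0.08 ] 77.5 0.95  
top 0.79 [ 0.449 -0.099] 94.0 0.95  
top 0.68 [ 0.608 -0.076] 74.9 0.94
```

Emit:
{"fn": "carry_out", "kwargs": {"plan": [{"travel": [0.02, -0.08, -0.4], "yaw": -0.003, "fingers": 85}, {"travel": [0.02, -0.08, -0.73], "yaw": -0.003, "fingers": 85}, {"travel": [0.02, -0.08, -0.73], "yaw": -0.003, "fingers": 85}]}}

```text
t: 22.92
ee_pos: [0.6042, 0.1125, 0.061]
tcp_rot: [-2.439, -1.978, 0.004]
force: [0.5, 0.1, -0.2]
finger_gap: 0.0847
grip_force: 0.0
```

Emit:
{"fn": "carry_out", "kwargs": {"plan": [{"travel": [0, 0, -0.4], "yaw": 0, "fingers": 85}, {"travel": [0, 0, -0.73], "yaw": 0, "fingers": 85}, {"travel": [0, 0, -0.73], "yaw": 0, "fingers": 85}, {"travel": [0, 0, -0.73], "yaw": 0, "fingers": 85}]}}

```text
t: 23.42
ee_pos: [0.6066, 0.1124, 0.0058]
tcp_rot: [2.44, 1.977, 0.004]
force: [-0.0, 0.4, 0.1]
finger_gap: 0.0851
grip_force: 0.0
```

Emit:
{"fn": "carry_out", "kwargs": {"plan": [{"travel": [0, 0, 0], "yaw": 0, "fingers": 62}, {"travel": [0, 0, 0], "yaw": 0, "fingers": 62}, {"travel": [0, 0, 0], "yaw": 0, "fingers": 62}, {"travel": [0, 0, 0], "yaw": 0, "fingers": 62}, {"travel": [0, 0, 0], "yaw": 0, "fingers": 62}]}}

```text
t: 24.05
ee_pos: [0.6064, 0.1123, 0.0056]
tcp_rot: [2.441, 1.977, 0.004]
force: [-2.2, -0.5, 8.3]
finger_gap: 0.063
grip_force: 55.7
```

Emit:
{"fn": "carry_out", "kwargs": {"plan": [{"travel": [0, 0, 0.5], "yaw": 0, "fingers": 62}, {"travel": [0, 0, 0.95], "yaw": 0, "fingers": 62}, {"travel": [0, 0, 0.95], "yaw": 0, "fingers": 62}]}}

```text
t: 24.42
ee_pos: [0.6074, 0.1123, 0.0833]
tcp_rot: [2.44, 1.976, 0.009]
force: [-0.3, 0.0, -2.1]
finger_gap: 0.0627
grip_force: 56.1
```

Emit:
{"fn": "carry_out", "kwargs": {"plan": [{"travel": [0, 0, 0.3], "yaw": 0, "fingers": 62.8}, {"travel": [0, 0, 0.3], "yaw": 0, "fingers": 63.4}, {"travel": [0, 0, 0.3], "yaw": 0, "fingers": 63.6}, {"travel": [0, 0, 0.3], "yaw": 0, "fingers": 63.7}, {"travel": [0, 0, 0.3], "yaw": 0, "fingers": 63.8}]}}

```text
t: 25.05
ee_pos: [0.6051, 0.1118, 0.103]
tcp_rot: [-2.441, -1.977, 0.001]
force: [-0.4, -0.5, -2.8]
finger_gap: 0.0636
grip_force: 12.7
```

```bash
python3 m.py
```

```text
[0.6051 0.1118 0.103 ] [-0.37 -0.47 -2.8 ] [ 0.077 -0.055  0.01 ] 0.06363 12.746838927268982
```

Still level (moment 0.077); ease further in fine steps.

Emit:
{"fn": "carry_out", "kwargs": {"plan": [{"travel": [0, 0, 0], "yaw": 0, "fingers": 63.85}, {"travel": [0, 0, 0], "yaw": 0, "fingers": 63.9}, {"travel": [0, 0, 0], "yaw": 0, "fingers": 63.93}]}}

```text
t: 25.42
ee_pos: [0.6054, 0.1118, 0.1037]
tcp_rot: [2.441, 1.977, -0.0]
force: [0.8, 0.1, -2.1]
finger_gap: 0.0637
grip_force: 2.5
```

```bash
python3 m.py
```

```text
[0.6054 0.1118 0.1037] [ 0.75  0.12 -2.14] [-0.055  0.006 -0.024] 0.06372 2.5460682436823845
```

Emit:
{"fn": "carry_out", "kwargs": {"plan": [{"travel": [0, 0, 0], "yaw": 0, "fingers": 63.95}, {"travel": [0, 0, 0], "yaw": 0, "fingers": 63.95}, {"travel": [0, 0, 0], "yaw": 0, "fingers": 63.95}]}}

```text
t: 25.8
ee_pos: [0.6056, 0.112, 0.104]
tcp_rot: [2.441, 1.977, 0.001]
force: [-0.1, -0.3, 0.6]
finger_gap: 0.0637
grip_force: 0.0
```

```bash
python3 m.py
cat > hk.py <<'E'
from h import *
# tilt of the held pack from the scene view: detector contour + model corners (2,4 = +x side bottom corners; dir of its edge)
np.set_printoptions(precision=1,suppress=True)
p=ctrl.get_image('scene'); s=ctrl.sense(); e=s['ee_pos']; g=proj(p,e)[0]
for d in ctrl.cut_out('pack0',p):
    ys,xs=np.nonzero(d['mask'])
    if np.hypot(xs.mean()-g[0],ys.mean()-g[1])<40:
        c=max(cv2.findContours(d['mask'].astype(np.uint8),0,2)[0],key=cv2.contourArea)
        print(round(d['score'],2),'obs',cv2.approxPolyDP(c,1.5,True)[:,0].tolist())
        M=d['mask'];best=[]
        for ph in range(-90,91,5):
            for sl in(0,.006,.012):
                h=cv2.convexHull(proj(p,hang(e,yaw_y(s),ph,L=.088+sl)).astype(np.float32))[:,0]
                I=np.zeros(M.shape,np.uint8); cv2.fillConvexPoly(I,(h*16).astype(np.int32),1,shift=4)
                best.append(((I*M).sum()/(I|M).sum(),ph,sl))
        print(sorted(best)[-6:])
print('tcp',g)
E
python3 hk.py
```

```text
[0.6056 0.112  0.104 ] [-0.08 -0.34  0.62] [ 0.041  0.024 -0.065] 0.06368 0.0
tcp [356.6 309. ]
```

It dropped. Find where it landed.

```bash
python3 pk.py
python3 - <<'E'
from h import *
p=ctrl.get_image('scene')
cv2.imwrite('pics/s8.png',cv2.resize(p['frame'][190:400,230:440,::-1],None,fx=2.5,fy=2.5,interpolation=cv2.INTER_CUBIC))
E
```

```text
yaw -11.9783551855515
scene 0.88 [0.629 0.223] 78.0 0.92  
scene 0.84 [ 0.608 -0.078] 72.6 0.89  
scene 0.68 [0.441 0.408] 14.9 0.53 STAND (array([0.455, 0.416, 0.04 , 1.078]), np.float64(0.9129430665729491))
top 0.82 [ 0.608 -0.077] 74.3 0.93  
top 0.63 [0.469 0.46 ] 85.9 0.66 STAND (array([ 0.464,  0.421,  0.052, -2.308]), np.float64(0.9429233074513009))
top 0.59 [ 0.449 -0.099] 93.7 0.96
```

View pics/s8.png

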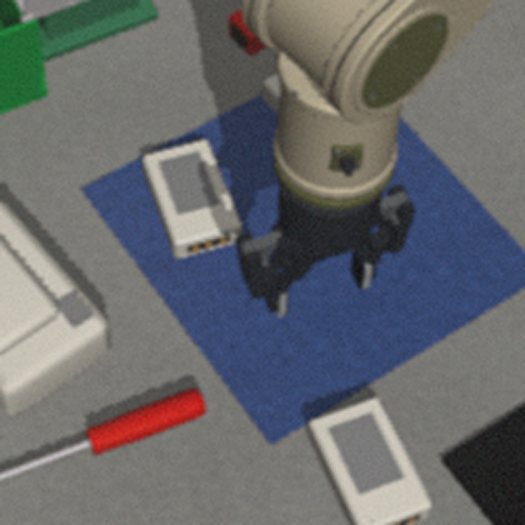

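The fingers are empty at (320,280), and the pack lies flat with its label up at (370,460), world (0.629, 0.223). From now on I'll carry packs level and swing them a few mm above the board, so a slip is harmless.

Emit:
{"fn": "carry_out", "kwargs": {"plan": [{"travel": [0.19, 0.913, 0.1], "yaw": 0, "fingers": 85}, {"travel": [0.19, 0.913, 0.1], "yaw": 0, "fingers": 85}]}}

```text
t: 26.4
ee_pos: [0.6204, 0.1906, 0.1119]
tcp_rot: [-2.434, -1.983, -0.003]
force: [-0.6, 0.4, -0.6]
finger_gap: 0.0848
grip_force: 0.0
```

Emit:
{"fn": "carry_out", "kwargs": {"plan": [{"travel": [0.19, 0.913, 0], "yaw": 0, "fingers": 85}, {"travel": [0.19, 0.913, 0], "yaw": 0, "fingers": 85}, {"travel": [0.19, 0.913, 0], "yaw": 0, "fingers": 85}, {"travel": [0.19, 0.913, 0], "yaw": 0, "fingers": 85}]}}

```text
t: 26.9
ee_pos: [0.6361, 0.2558, 0.1118]
tcp_rot: [2.443, 1.974, -0.001]
force: [0.1, -0.3, -0.2]
finger_gap: 0.0849
grip_force: 0.0
```

```bash
python3 m.py; python3 pk.py
python3 - <<'E'
from h import *
np.set_printoptions(precision=3,suppress=True)
for n in('wrist','scene','top'):
  p=ctrl.get_image(n)
  for d in ctrl.cut_out('pack0',p):
    ys,xs=np.nonzero(d['mask'])
    if d['score']>.3 and len(xs)>100:
        w=back(p,[xs.mean(),ys.mean()],.02)[0]
        if abs(w[1]-.22)<.06: print(n,d['score'],d['box'],w,fit(p,d['mask'],[w[0],w[1],1.36],z0=0,z1=.028))
E
```

```text
[0.6361 0.2558 0.1118] [ 0.12 -0.33 -0.2 ] [ 0.015 -0.023  0.027] 0.08487 0.0
yaw -12.104125622731923
scene 0.94 [ 0.449 -0.099] 88.9 0.87  
scene 0.86 [0.637 0.261] 80.0 0.59  
scene 0.61 [0.442 0.406] 17.7 0.55 STAND (array([0.463, 0.418, 0.056, 0.786]), np.float64(0.9109323512308587))
top 0.78 [0.628 0.223] 77.9 0.95  
top 0.62 [ 0.449 -0.099] 93.3 0.92  
top 0.62 [ 0.608 -0.076] 75.1 0.94  
wrist 0.91 [262.3, 205.3, 369.3, 373.1] [0.63  0.229 0.02 ] (array([0.628, 0.224, 1.371]), np.float64(0.9643505707367693))
scene 0.77 [358.5, 365.2, 399.3, 402.8] [0.633 0.246 0.02 ] (array([0.635, 0.26 , 1.379]), np.float64(0.5952067065544401))
top 0.84 [182.8, 216.7, 231.1, 246.7] [0.628 0.223 0.02 ] (array([0.629, 0.224, 1.368]), np.float64(0.9438859141077478))
```

Emit:
{"fn": "carry_out", "kwargs": {"plan": [{"travel": [0, 0.04, -0.4], "yaw": 0.003, "fingers": 85}, {"travel": [0, 0.04, -0.69], "yaw": 0.003, "fingers": 85}, {"travel": [0, 0.04, -0.69], "yaw": 0.003, "fingers": 85}]}}

```text
t: 27.78
ee_pos: [0.6345, 0.2608, 0.0546]
tcp_rot: [-2.431, -1.989, 0.005]
force: [-0.4, 0.1, -0.2]
finger_gap: 0.085
grip_force: 0.0
```

Emit:
{"fn": "carry_out", "kwargs": {"plan": [{"travel": [0, 0, -0.4], "yaw": 0, "fingers": 85}, {"travel": [0, 0, -0.69], "yaw": 0, "fingers": 85}, {"travel": [0, 0, -0.69], "yaw": 0, "fingers": 85}, {"travel": [0, 0, -0.69], "yaw": 0, "fingers": 85}]}}

```text
t: 28.28
ee_pos: [0.6365, 0.2614, 0.0026]
tcp_rot: [2.432, 1.988, 0.002]
force: [0.1, -0.6, -0.1]
finger_gap: 0.0849
grip_force: 0.0
```

Emit:
{"fn": "carry_out", "kwargs": {"plan": [{"travel": [0, 0, 0], "yaw": 0, "fingers": 62}, {"travel": [0, 0, 0], "yaw": 0, "fingers": 62}, {"travel": [0, 0, 0], "yaw": 0, "fingers": 62}, {"travel": [0, 0, 0], "yaw": 0, "fingers": 61.5}, {"travel": [0, 0, 0], "yaw": 0, "fingers": 61.5}]}}

```text
t: 28.9
ee_pos: [0.6367, 0.2616, 0.003]
tcp_rot: [2.432, 1.989, 0.003]
force: [-1.6, -0.5, 7.2]
finger_gap: 0.0629
grip_force: 64.0
```

Emit:
{"fn": "carry_out", "kwargs": {"plan": [{"travel": [0, 0, 0.5], "yaw": 0, "fingers": 61.5}, {"travel": [0, 0, 0.98], "yaw": 0, "fingers": 61.5}, {"travel": [0, 0, 0.98], "yaw": 0, "fingers": 61.5}]}}

```text
t: 29.28
ee_pos: [0.6378, 0.2619, 0.0837]
tcp_rot: [2.431, 1.988, 0.01]
force: [-0.2, -0.5, -2.4]
finger_gap: 0.0625
grip_force: 67.2
```

Emit:
{"fn": "carry_out", "kwargs": {"plan": [{"travel": [-0.98, 0.6, 0.3], "yaw": 0.033, "fingers": 61.5}, {"travel": [-0.98, 0.6, 0.3], "yaw": 0.033, "fingers": 61.5}, {"travel": [-0.98, 0.6, 0.3], "yaw": 0.033, "fingers": 61.5}]}}

```text
t: 29.65
ee_pos: [0.5548, 0.312, 0.1035]
tcp_rot: [-2.319, -2.116, 0.0]
force: [-0.4, 0.5, -1.8]
finger_gap: 0.0629
grip_force: 67.3
```

Emit:
{"fn": "carry_out", "kwargs": {"plan": [{"travel": [-0.98, 0.65, 0], "yaw": 0.033, "fingers": 61.5}, {"travel": [-0.98, 0.65, 0], "yaw": 0.033, "fingers": 61.5}, {"travel": [-0.98, 0.65, 0], "yaw": 0.033, "fingers": 61.5}]}}

```text
t: 30.02
ee_pos: [0.4768, 0.3627, 0.1028]
tcp_rot: [-2.208, -2.233, 0.002]
force: [0.1, -0.0, -1.8]
finger_gap: 0.0629
grip_force: 67.3
```

```bash
python3 m.py; python3 -c "
from h import *
print(yaw_y(ctrl.sense()))"
```

```text
[0.4768 0.3627 0.1028] [ 0.07 -0.01 -1.75] [ 0.079 -0.004  0.025] 0.06293 67.33448266983032
0.6413984791746778
```

Emit:
{"fn": "carry_out", "kwargs": {"plan": [{"travel": [-0.14, 0, -0.06], "yaw": -0.0035, "fingers": 62.5}, {"travel": [-0.14, 0, -0.06], "yaw": -0.0035, "fingers": 63.2}, {"travel": [-0.14, 0, -0.06], "yaw": -0.0035, "fingers": 63.6}, {"travel": [-0.14, 0, -0.06], "yaw": -0.0035, "fingers": 63.7}, {"travel": [-0.14, 0, -0.06], "yaw": -0.0035, "fingers": 63.75}, {"travel": [-0.14, 0, -0.06], "yaw": -0.0035, "fingers": 63.8}]}}

```text
t: 30.78
ee_pos: [0.4679, 0.3612, 0.099]
tcp_rot: [2.225, 2.218, 0.0]
force: [-0.2, 0.3, -1.8]
finger_gap: 0.0638
grip_force: 9.1
```

```bash
python3 m.py; python3 hk.py
```

```text
[0.4679 0.3612 0.099 ] [-0.21  0.27 -1.78] [0.062 0.    0.   ] 0.06375 9.138488173484802
0.86 obs [[527, 383], [523, 381], [499, 398], [487, 416], [493, 425], [497, 426], [505, 422], [521, 410], [532, 393], [532, 389]]
[(np.float64(0.33735878457343205), -55, 0.006), (np.float64(0.34198961246504195), -50, 0.006), (np.float64(0.34232365145228216), -40, 0.012), (np.float64(0.3436885568226504), -55, 0.012), (np.float64(0.3470447284345048), -50, 0.012), (np.float64(0.35012185215272135), -45, 0.012)]
0.74 obs [[477, 324], [469, 326], [452, 337], [449, 342], [451, 348], [468, 366], [475, 359], [483, 357], [489, 344], [487, 335]]
[(np.float64(0.5220235499345836), 75, 0.006), (np.float64(0.5453362255965293), 85, 0), (np.float64(0.5522062035823504), 80, 0.006), (np.float64(0.5612959719789843), 85, 0.006), (np.float64(0.5675793133420252), 90, 0), (np.float64(0.5688596491228071), 90, 0.006)]
tcp [492.2 372.5]
```

Emit:
{"fn": "carry_out", "kwargs": {"plan": [{"travel": [0, 0, 0], "yaw": 0, "fingers": 63.84}, {"travel": [0, 0, 0], "yaw": 0, "fingers": 63.84}]}}

```text
t: 31.12
ee_pos: [0.4678, 0.3612, 0.099]
tcp_rot: [2.225, 2.218, 0.0]
force: [0.5, 0.1, -1.5]
finger_gap: 0.0639
grip_force: 7.2
```

```bash
python3 m.py; python3 hk.py
```

```text
[0.4678 0.3612 0.099 ] [ 0.5   0.14 -1.53] [ 0.071  0.006 -0.014] 0.06393 7.196125388145447
0.61 obs [[527, 383], [519, 383], [498, 399], [487, 415], [487, 419], [494, 426], [500, 426], [522, 409], [533, 392]]
[(np.float64(0.3415860735009671), -55, 0.006), (np.float64(0.3441611842105263), -40, 0.012), (np.float64(0.3453465346534653), -50, 0.006), (np.float64(0.34894613583138173), -55, 0.012), (np.float64(0.3520063567739372), -50, 0.012), (np.float64(0.3556451612903226), -45, 0.012)]
0.6 obs [[475, 325], [453, 337], [450, 341], [450, 346], [468, 367], [475, 356], [480, 356], [489, 344], [488, 338]]
[(np.float64(0.5), 75, 0.006), (np.float64(0.5193832599118943), 80, 0.006), (np.float64(0.5209528010586678), 90, 0.006), (np.float64(0.5244227353463587), 85, 0), (np.float64(0.527369826435247), 85, 0.006), (np.float64(0.5292564892212934), 90, 0)]
tcp [492.3 372.5]
```

Emit:
{"fn": "carry_out", "kwargs": {"plan": [{"travel": [0, 0, 0], "yaw": 0, "fingers": 63.87}, {"travel": [0, 0, 0], "yaw": 0, "fingers": 63.87}]}}

```text
t: 31.48
ee_pos: [0.4678, 0.3612, 0.0989]
tcp_rot: [2.225, 2.218, 0.0]
force: [0.6, 0.6, -3.4]
finger_gap: 0.064
grip_force: 5.5
```

```bash
sed -i 's/\[-6:\]/[-2:]/' hk.py; python3 m.py; python3 hk.py
```

```text
[0.4678 0.3612 0.0989] [ 0.6   0.57 -3.41] [0.075 0.022 0.018] 0.06395 5.509112477302551
0.63 obs [[525, 382], [517, 384], [499, 398], [488, 416], [495, 427], [500, 426], [516, 414], [533, 391]]
[(np.float64(0.3424327579285428), -50, 0.012), (np.float64(0.3452914798206278), -45, 0.012)]
0.59 obs [[479, 347], [470, 348], [453, 361], [455, 369], [471, 379], [474, 378], [469, 371], [470, 365], [475, 358], [481, 357], [484, 352]]
[(np.float64(0.4708764289602613), 50, 0), (np.float64(0.4886621315192744), 45, 0)]
tcp [492.3 372.5]
```

Emit:
{"fn": "carry_out", "kwargs": {"plan": [{"travel": [0, 0, 0], "yaw": 0, "fingers": 63.89}, {"travel": [0, 0, 0], "yaw": 0, "fingers": 63.89}]}}

```text
t: 31.82
ee_pos: [0.4678, 0.3612, 0.0989]
tcp_rot: [2.225, 2.218, 0.0]
force: [0.7, -0.1, -1.8]
finger_gap: 0.064
grip_force: 4.4
```

```bash
python3 m.py; python3 hk.py
```

```text
[0.4678 0.3612 0.0989] [ 0.72 -0.14 -1.82] [ 0.02 -0.01  0.05] 0.064 4.428565576672554
0.97 obs [[515, 370], [508, 361], [497, 371], [493, 372], [483, 384], [479, 384], [469, 373], [464, 375], [461, 381], [466, 389], [492, 387]]
[(np.float64(0.3944875107665805), 15, 0.006), (np.float64(0.3953488372093023), 15, 0)]
0.68 obs [[528, 384], [521, 382], [499, 397], [488, 416], [494, 426], [500, 426], [520, 411], [532, 393], [532, 389]]
[(np.float64(0.35376602564102566), -50, 0.012), (np.float64(0.3574918566775244), -45, 0.012)]
tcp [492.3 372.5]
```

It is swinging down smoothly (90° → 45° → 15°). Dwell, then tighten and lower to contact.

Emit:
{"fn": "carry_out", "kwargs": {"plan": [{"travel": [0, 0, 0], "yaw": 0, "fingers": 63.89}, {"travel": [0, 0, 0], "yaw": 0, "fingers": 63.88}, {"travel": [0, 0, 0], "yaw": 0, "fingers": 63.7}, {"travel": [0, 0, 0], "yaw": 0, "fingers": 63.6}]}}

```text
t: 32.42
ee_pos: [0.4678, 0.3612, 0.0989]
tcp_rot: [2.225, 2.218, 0.0]
force: [0.6, 0.3, -1.8]
finger_gap: 0.0638
grip_force: 10.8
```

```bash
python3 m.py; python3 hk.py
```

```text
[0.4678 0.3612 0.0989] [ 0.6   0.33 -1.77] [ 0.031 -0.015  0.02 ] 0.06381 10.798921287059784
0.69 obs [[515, 369], [510, 362], [506, 362], [497, 371], [491, 373], [483, 384], [478, 383], [469, 373], [464, 375], [461, 381], [467, 389], [488, 388], [512, 374]]
[(np.float64(0.39414802065404475), 15, 0.006), (np.float64(0.39500860585197933), 15, 0)]
0.6 obs [[525, 382], [517, 384], [499, 398], [488, 415], [489, 420], [495, 426], [502, 424], [524, 405], [532, 393], [532, 389]]
[(np.float64(0.34523309533809327), -40, 0.012), (np.float64(0.34709730171708914), -45, 0.012)]
tcp [492.3 372.5]
```

Emit:
{"fn": "carry_out", "kwargs": {"plan": [{"travel": [0, 0, -0.06], "yaw": 0, "fingers": 63.6}, {"travel": [0, 0, -0.06], "yaw": 0, "fingers": 63.6}]}}

```text
t: 32.78
ee_pos: [0.4675, 0.361, 0.0935]
tcp_rot: [2.225, 2.218, -0.001]
force: [0.5, 1.3, -1.0]
finger_gap: 0.0639
grip_force: 10.8
```

Emit:
{"fn": "carry_out", "kwargs": {"plan": [{"travel": [0, 0, -0.04], "yaw": 0, "fingers": 63.6}, {"travel": [0, 0, -0.04], "yaw": 0, "fingers": 63.6}]}}

```text
t: 33.02
ee_pos: [0.4676, 0.3611, 0.0906]
tcp_rot: [2.225, 2.218, -0.001]
force: [-0.2, -0.6, -1.7]
finger_gap: 0.0639
grip_force: 10.8
```

Emit:
{"fn": "carry_out", "kwargs": {"plan": [{"travel": [0, 0, -0.03], "yaw": 0, "fingers": 63.6}, {"travel": [0, 0, -0.03], "yaw": 0, "fingers": 63.6}]}}

```text
t: 33.28
ee_pos: [0.4677, 0.3611, 0.0884]
tcp_rot: [2.225, 2.218, -0.0]
force: [0.6, -0.1, -2.2]
finger_gap: 0.0638
grip_force: 10.8
```

```bash
python3 m.py; python3 hk.py
```

```text
[0.4677 0.3611 0.0884] [ 0.65 -0.08 -2.2 ] [ 0.011 -0.021  0.002] 0.06384 10.822778642177582
0.97 obs [[530, 387], [522, 383], [500, 397], [490, 415], [495, 425], [499, 425], [520, 410], [532, 393]]
[(np.float64(0.33178360101437027), -45, 0.012), (np.float64(0.3340240364691256), -50, 0.012)]
0.73 obs [[513, 370], [509, 364], [504, 365], [496, 373], [489, 376], [480, 387], [469, 376], [463, 377], [460, 383], [467, 391], [486, 390], [511, 376]]
[(np.float64(0.38183279742765275), 20, 0), (np.float64(0.38508239375542064), 15, 0)]
tcp [490.9 374.8]
```

Run:
```python
from h import *
np.set_printoptions(precision=1,suppress=True)
p=ctrl.get_image('scene'); s=ctrl.sense()
for ph in range(-10,41,10): print(ph,proj(p,hang(s['ee_pos'],yaw_y(s),ph))[:4].ravel())
c=p['frame'][340:410,440:540,::-1]
cv2.imwrite('pics/s9.png',cv2.convertScaleAbs(cv2.resize(c,None,fx=7,fy=7,interpolation=cv2.INTER_CUBIC),alpha=1.6,beta=10))
```

```text
-10 [494.3 383.8 470.2 400.1 504.4 393.8 480.1 410.5]
0 [489.2 377.6 465.1 393.6 498.7 388.6 474.5 405. ]
10 [484.6 371.  460.5 386.8 493.3 382.7 469.2 398.9]
20 [480.6 364.2 456.5 379.9 488.3 376.3 464.2 392.3]
30 [477.3 357.4 453.1 373.1 483.8 369.7 459.7 385.5]
40 [474.7 350.8 450.5 366.4 479.9 362.9 455.8 378.6]
```

View pics/s9.png

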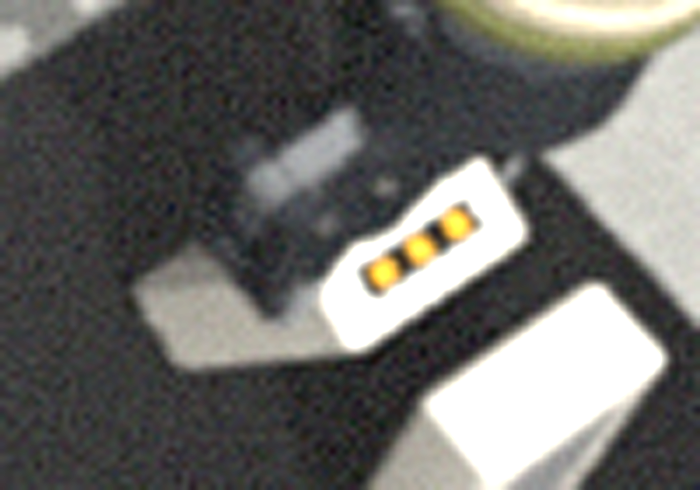

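The pack hangs with its low corner at (185,368) and its contact end showing at (420,240), so the tilt is still about 20°. I'll set the low corner on the board with a light grip and draw the top towards -y to bring it upright.

Emit:
{"fn": "carry_out", "kwargs": {"plan": [{"travel": [0, 0.12, 0], "yaw": 0, "fingers": 63.6}, {"travel": [0, 0.12, -0.05], "yaw": 0, "fingers": 63.6}, {"travel": [0, 0.12, -0.05], "yaw": 0, "fingers": 63.6}]}}

```text
t: 33.8
ee_pos: [0.4675, 0.3707, 0.084]
tcp_rot: [2.225, 2.218, -0.001]
force: [-0.8, -1.0, -1.3]
finger_gap: 0.0638
grip_force: 10.9
```

Emit:
{"fn": "carry_out", "kwargs": {"plan": [{"travel": [0, 0, -0.03], "yaw": 0, "fingers": 63.6}, {"travel": [0, 0, -0.03], "yaw": 0, "fingers": 63.6}]}}

```text
t: 34.05
ee_pos: [0.468, 0.3716, 0.0831]
tcp_rot: [-2.224, -2.218, -0.003]
force: [-1.7, -0.1, 6.2]
finger_gap: 0.064
grip_force: 11.8
```

Emit:
{"fn": "carry_out", "kwargs": {"plan": [{"travel": [0, 0, -0.02], "yaw": 0, "fingers": 63.6}, {"travel": [0, 0, -0.02], "yaw": 0, "fingers": 63.6}]}}

```text
t: 34.3
ee_pos: [0.4682, 0.3726, 0.0825]
tcp_rot: [-2.224, -2.217, -0.006]
force: [-2.8, 1.9, 10.9]
finger_gap: 0.0641
grip_force: 12.7
```

```bash
python3 m.py
```

```text
[0.4682 0.3726 0.0825] [-2.76  1.85 10.89] [ 0.368  0.864 -0.027] 0.06405 12.725660651922226
```

Emit:
{"fn": "carry_out", "kwargs": {"plan": [{"travel": [0, -0.06, 0], "yaw": 0, "fingers": 63.7}, {"travel": [0, -0.12, 0], "yaw": 0, "fingers": 63.7}, {"travel": [0, -0.18, 0.01], "yaw": 0, "fingers": 63.7}, {"travel": [0, -0.24, 0.01], "yaw": 0, "fingers": 63.7}, {"travel": [0, -0.24, 0.01], "yaw": 0, "fingers": 63.7}]}}

```text
t: 34.92
ee_pos: [0.4681, 0.3521, 0.0826]
tcp_rot: [-2.225, -2.217, -0.003]
force: [-2.1, 0.4, 6.6]
finger_gap: 0.0639
grip_force: 12.7
```

```bash
python3 m.py
cat > ed.py <<'E'
from h import *
# edges of the held pack near its +x bottom corners: dump contour of grey side face via local segmentation
np.set_printoptions(precision=1,suppress=True)
p=ctrl.get_image('scene'); s=ctrl.sense(); g=proj(p,s['ee_pos'])[0].astype(int)
x0,y0=g[0]-55,g[1]-40; c=cv2.GaussianBlur(cv2.resize(p['frame'].min(2)[y0:y0+90,x0:x0+110],None,fx=4,fy=4,interpolation=cv2.INTER_CUBIC),(0,0),2)
for th in(75,):
    for k in cv2.findContours((c>th).astype(np.uint8),0,2)[0]:
        if 1200<cv2.contourArea(k)<30000: print((cv2.approxPolyDP(k,4,True)[:,0]/4+[x0,y0]).round(1).tolist())
for ph in range(-20,31,10):
    q=proj(p,hang(s['ee_pos'],yaw_y(s),ph)); d=q[7]-q[3]; print(ph,q[1],q[3],'dir',(d/np.linalg.norm(d)).round(2))
E
python3 ed.py
```

```text
[0.4681 0.3521 0.0826] [-2.09  0.41  6.59] [0.123 0.585 0.034] 0.06387 12.746070921421051
[[431.0, 406.0], [431.0, 421.8], [443.8, 421.8]]
[[526.5, 380.8], [522.8, 380.8], [500.2, 397.0], [488.8, 417.2], [491.2, 421.8], [507.5, 421.8], [520.8, 411.5], [535.0, 392.0], [534.8, 389.8]]
[[509.5, 360.8], [507.5, 361.8], [503.2, 359.2], [491.2, 369.8], [486.0, 372.0], [475.8, 383.5], [469.8, 381.5], [463.0, 385.8], [462.2, 387.5], [467.8, 396.2], [471.5, 396.2], [489.0, 387.0], [511.0, 372.2], [512.2, 368.8], [509.0, 364.2]]
[[498.5, 332.0], [505.2, 338.5], [517.5, 343.0], [526.2, 342.8], [533.8, 340.2], [528.5, 344.8], [522.8, 353.8], [515.0, 359.0], [540.8, 386.8], [540.8, 332.0]]
[[431.0, 356.2], [468.8, 332.0], [431.0, 332.0]]
-20 [471.8 403.7] [481.8 412.7] dir [-0. -1.]
-10 [466.5 397.8] [476.2 408. ] dir [ 0.2 -1. ]
0 [461.5 391.3] [470.7 402.6] dir [ 0.5 -0.9]
10 [456.9 384.6] [465.5 396.6] dir [ 0.8 -0.6]
20 [452.9 377.8] [460.5 390.1] dir [ 1.  -0.3]
30 [449.5 370.9] [456.1 383.3] dir [1.  0.1]
```

Tilt is down to about 12°; continue the drag.

Emit:
{"fn": "carry_out", "kwargs": {"plan": [{"travel": [0, -0.06, 0], "yaw": 0, "fingers": 63.75}, {"travel": [0, -0.12, -0.01], "yaw": 0, "fingers": 63.75}, {"travel": [0, -0.18, -0.02], "yaw": 0, "fingers": 63.75}, {"travel": [0, -0.18, -0.03], "yaw": 0, "fingers": 63.75}, {"travel": [0, -0.18, -0.03], "yaw": 0, "fingers": 63.75}]}}

```text
t: 35.6
ee_pos: [0.4681, 0.3371, 0.0802]
tcp_rot: [-2.225, -2.217, -0.001]
force: [-4.9, -2.1, 12.8]
finger_gap: 0.0637
grip_force: 12.6
```

```bash
python3 m.py;python3 ed.py
```

```text
[0.4681 0.3371 0.0802] [-4.88 -2.08 12.81] [-0.52   1.142  0.036] 0.06374 12.617018669843674
[[426.0, 399.5], [426.0, 416.8], [439.8, 416.8]]
[[534.8, 389.8], [526.5, 380.8], [522.5, 381.0], [500.2, 397.0], [489.5, 416.8], [514.5, 416.8], [520.0, 412.5], [535.0, 392.2]]
[[504.0, 354.0], [501.2, 355.2], [499.2, 353.2], [496.8, 353.5], [485.8, 364.0], [479.8, 366.2], [470.2, 377.8], [466.5, 379.0], [461.5, 387.2], [467.8, 396.5], [471.2, 396.0], [480.2, 389.8], [506.5, 365.0], [507.0, 362.2], [503.2, 357.5]]
[[492.8, 327.0], [497.2, 331.8], [508.2, 336.2], [517.0, 336.8], [526.8, 334.2], [522.0, 338.2], [516.5, 347.5], [509.5, 353.2], [535.8, 381.2], [535.8, 327.0]]
[[426.0, 359.2], [476.8, 327.0], [426.0, 327.0]]
-20 [466.4 398. ] [476.3 406.8] dir [-0. -1.]
-10 [461.2 392.2] [470.8 402.3] dir [ 0.2 -1. ]
0 [456.3 385.8] [465.4 396.9] dir [ 0.5 -0.9]
10 [451.8 379.2] [460.2 391. ] dir [ 0.8 -0.7]
20 [447.8 372.4] [455.4 384.6] dir [ 1.  -0.3]
30 [444.5 365.6] [451.  377.9] dir [1.  0.1]
```

The left edge direction (0.5,-0.85) says it is upright. Release.

Emit:
{"fn": "carry_out", "kwargs": {"plan": [{"travel": [0, 0, 0.01], "yaw": 0, "fingers": 63.85}, {"travel": [0, 0, 0.01], "yaw": 0, "fingers": 63.95}, {"travel": [0, 0, 0.01], "yaw": 0, "fingers": 64.1}, {"travel": [0, 0, 0.01], "yaw": 0, "fingers": 64.4}, {"travel": [0, 0, 0.01], "yaw": 0, "fingers": 65}, {"travel": [0, 0, 0.01], "yaw": 0, "fingers": 68}, {"travel": [0, 0, 0.01], "yaw": 0, "fingers": 76}, {"travel": [0, 0, 0.01], "yaw": 0, "fingers": 80}]}}

```text
t: 36.65
ee_pos: [0.4678, 0.3372, 0.0798]
tcp_rot: [2.225, 2.218, 0.0]
force: [-0.1, 0.5, 1.0]
finger_gap: 0.0801
grip_force: 0.0
```

Emit:
{"fn": "carry_out", "kwargs": {"plan": [{"travel": [0, 0, 0.4], "yaw": 0, "fingers": 80}, {"travel": [0, 0, 0.95], "yaw": 0, "fingers": 85}, {"travel": [0, 0, 0.95], "yaw": 0, "fingers": 85}]}}

```text
t: 37.02
ee_pos: [0.4695, 0.3384, 0.1593]
tcp_rot: [2.225, 2.217, 0.01]
force: [-0.1, -0.3, -0.8]
finger_gap: 0.0849
grip_force: 0.0
```

Emit:
{"fn": "carry_out", "kwargs": {"plan": [{"travel": [0.5, -0.975, 0.3], "yaw": -0.02, "fingers": 85}, {"travel": [0.5, -0.975, 0.3], "yaw": -0.02, "fingers": 85}]}}

```text
t: 37.28
ee_pos: [0.5092, 0.2561, 0.18]
tcp_rot: [2.297, 2.142, 0.0]
force: [0.2, 0.2, -0.1]
finger_gap: 0.0852
grip_force: 0.0
```

Emit:
{"fn": "carry_out", "kwargs": {"plan": [{"travel": [0.5, -0.975, 0], "yaw": -0.02, "fingers": 85}, {"travel": [0.5, -0.975, 0], "yaw": -0.02, "fingers": 85}]}}

```text
t: 37.52
ee_pos: [0.549, 0.1771, 0.1793]
tcp_rot: [2.365, 2.067, -0.001]
force: [-0.4, 0.2, -0.7]
finger_gap: 0.0851
grip_force: 0.0
```

Emit:
{"fn": "carry_out", "kwargs": {"plan": [{"travel": [0.5, -0.975, 0], "yaw": -0.02, "fingers": 85}, {"travel": [0.5, -0.975, 0], "yaw": -0.02, "fingers": 85}]}}

```text
t: 37.78
ee_pos: [0.5886, 0.099, 0.1791]
tcp_rot: [2.428, 1.991, -0.002]
force: [-0.4, 1.3, 0.6]
finger_gap: 0.0849
grip_force: 0.0
```

```bash
python3 m.py;python3 pk.py
```

```text
[0.5886 0.099  0.1791] [-0.44  1.27  0.62] [ 0.051  0.027 -0.008] 0.08489 0.0
yaw -11.284674439284652
scene 0.72 [ 0.608 -0.079] 74.2 0.95  
scene 0.67 [0.438 0.414] 17.4 0.56 STAND (array([0.457, 0.417, 0.047, 0.749]), np.float64(0.9396366477827701))
scene 0.66 [ 0.551 -0.517] 68.7 0.5  
scene 0.63 [ 0.444 -0.102] 101.0 0.3  
scene 0.59 [0.408 0.32 ] 26.5 0.59 STAND (array([ 0.4  ,  0.314, -0.004, -0.83 ]), np.float64(0.892102892603343))
scene 0.47 [0.566 0.101] 102.8 0.15  
scene 0.45 [ 0.494 -0.447] 62.6 0.48  
top 0.95 [0.438 0.37 ] 89.6 0.63 STAND (array([ 0.436,  0.333,  0.048, -1.751]), np.float64(0.9366858527718873))
top 0.8 [ 0.449 -0.099] 93.7 0.96  
top 0.8 [ 0.608 -0.078] 75.7 0.94  
top 0.57 [0.469 0.46 ] 84.9 0.65 STAND (array([ 0.464,  0.421,  0.053, -2.722]), np.float64(0.9385122152072468))
top 0.48 [ 0.807 -0.038] 69.7 0.38
```

Two stand on the board now, the second at (0.44, 0.334). Next is the pack at (0.608, -0.078).

Emit:
{"fn": "carry_out", "kwargs": {"plan": [{"travel": [0.18, -0.89, 0], "yaw": -0.01, "fingers": 85}, {"travel": [0.18, -0.89, 0], "yaw": -0.01, "fingers": 85}]}}

```text
t: 38.22
ee_pos: [0.6021, 0.0287, 0.1797]
tcp_rot: [2.458, 1.954, -0.001]
force: [-0.1, -0.4, 0.8]
finger_gap: 0.0851
grip_force: 0.0
```

Emit:
{"fn": "carry_out", "kwargs": {"plan": [{"travel": [0.18, -0.89, -0.4], "yaw": -0.01, "fingers": 85}, {"travel": [0.18, -0.89, -0.75], "yaw": -0.01, "fingers": 85}, {"travel": [0.18, -0.89, -0.75], "yaw": -0.01, "fingers": 85}, {"travel": [0.18, -0.89, -0.75], "yaw": -0.01, "fingers": 85}]}}

```text
t: 38.72
ee_pos: [0.617, -0.0368, 0.1206]
tcp_rot: [-2.483, -1.924, -0.002]
force: [0.2, -0.1, -0.3]
finger_gap: 0.0849
grip_force: 0.0
```

```bash
python3 m.py
python3 - <<'E'
from h import *
np.set_printoptions(precision=3,suppress=True)
print(yaw_y(ctrl.sense()))
for n in('wrist','top'):
  p=ctrl.get_image(n)
  for o in packs(p,.3):
    if o[4]>.8: print(n,np.array(o))
E
```

```text
[ 0.617  -0.0368  0.1206] [ 0.21 -0.07 -0.26] [-0.013 -0.039 -0.013] 0.08493 0.0
-14.442792530122745
wrist [ 0.69   0.608 -0.077 75.588  0.96 ]
top [ 0.84   0.449 -0.099 93.782  0.955]
```

Emit:
{"fn": "carry_out", "kwargs": {"plan": [{"travel": [0, -0.066, -0.4], "yaw": 0, "fingers": 85}, {"travel": [0, -0.066, -0.728], "yaw": 0, "fingers": 85}, {"travel": [0, -0.066, -0.728], "yaw": 0, "fingers": 85}]}}

```text
t: 39.3
ee_pos: [0.6156, -0.0438, 0.0604]
tcp_rot: [-2.484, -1.921, 0.003]
force: [0.1, 0.6, 0.6]
finger_gap: 0.085
grip_force: 0.0
```

Emit:
{"fn": "carry_out", "kwargs": {"plan": [{"travel": [0, 0, -0.4], "yaw": 0, "fingers": 85}, {"travel": [0, 0, -0.728], "yaw": 0, "fingers": 85}, {"travel": [0, 0, -0.728], "yaw": 0, "fingers": 85}, {"travel": [0, 0, -0.728], "yaw": 0, "fingers": 85}]}}

```text
t: 39.8
ee_pos: [0.6178, -0.0444, 0.0053]
tcp_rot: [2.484, 1.921, 0.003]
force: [-0.5, 0.5, 0.8]
finger_gap: 0.0851
grip_force: 0.0
```

Emit:
{"fn": "carry_out", "kwargs": {"plan": [{"travel": [0, 0, 0], "yaw": 0, "fingers": 62}, {"travel": [0, 0, 0], "yaw": 0, "fingers": 62}, {"travel": [0, 0, 0], "yaw": 0, "fingers": 62}, {"travel": [0, 0, 0], "yaw": 0, "fingers": 61.5}, {"travel": [0, 0, 0], "yaw": 0, "fingers": 61.5}]}}

```text
t: 40.42
ee_pos: [0.6176, -0.0444, 0.0051]
tcp_rot: [2.485, 1.921, 0.003]
force: [-2.4, 0.8, 8.9]
finger_gap: 0.0629
grip_force: 63.4
```

Emit:
{"fn": "carry_out", "kwargs": {"plan": [{"travel": [0, 0, 0.5], "yaw": 0, "fingers": 61.5}, {"travel": [0, 0, 0.98], "yaw": 0, "fingers": 61.5}, {"travel": [0, 0, 0.98], "yaw": 0, "fingers": 61.5}]}}

```text
t: 40.8
ee_pos: [0.6187, -0.0447, 0.0853]
tcp_rot: [2.483, 1.919, 0.008]
force: [0.0, 0.1, -2.7]
finger_gap: 0.0625
grip_force: 67.7
```

Emit:
{"fn": "carry_out", "kwargs": {"plan": [{"travel": [-0.255, 0.805, 0.3], "yaw": 0.0165, "fingers": 61.5}, {"travel": [-0.255, 0.805, 0.3], "yaw": 0.0165, "fingers": 61.5}]}}

```text
t: 41.05
ee_pos: [0.5955, 0.025, 0.1059]
tcp_rot: [-2.427, -1.991, -0.003]
force: [1.1, 0.2, -2.5]
finger_gap: 0.0625
grip_force: 67.7
```

Emit:
{"fn": "carry_out", "kwargs": {"plan": [{"travel": [-0.255, 0.805, 0], "yaw": 0.0165, "fingers": 61.5}, {"travel": [-0.255, 0.805, 0], "yaw": 0.0165, "fingers": 61.5}]}}

```text
t: 41.3
ee_pos: [0.574, 0.0899, 0.1047]
tcp_rot: [-2.373, -2.054, 0.0]
force: [-0.1, 0.3, -1.8]
finger_gap: 0.0627
grip_force: 67.7
```

Emit:
{"fn": "carry_out", "kwargs": {"plan": [{"travel": [-0.255, 0.805, 0], "yaw": 0.0165, "fingers": 61.5}, {"travel": [-0.255, 0.805, 0], "yaw": 0.0165, "fingers": 61.5}]}}

```text
t: 41.55
ee_pos: [0.5535, 0.1538, 0.1047]
tcp_rot: [-2.319, -2.115, 0.0]
force: [0.3, -0.9, -2.0]
finger_gap: 0.0629
grip_force: 67.7
```

Emit:
{"fn": "carry_out", "kwargs": {"plan": [{"travel": [-0.255, 0.805, 0], "yaw": 0.0165, "fingers": 61.5}, {"travel": [-0.255, 0.805, 0], "yaw": 0.0165, "fingers": 61.5}]}}

```text
t: 41.8
ee_pos: [0.5329, 0.2179, 0.1048]
tcp_rot: [-2.264, -2.174, 0.0]
force: [-0.5, -0.4, -2.2]
finger_gap: 0.0627
grip_force: 67.7
```

Emit:
{"fn": "carry_out", "kwargs": {"plan": [{"travel": [-0.255, 0.805, 0], "yaw": 0.0165, "fingers": 61.5}, {"travel": [-0.255, 0.805, 0], "yaw": 0.0165, "fingers": 61.5}, {"travel": [-0.255, 0.805, 0], "yaw": 0.0165, "fingers": 61.5}]}}

```text
t: 42.18
ee_pos: [0.5145, 0.2771, 0.1051]
tcp_rot: [2.216, 2.227, -0.002]
force: [0.5, -0.1, -2.6]
finger_gap: 0.0628
grip_force: 67.7
```

```bash
python3 m.py; python3 -c "
from h import *
print(yaw_y(ctrl.sense()))"; python3 hk.py
```

```text
[0.5145 0.2771 0.1051] [ 0.49 -0.07 -2.63] [0.045 0.016 0.03 ] 0.06278 67.65231370925903
0.27364970739085887
0.81 obs [[431, 305], [410, 315], [406, 320], [406, 326], [418, 339], [424, 333], [430, 333], [437, 323], [436, 311]]
[(np.float64(0.5311320754716982), 80, 0), (np.float64(0.5356803044719315), 85, 0)]
tcp [444.3 348.8]
```

Emit:
{"fn": "carry_out", "kwargs": {"plan": [{"travel": [0, 0, -0.07], "yaw": 0, "fingers": 62.5}, {"travel": [0, 0, -0.07], "yaw": 0, "fingers": 63.3}, {"travel": [0, 0, -0.07], "yaw": 0, "fingers": 63.6}, {"travel": [0, 0, -0.07], "yaw": 0, "fingers": 63.75}, {"travel": [0, 0, -0.07], "yaw": 0, "fingers": 63.8}, {"travel": [0, 0, -0.07], "yaw": 0, "fingers": 63.84}, {"travel": [0, 0, -0.07], "yaw": 0, "fingers": 63.84}]}}

```text
t: 43.15
ee_pos: [0.5146, 0.2775, 0.1001]
tcp_rot: [2.216, 2.226, 0.0]
force: [-0.2, 0.2, -1.8]
finger_gap: 0.0638
grip_force: 6.8
```

```bash
python3 m.py; python3 hk.py
```

```text
[0.5146 0.2775 0.1001] [-0.2   0.15 -1.82] [ 0.089 -0.072  0.003] 0.0638 6.846576556563377
0.55 obs [[431, 317], [406, 331], [408, 340], [417, 347], [420, 336], [423, 333], [429, 335], [437, 324]]
[(np.float64(0.48125), 65, 0), (np.float64(0.4935275080906149), 60, 0)]
tcp [444.5 350.5]
```

Emit:
{"fn": "carry_out", "kwargs": {"plan": [{"travel": [0, 0, 0], "yaw": 0, "fingers": 63.87}, {"travel": [0, 0, 0], "yaw": 0, "fingers": 63.87}, {"travel": [0, 0, 0], "yaw": 0, "fingers": 63.87}]}}

```text
t: 43.62
ee_pos: [0.5146, 0.2775, 0.1001]
tcp_rot: [2.216, 2.226, 0.0]
force: [-1.1, 0.0, -1.9]
finger_gap: 0.0638
grip_force: 5.6
```

```bash
python3 m.py; python3 hk.py
```

```text
[0.5146 0.2775 0.1001] [-1.08  0.01 -1.9 ] [ 0.07   0.053 -0.019] 0.06381 5.609359368681908
0.58 obs [[460, 338], [453, 339], [440, 351], [436, 361], [439, 365], [446, 364], [465, 350], [465, 345]]
[(np.float64(0.35261194029850745), 45, 0), (np.float64(0.36381709741550694), 40, 0)]
tcp [444.5 350.5]
```

Emit:
{"fn": "carry_out", "kwargs": {"plan": [{"travel": [0, 0, 0], "yaw": 0, "fingers": 63.88}, {"travel": [0, 0, 0], "yaw": 0, "fingers": 63.89}, {"travel": [0, 0, 0], "yaw": 0, "fingers": 63.89}]}}

```text
t: 44.1
ee_pos: [0.5146, 0.2775, 0.1001]
tcp_rot: [2.216, 2.226, 0.0]
force: [-0.5, -0.4, -2.9]
finger_gap: 0.0642
grip_force: 4.7
```

```bash
python3 m.py; python3 hk.py; python3 ed.py
```

```text
[0.5146 0.2775 0.1001] [-0.5  -0.44 -2.95] [0.025 0.022 0.008] 0.06415 4.708926156163216
0.72 obs [[462, 339], [454, 339], [440, 352], [435, 362], [439, 365], [444, 365], [463, 352], [466, 348]]
[(np.float64(0.3767258382642998), 40, 0), (np.float64(0.3827392120075047), 45, 0)]
tcp [444.5 350.5]
[[468.2, 334.5], [466.2, 334.5], [464.2, 339.0], [457.2, 337.5], [453.5, 340.0], [447.5, 347.0], [442.0, 349.5], [435.0, 356.5], [433.5, 361.8], [443.8, 366.5], [467.0, 351.8], [468.0, 348.5], [465.8, 340.8]]
[[452.0, 310.0], [456.8, 314.0], [466.5, 317.0], [477.5, 316.5], [486.5, 312.5], [481.0, 324.2], [496.0, 339.8], [479.8, 353.0], [470.0, 375.2], [474.5, 381.8], [478.5, 383.2], [482.0, 380.2], [480.2, 377.8], [484.0, 378.2], [498.8, 365.8], [498.8, 349.8], [491.8, 355.0], [488.5, 353.2], [498.8, 344.5], [498.8, 310.0]]
-20 [431.1 382.2] [440.4 390.7] dir [-0.1 -1. ]
-10 [426.  376.5] [435.2 386.3] dir [ 0.1 -1. ]
0 [421.2 370.3] [430.1 381.1] dir [ 0.3 -0.9]
10 [416.8 363.7] [425.1 375.3] dir [ 0.7 -0.7]
20 [412.8 357. ] [420.3 369. ] dir [ 0.9 -0.4]
30 [409.5 350.2] [416.  362.4] dir [1. 0.]
```

Run:
```python
from h import *
p=ctrl.get_image('scene'); g=p['frame'].min(2)
print(g[346:384:2,404:470:3])
```

```text
[[121 116 114  91  94  70  28  26  27  27  33  81  30  29  42 108 174 201
  188 119 200  64]
 [117 120 119  94  94  73  31  22  31  29  34  42  33  71 104 179 200 186
   81  68 202 117]
 [111 111 116  90  95  91  36  27  19  32  36  34  47 109 182 203 183  65
   21  89 195 131]
 [116 114 118 105  93  92  76  29  23  40  31  21 102 183 200 183  56  39
   93 192 148  33]
 [114 119 120 118 110  95  98  51  30  31  29  70 187 194 182  55  20  96
  196 144  30  22]
 [112 113 116 115 117 110 103  88  27  40  63 110 193 199  67  46 101 192
  145  31  24  24]
 [111 117 116 115 119 116 120 103  52  37  82  92 175 198  99 117 196 142
   34  29  18  16]
 [119 116 116 112 113 115 108  63  43  35 104  89 155 199 177 193 137  28
   24  34  15  25]
 [117 114 117 119 114  96  58  33  24  35  73  94 123 194 196 137  28  33
   27  24  26  14]
 [113 117 117 118  98  59  32  24  27  30  31  51  99 187 133  28  33  33
   26  27  22  17]
 [110 114 118  93  61  33  35  31  38  34  25  31  38  95  23  33  27  36
   29  25  28  27]
 [119 116  95  62  34  28  22  36  33  32  34  31  31  25  29  29  29  30
   30  33  26  24]
 [117  97  60  33  30  39  25  35  40  34  35  32  27  32  23  32  33  28
   27  31  32  25]
 [117  56  27  33  34  35  42  29  32  32  31  33  25  31  29  27  32  31
   27  16  22  22]
 [120  54  28  30  33  29  34  35  27  30  34  29  33  30  33  34  25  29
   26  33  26  27]
 [119  98  31  33  32  29  28  33  32  32  28  31  27  31  30  24  31  29
   31  27  30  18]
 [120 121  54  35  31  30  32  23  28  25  33  20  32  26  26  30  34  34
   34  19  24  22]
 [118 117 102  28  33  35  34  32  29  31  28  30  29  29  28  27  26  25
   30  25  31  29]
 [110 118 115  57  29  33  38  29  33  29  20  31  35  31  32  34  19  27
   26  31  28  31]]
```

Emit:
{"fn": "carry_out", "kwargs": {"plan": [{"travel": [0, 0, 0], "yaw": 0, "fingers": 63.91}, {"travel": [0, 0, 0], "yaw": 0, "fingers": 63.91}]}}

```text
t: 44.55
ee_pos: [0.5146, 0.2775, 0.1]
tcp_rot: [2.216, 2.226, 0.0]
force: [0.8, 0.7, -1.9]
finger_gap: 0.0638
grip_force: 3.7
```

```bash
cat > cr.py <<'E'
from h import *
# side-face edge orientation: detector-free, threshold adaptive; prints contour corners of the lit top end and moment
s=ctrl.sense(); p=ctrl.get_image('scene'); np.set_printoptions(precision=1,suppress=True)
g0=proj(p,s['ee_pos'])[0].astype(int); x0,y0=g0[0]-45,g0[1]-20
g=cv2.resize(p['frame'].min(2)[y0:y0+60,x0:x0+80],None,fx=4,fy=4,interpolation=cv2.INTER_CUBIC)
for k in cv2.findContours((g>165).astype(np.uint8),0,2)[0]:
    if cv2.contourArea(k)>800: print('lit',(cv2.approxPolyDP(k,4,True)[:,0]/4+[x0,y0]).round(0).tolist())
for ph in range(0,61,10):
    q=proj(p,hang(s['ee_pos'],yaw_y(s),ph)); print(ph,'top end',q[4:].ravel(),'bot',q[1],q[3])
E
python3 m.py; python3 cr.py; python3 hk.py
```

```text
[0.5146 0.2775 0.1   ] [ 0.84  0.71 -1.92] [0.026 0.001 0.033] 0.06381 3.659546971321106
lit [[462.0, 339.0], [441.0, 352.0], [439.0, 357.0], [444.0, 364.0], [467.0, 350.0], [468.0, 348.0]]
0 top end [455.1 330.1 429.2 346.4 464.8 341.1 438.8 357.8] bot [421.2 370.3] [430.1 381.1]
10 top end [456.3 330.7 430.4 347.1 465.5 342.7 439.4 359.5] bot [416.8 363.7] [425.1 375.3]
20 top end [457.7 331.6 431.7 348.  465.8 344.3 439.9 361.1] bot [412.9 357. ] [420.4 369. ]
30 top end [459.  332.7 433.  349.2 466.  345.7 440.1 362.5] bot [409.5 350.2] [416.  362.4]
40 top end [460.3 334.  434.3 350.6 465.9 347.  440.1 363.7] bot [406.7 343.6] [412.2 355.7]
50 top end [461.6 335.6 435.5 352.1 465.6 348.  439.8 364.7] bot [404.7 337.2] [408.9 348.9]
60 top end [462.8 337.2 436.7 353.8 465.1 348.7 439.4 365.4] bot [403.5 331.4] [406.3 342.3]
0.92 obs [[465, 342], [462, 338], [457, 338], [439, 352], [434, 363], [429, 362], [425, 358], [420, 359], [419, 363], [424, 370], [442, 365], [467, 349]]
[(np.float64(0.49906015037593987), 10, 0.006), (np.float64(0.5037105751391465), 10, 0)]
tcp [444.5 350.5]
```

Now around 15°. Dwell briefly, tighten and lower to contact.

Emit:
{"fn": "carry_out", "kwargs": {"plan": [{"travel": [0, 0, 0], "yaw": 0, "fingers": 63.91}, {"travel": [0, 0, 0], "yaw": 0, "fingers": 63.91}, {"travel": [0, 0, 0], "yaw": 0, "fingers": 63.7}, {"travel": [0, 0, -0.1], "yaw": 0, "fingers": 63.6}, {"travel": [0, 0, -0.13], "yaw": 0, "fingers": 63.6}, {"travel": [0, 0, -0.13], "yaw": 0, "fingers": 63.6}]}}

```text
t: 45.45
ee_pos: [0.5144, 0.2774, 0.0892]
tcp_rot: [-2.216, -2.226, 0.001]
force: [-0.2, -0.1, -2.0]
finger_gap: 0.0635
grip_force: 10.9
```

Emit:
{"fn": "carry_out", "kwargs": {"plan": [{"travel": [0, 0, -0.03], "yaw": 0, "fingers": 63.6}, {"travel": [0, 0, -0.03], "yaw": 0, "fingers": 63.6}]}}

```text
t: 45.7
ee_pos: [0.5145, 0.2775, 0.0871]
tcp_rot: [2.216, 2.226, -0.0]
force: [-1.0, 0.1, -2.9]
finger_gap: 0.0639
grip_force: 11.0
```

```bash
python3 m.py; python3 hk.py; python3 cr.py|tail -5
```

```text
[0.5145 0.2775 0.0871] [-0.95  0.1  -2.9 ] [ 0.033 -0.002 -0.037] 0.06388 10.95941349864006
0.61 obs [[465, 348], [457, 341], [438, 355], [434, 365], [431, 366], [423, 360], [418, 363], [418, 366], [426, 374], [447, 365], [465, 353]]
[(np.float64(0.49906015037593987), 10, 0.006), (np.float64(0.4995331465919701), 10, 0)]
tcp [443.3 353.5]
20 top end [456.4 334.8 430.6 351.1 464.5 347.5 438.7 364.1] bot [412.  359.8] [419.5 371.8]
30 top end [457.7 335.9 431.9 352.3 464.7 348.9 439.  365.5] bot [408.7 353.1] [415.2 365.2]
40 top end [459.  337.3 433.2 353.7 464.6 350.1 438.9 366.7] bot [406.  346.5] [411.3 358.5]
50 top end [460.3 338.8 434.4 355.3 464.3 351.  438.7 367.7] bot [403.9 340.3] [408.1 351.8]
60 top end [461.4 340.4 435.6 357.  463.8 351.8 438.2 368.3] bot [402.7 334.5] [405.5 345.3]
```

Emit:
{"fn": "carry_out", "kwargs": {"plan": [{"travel": [0, 0, -0.03], "yaw": 0, "fingers": 63.6}, {"travel": [0, 0, -0.03], "yaw": 0, "fingers": 63.6}]}}

```text
t: 46.1
ee_pos: [0.5145, 0.2775, 0.0846]
tcp_rot: [2.216, 2.226, -0.001]
force: [-0.4, -0.3, -2.1]
finger_gap: 0.0635
grip_force: 11.0
```

Emit:
{"fn": "carry_out", "kwargs": {"plan": [{"travel": [0, 0, -0.025], "yaw": 0, "fingers": 63.6}, {"travel": [0, 0, -0.025], "yaw": 0, "fingers": 63.6}]}}

```text
t: 46.35
ee_pos: [0.5147, 0.2776, 0.0829]
tcp_rot: [2.216, 2.226, 0.0]
force: [-0.6, -0.2, -2.4]
finger_gap: 0.0636
grip_force: 11.0
```

Emit:
{"fn": "carry_out", "kwargs": {"plan": [{"travel": [0, 0, -0.02], "yaw": 0, "fingers": 63.6}, {"travel": [0, 0, -0.02], "yaw": 0, "fingers": 63.6}]}}

```text
t: 46.6
ee_pos: [0.515, 0.2783, 0.0824]
tcp_rot: [-2.216, -2.227, -0.003]
force: [-2.7, 0.4, 8.3]
finger_gap: 0.0639
grip_force: 12.2
```

```bash
python3 m.py
```

```text
[0.515  0.2783 0.0824] [-2.7   0.41  8.27] [ 0.017  0.583 -0.039] 0.06387 12.156030982732773
```

Emit:
{"fn": "carry_out", "kwargs": {"plan": [{"travel": [0, -0.06, 0], "yaw": 0, "fingers": 63.7}, {"travel": [0, -0.12, 0], "yaw": 0, "fingers": 63.75}, {"travel": [0, -0.18, -0.01], "yaw": 0, "fingers": 63.75}, {"travel": [0, -0.24, -0.02], "yaw": 0, "fingers": 63.75}, {"travel": [0, -0.24, -0.03], "yaw": 0, "fingers": 63.75}, {"travel": [0, -0.24, -0.03], "yaw": 0, "fingers": 63.75}]}}

```text
t: 47.35
ee_pos: [0.5153, 0.2588, 0.0806]
tcp_rot: [-2.216, -2.226, -0.003]
force: [-4.0, -1.6, 13.9]
finger_gap: 0.0639
grip_force: 12.4
```

```bash
python3 m.py; python3 hk.py; python3 ed.py
```

```text
[0.5153 0.2588 0.0806] [-4.01 -1.58 13.94] [-0.346  1.083 -0.009] 0.06386 12.375945746898651
0.67 obs [[452, 334], [434, 346], [427, 359], [421, 359], [417, 363], [416, 367], [422, 375], [427, 374], [445, 362], [459, 344]]
[(np.float64(0.5754276827371695), 0, 0.006), (np.float64(0.5858823529411765), 0, 0)]
tcp [436.3 348. ]
[[490.8, 344.5], [480.0, 352.8], [470.0, 375.2], [476.2, 382.8], [479.0, 383.0], [478.5, 381.2], [480.8, 380.2], [480.8, 377.8], [483.5, 378.2], [490.8, 372.8], [490.8, 355.0], [488.5, 353.2], [490.8, 351.0]]
[[490.8, 307.0], [441.0, 307.0], [448.0, 312.2], [458.2, 314.5], [467.8, 313.8], [478.0, 309.0], [475.0, 315.0], [474.2, 321.8], [470.2, 326.2], [464.8, 329.0], [465.2, 332.8], [461.5, 333.8], [457.8, 331.0], [456.2, 336.2], [451.5, 334.2], [444.8, 336.5], [438.2, 343.5], [433.5, 345.8], [426.8, 353.2], [425.2, 357.5], [421.8, 359.2], [417.0, 366.0], [423.2, 375.8], [426.8, 375.2], [446.5, 362.0], [460.8, 346.0], [458.2, 338.5], [478.0, 324.8], [483.0, 325.0], [490.8, 333.0]]
-20 [423.4 379.1] [432.5 387.4] dir [-0.1 -1. ]
-10 [418.6 373.5] [427.5 383.1] dir [ 0.1 -1. ]
0 [413.9 367.5] [422.5 378.1] dir [ 0.3 -0.9]
10 [409.6 361. ] [417.6 372.4] dir [ 0.7 -0.8]
20 [405.7 354.4] [413.1 366.2] dir [ 0.9 -0.4]
30 [402.4 347.8] [408.8 359.8] dir [ 1. -0.]
```

Upright (best fit 0°). Release and go for the last pack.

Emit:
{"fn": "carry_out", "kwargs": {"plan": [{"travel": [0, -0.02, 0.01], "yaw": 0, "fingers": 63.85}, {"travel": [0, -0.02, 0.01], "yaw": 0, "fingers": 63.95}, {"travel": [0, -0.02, 0.01], "yaw": 0, "fingers": 64.1}, {"travel": [0, -0.02, 0.01], "yaw": 0, "fingers": 64.4}, {"travel": [0, -0.02, 0.01], "yaw": 0, "fingers": 65}, {"travel": [0, -0.02, 0.01], "yaw": 0, "fingers": 68}, {"travel": [0, -0.02, 0.01], "yaw": 0, "fingers": 74}, {"travel": [0, -0.02, 0.01], "yaw": 0, "fingers": 80}]}}

```text
t: 48.5
ee_pos: [0.5146, 0.2567, 0.0797]
tcp_rot: [2.216, 2.226, 0.0]
force: [0.3, 1.0, -0.0]
finger_gap: 0.0799
grip_force: 0.0
```

Emit:
{"fn": "carry_out", "kwargs": {"plan": [{"travel": [0, 0, 0.4], "yaw": 0, "fingers": 80}, {"travel": [0, 0, 0.98], "yaw": 0, "fingers": 85}, {"travel": [0, 0, 0.98], "yaw": 0, "fingers": 85}]}}

```text
t: 48.88
ee_pos: [0.5165, 0.2576, 0.1617]
tcp_rot: [2.216, 2.225, 0.01]
force: [-0.4, 0.7, 0.6]
finger_gap: 0.0851
grip_force: 0.0
```

Emit:
{"fn": "carry_out", "kwargs": {"plan": [{"travel": [-0.2, -0.98, 0.1], "yaw": 0.005, "fingers": 85}, {"travel": [-0.2, -0.98, 0.1], "yaw": 0.005, "fingers": 85}]}}

```text
t: 49.12
ee_pos: [0.4982, 0.1746, 0.1657]
tcp_rot: [2.203, 2.24, -0.002]
force: [0.6, 0.2, 0.7]
finger_gap: 0.085
grip_force: 0.0
```

Emit:
{"fn": "carry_out", "kwargs": {"plan": [{"travel": [-0.2, -0.98, 0], "yaw": 0.005, "fingers": 85}, {"travel": [-0.2, -0.98, 0], "yaw": 0.005, "fingers": 85}]}}

```text
t: 49.38
ee_pos: [0.4819, 0.0965, 0.1656]
tcp_rot: [-2.186, -2.256, 0.001]
force: [-0.1, -0.2, 0.0]
finger_gap: 0.0849
grip_force: 0.0
```

Emit:
{"fn": "carry_out", "kwargs": {"plan": [{"travel": [-0.2, -0.98, 0], "yaw": 0.005, "fingers": 85}, {"travel": [-0.2, -0.98, 0], "yaw": 0.005, "fingers": 85}]}}

```text
t: 49.62
ee_pos: [0.4659, 0.0187, 0.1658]
tcp_rot: [-2.167, -2.274, 0.0]
force: [-0.0, -0.4, 1.0]
finger_gap: 0.0853
grip_force: 0.0
```

```bash
python3 m.py; python3 pk.py
python3 - <<'E'
from h import *
np.set_printoptions(precision=3,suppress=True)
p=ctrl.get_image('wrist')
for o in packs(p,.3): print(np.array(o))
E
```

```text
[0.4659 0.0187 0.1658] [-0.04 -0.4   0.99] [ 0.024 -0.022 -0.045] 0.08525 0.0
yaw 2.7456573700330997
scene 0.83 [0.494 0.243] 36.2 0.66  
scene 0.82 [0.443 0.401] 15.1 0.55 STAND (array([0.447, 0.412, 0.023, 0.477]), np.float64(0.9390206966178698))
scene 0.78 [ 0.449 -0.102] 92.7 0.78  
scene 0.75 [0.409 0.32 ] 26.5 0.59 STAND (array([0.434, 0.329, 0.056, 0.636]), np.float64(0.8765112262521589))
top 0.97 [ 0.449 -0.099] 93.2 0.95  
top 0.62 [0.436 0.37 ] 89.6 0.64 STAND (array([ 0.435,  0.331,  0.052, -2.084]), np.float64(0.9170464904284412))
top 0.6 [0.524 0.296] 80.3 0.6 STAND (array([ 0.516,  0.259,  0.051, -1.802]), np.float64(0.9397169025811823))
top 0.56 [0.468 0.46 ] 87.3 0.66 STAND (array([ 0.463,  0.42 ,  0.054, -2.462]), np.float64(0.9618701158717327))
[ 0.81   0.449 -0.1   94.12   0.953]
```

Emit:
{"fn": "carry_out", "kwargs": {"plan": [{"travel": [-0.24, -0.98, -0.3], "yaw": 0.007, "fingers": 85}, {"travel": [-0.24, -0.98, -0.7], "yaw": 0.007, "fingers": 85}, {"travel": [-0.24, -0.98, -0.7], "yaw": 0.007, "fingers": 85}, {"travel": [-0.24, -0.98, -0.7], "yaw": 0.007, "fingers": 85}]}}

```text
t: 50.42
ee_pos: [0.4483, -0.0554, 0.1108]
tcp_rot: [2.136, 2.303, 0.001]
force: [1.0, -0.4, 0.6]
finger_gap: 0.0849
grip_force: 0.0
```

```bash
python3 m.py; python3 -c "
from h import *
print(yaw_y(ctrl.sense()))
p=ctrl.get_image('top')
for o in packs(p,.3): print(np.round(o,3))"
```

```text
[ 0.4483 -0.0554  0.1108] [ 0.97 -0.39  0.61] [0.015 0.016 0.02 ] 0.08488 0.0
4.3221403052248375
[ 0.95   0.453  0.346 -5.592  0.604]
[ 0.88   0.468  0.415 89.166  0.665]
[0.59  0.52  0.265 2.909 0.521]
[ 5.30000e-01  4.73000e-01 -1.25000e-01  1.74046e+02  3.15000e-01]
```

Emit:
{"fn": "carry_out", "kwargs": {"plan": [{"travel": [-0.02, -0.1, -0.4], "yaw": 0, "fingers": 85}, {"travel": [-0.02, -0.1, -0.665], "yaw": 0, "fingers": 85}, {"travel": [-0.02, -0.1, -0.665], "yaw": 0, "fingers": 85}]}}

```text
t: 50.9
ee_pos: [0.4456, -0.0642, 0.0565]
tcp_rot: [-2.136, -2.302, 0.002]
force: [-0.5, 0.6, -0.2]
finger_gap: 0.0851
grip_force: 0.0
```

Emit:
{"fn": "carry_out", "kwargs": {"plan": [{"travel": [0, 0, -0.4], "yaw": 0, "fingers": 85}, {"travel": [0, 0, -0.665], "yaw": 0, "fingers": 85}, {"travel": [0, 0, -0.665], "yaw": 0, "fingers": 85}, {"travel": [0, 0, -0.665], "yaw": 0, "fingers": 85}]}}

```text
t: 51.4
ee_pos: [0.4469, -0.0646, 0.0051]
tcp_rot: [2.137, 2.301, 0.002]
force: [0.2, 0.1, 0.1]
finger_gap: 0.0851
grip_force: 0.0
```

Emit:
{"fn": "carry_out", "kwargs": {"plan": [{"travel": [0, 0, 0], "yaw": 0, "fingers": 62}, {"travel": [0, 0, 0], "yaw": 0, "fingers": 62}, {"travel": [0, 0, 0], "yaw": 0, "fingers": 62}, {"travel": [0, 0, 0], "yaw": 0, "fingers": 61.5}, {"travel": [0, 0, 0], "yaw": 0, "fingers": 61.5}]}}

```text
t: 52.02
ee_pos: [0.4467, -0.0646, 0.005]
tcp_rot: [2.138, 2.301, 0.003]
force: [-3.6, 1.5, 13.4]
finger_gap: 0.0629
grip_force: 62.0
```

Emit:
{"fn": "carry_out", "kwargs": {"plan": [{"travel": [0, 0, 0.5], "yaw": 0, "fingers": 61.5}, {"travel": [0, 0, 0.98], "yaw": 0, "fingers": 61.5}, {"travel": [0, 0, 0.98], "yaw": 0, "fingers": 61.5}]}}

```text
t: 52.4
ee_pos: [0.4478, -0.0647, 0.0848]
tcp_rot: [2.136, 2.3, 0.008]
force: [0.8, 0.1, -2.1]
finger_gap: 0.0628
grip_force: 67.2
```

Emit:
{"fn": "carry_out", "kwargs": {"plan": [{"travel": [-0.09, 0.86, 0.3], "yaw": -0.0048, "fingers": 61.5}, {"travel": [-0.09, 0.86, 0.3], "yaw": -0.0048, "fingers": 61.5}]}}

```text
t: 52.65
ee_pos: [0.4384, 0.0073, 0.1065]
tcp_rot: [-2.151, -2.29, -0.003]
force: [0.3, -0.6, -1.9]
finger_gap: 0.0627
grip_force: 67.2
```

Emit:
{"fn": "carry_out", "kwargs": {"plan": [{"travel": [-0.09, 0.86, 0], "yaw": -0.0048, "fingers": 61.5}, {"travel": [-0.09, 0.86, 0], "yaw": -0.0048, "fingers": 61.5}]}}

```text
t: 52.9
ee_pos: [0.4304, 0.076, 0.1054]
tcp_rot: [-2.166, -2.274, 0.001]
force: [0.1, -1.5, -2.1]
finger_gap: 0.0629
grip_force: 67.2
```

Emit:
{"fn": "carry_out", "kwargs": {"plan": [{"travel": [-0.09, 0.86, 0], "yaw": -0.0048, "fingers": 61.5}, {"travel": [-0.09, 0.86, 0], "yaw": -0.0048, "fingers": 61.5}]}}

```text
t: 53.15
ee_pos: [0.4234, 0.1443, 0.1054]
tcp_rot: [-2.184, -2.257, 0.001]
force: [-0.5, -0.5, -1.6]
finger_gap: 0.0628
grip_force: 67.1
```

Emit:
{"fn": "carry_out", "kwargs": {"plan": [{"travel": [-0.09, 0.86, 0], "yaw": -0.0048, "fingers": 61.5}, {"travel": [-0.09, 0.86, 0], "yaw": -0.0048, "fingers": 61.5}]}}

```text
t: 53.4
ee_pos: [0.4163, 0.2129, 0.1055]
tcp_rot: [-2.201, -2.241, 0.001]
force: [0.8, -0.3, -0.6]
finger_gap: 0.0628
grip_force: 67.1
```

Emit:
{"fn": "carry_out", "kwargs": {"plan": [{"travel": [-0.09, 0.83, 0], "yaw": -0.0048, "fingers": 61.5}, {"travel": [-0.09, 0.83, 0], "yaw": -0.0048, "fingers": 61.5}, {"travel": [-0.09, 0.83, 0], "yaw": -0.0048, "fingers": 61.5}]}}

```text
t: 53.78
ee_pos: [0.4101, 0.2754, 0.1054]
tcp_rot: [2.223, 2.219, -0.002]
force: [0.6, -0.1, -1.0]
finger_gap: 0.0629
grip_force: 67.0
```

```bash
python3 m.py; python3 -c "
from h import *
print(yaw_y(ctrl.sense()))"; python3 hk.py
```

```text
[0.4101 0.2754 0.1054] [ 0.62 -0.06 -1.04] [ 0.021 -0.027  0.004] 0.06288 67.0452868938446
-0.10014867474259875
0.91 obs [[503, 337], [497, 338], [479, 353], [470, 374], [476, 383], [481, 382], [492, 373], [507, 353], [510, 344]]
[(np.float64(0.3145125716806352), -40, 0.012), (np.float64(0.32485233984552475), -35, 0.012)]
0.86 obs [[472, 280], [457, 286], [447, 294], [448, 302], [461, 315], [468, 303], [473, 304], [476, 301], [480, 292]]
[(np.float64(0.49677098857426727), 90, 0), (np.float64(0.4992473657802308), 85, 0)]
tcp [484.8 322.5]
```

Emit:
{"fn": "carry_out", "kwargs": {"plan": [{"travel": [0, 0, -0.07], "yaw": 0, "fingers": 62.5}, {"travel": [0, 0, -0.07], "yaw": 0, "fingers": 63.3}, {"travel": [0, 0, -0.07], "yaw": 0, "fingers": 63.6}, {"travel": [0, 0, -0.07], "yaw": 0, "fingers": 63.75}, {"travel": [0, 0, -0.07], "yaw": 0, "fingers": 63.8}, {"travel": [0, 0, -0.07], "yaw": 0, "fingers": 63.84}, {"travel": [0, 0, -0.07], "yaw": 0, "fingers": 63.84}]}}

```text
t: 54.75
ee_pos: [0.4098, 0.2768, 0.1005]
tcp_rot: [2.223, 2.22, 0.0]
force: [-0.7, -0.8, -1.2]
finger_gap: 0.0642
grip_force: 8.2
```

Emit:
{"fn": "carry_out", "kwargs": {"plan": [{"travel": [0, 0, 0], "yaw": 0, "fingers": 63.87}, {"travel": [0, 0, 0], "yaw": 0, "fingers": 63.87}, {"travel": [0, 0, 0], "yaw": 0, "fingers": 63.87}]}}

```text
t: 55.12
ee_pos: [0.4098, 0.2767, 0.1004]
tcp_rot: [2.223, 2.219, 0.0]
force: [0.7, -0.2, -1.3]
finger_gap: 0.0641
grip_force: 7.0
```

```bash
python3 m.py; python3 hk.py
```

```text
[0.4098 0.2767 0.1004] [ 0.67 -0.23 -1.3 ] [ 0.023  0.015 -0.004] 0.06412 7.019349038600922
0.97 obs [[472, 282], [467, 283], [447, 296], [447, 301], [461, 317], [465, 307], [469, 304], [473, 306], [480, 296], [479, 289]]
[(np.float64(0.49751737835153925), 85, 0), (np.float64(0.5027458811782326), 90, 0)]
0.81 obs [[503, 337], [498, 337], [480, 352], [469, 373], [469, 377], [476, 384], [479, 384], [497, 369], [506, 355], [510, 345]]
[(np.float64(0.3283442469597755), -30, 0.012), (np.float64(0.3377635197066911), -35, 0.012)]
tcp [485.  324.4]
```

Emit:
{"fn": "carry_out", "kwargs": {"plan": [{"travel": [0, 0, 0], "yaw": 0, "fingers": 63.89}, {"travel": [0, 0, 0], "yaw": 0, "fingers": 63.89}]}}

```text
t: 55.48
ee_pos: [0.4098, 0.2767, 0.1004]
tcp_rot: [2.223, 2.219, 0.0]
force: [0.1, 0.2, -1.5]
finger_gap: 0.0641
grip_force: 6.3
```

```bash
python3 m.py; python3 hk.py
```

```text
[0.4098 0.2767 0.1004] [ 0.1   0.17 -1.5 ] [ 0.024  0.007 -0.027] 0.06408 6.266590878367424
0.66 obs [[471, 282], [461, 286], [447, 297], [447, 302], [461, 317], [465, 307], [468, 304], [473, 306], [481, 294]]
[(np.float64(0.49726231956197114), 85, 0), (np.float64(0.49850299401197606), 90, 0)]
0.61 obs [[503, 338], [500, 337], [487, 346], [475, 361], [469, 376], [477, 384], [491, 374], [504, 358], [509, 345]]
[(np.float64(0.3206034889203206), -30, 0.012), (np.float64(0.32826187183033656), -35, 0.012)]
tcp [485.  324.4]
```

Emit:
{"fn": "carry_out", "kwargs": {"plan": [{"travel": [0, 0, 0], "yaw": 0, "fingers": 63.91}, {"travel": [0, 0, 0], "yaw": 0, "fingers": 63.91}, {"travel": [0, 0, 0], "yaw": 0, "fingers": 63.91}]}}

```text
t: 55.95
ee_pos: [0.4098, 0.2767, 0.1004]
tcp_rot: [2.223, 2.219, 0.0]
force: [-0.6, 1.0, -2.3]
finger_gap: 0.0638
grip_force: 3.9
```

```bash
python3 m.py; python3 hk.py
```

```text
[0.4098 0.2767 0.1004] [-0.59  0.98 -2.31] [0.07  0.032 0.001] 0.06376 3.880561888217926
0.65 obs [[504, 314], [497, 311], [489, 320], [482, 324], [476, 336], [484, 338], [506, 324]]
[(np.float64(0.44538361508452534), 45, 0), (np.float64(0.45123626373626374), 40, 0)]
0.6 obs [[502, 337], [480, 352], [475, 361], [470, 377], [477, 384], [490, 374], [504, 358], [510, 345]]
[(np.float64(0.3279467680608365), -30, 0.012), (np.float64(0.3291492329149233), -35, 0.012)]
tcp [485.  324.4]
```

Emit:
{"fn": "carry_out", "kwargs": {"plan": [{"travel": [0, 0, 0], "yaw": 0, "fingers": 63.925}, {"travel": [0, 0, 0], "yaw": 0, "fingers": 63.925}, {"travel": [0, 0, 0], "yaw": 0, "fingers": 63.925}]}}

```text
t: 56.42
ee_pos: [0.4098, 0.2767, 0.1004]
tcp_rot: [2.223, 2.219, 0.0]
force: [0.1, -0.1, -1.2]
finger_gap: 0.0639
grip_force: 3.3
```

```bash
python3 m.py; python3 hk.py
```

```text
[0.4098 0.2767 0.1004] [ 0.13 -0.06 -1.25] [-0.034 -0.01   0.018] 0.06392 3.2812973856925964
0.86 obs [[502, 337], [496, 339], [479, 353], [470, 372], [471, 378], [476, 382], [480, 382], [499, 366], [509, 348], [509, 344]]
[(np.float64(0.32507149666348906), -30, 0.012), (np.float64(0.33162552398695855), -35, 0.012)]
0.76 obs [[504, 314], [496, 312], [489, 320], [482, 324], [477, 335], [484, 338], [506, 323]]
[(np.float64(0.42129327237099934), 45, 0), (np.float64(0.43084370677731676), 40, 0)]
tcp [485.  324.4]
```

```bash
sed -i 's/in(75,)/in(60,)/' ed.py; python3 ed.py; python3 cr.py | tail -5
```

```text
-20 [470.5 356. ] [480.2 363.8] dir [-0. -1.]
-10 [465.3 350.6] [474.8 359.8] dir [ 0.2 -1. ]
0 [460.5 344.7] [469.5 355. ] dir [ 0.4 -0.9]
10 [456.1 338.4] [464.4 349.5] dir [ 0.7 -0.7]
20 [452.2 331.8] [459.6 343.5] dir [ 0.9 -0.4]
30 [449.  325.2] [455.3 337.1] dir [ 1.  -0.1]
20 top end [498.2 305.8 473.6 321.1 506.3 318.1 481.7 333.7] bot [452.2 331.8] [459.6 343.5]
30 top end [499.6 306.8 474.9 322.2 506.4 319.5 481.8 335.1] bot [449.  325.2] [455.3 337.1]
40 top end [501.  308.1 476.3 323.5 506.3 320.8 481.7 336.4] bot [446.4 318.7] [451.5 330.6]
50 top end [502.3 309.5 477.5 325.  505.9 321.8 481.4 337.4] bot [444.6 312.4] [448.4 323.9]
60 top end [503.4 311.1 478.7 326.6 505.2 322.6 480.8 338.1] bot [443.7 306.6] [446.  317.5]
```

Run:
```python
from h import *
p=ctrl.get_image('scene'); g=cv2.GaussianBlur(p['frame'].min(2),(3,3),0)
np.set_printoptions(linewidth=150); print(list(range(442,490,2)))
for r in range(300,362,2): print(r,g[r,442:490:2])
```

```text
[442, 444, 446, 448, 450, 452, 454, 456, 458, 460, 462, 464, 466, 468, 470, 472, 474, 476, 478, 480, 482, 484, 486, 488]
300 [ 39  43  51  70  80  79  78  78  78  79  79  79  78  80  79  79  88 119 107  53  36  32  27  29]
302 [ 44  61  77  81  81  79  79  77  80  78  78  80  79  82  81  90 109 114  74  56  77  60  33  31]
304 [ 69  77  80  81  82  81  78  78  79  82  79  79  80  77  80  92 101  89  72  95 101  76  41  38]
306 [ 80  81  80  83  82  80  79  78  79  77  75  81  84  63  50  67  86  88  99 102  95  61  42  41]
308 [ 78  80  78  80  78  80  80  79  79  81  86  85  61  39  51  75  89 100 100  92  70  40  37  41]
310 [79 80 81 80 80 80 79 80 81 86 86 69 38 34 67 90 91 88 84 65 45 40 39 34]
312 [79 80 80 81 81 81 80 87 87 73 63 51 27 35 60 77 76 58 54 43 36 39 48 52]
314 [79 80 80 81 81 85 89 85 70 60 58 46 26 35 44 52 45 45 43 38 36 34 37 47]
316 [86 81 88 99 97 95 95 90 83 77 66 41 26 35 40 35 33 37 44 56 39 32 31 32]
318 [116 114 116 116 107 101 102  99  96  91  81  38  24  30  37  29  29  37  50  73  47  34  34  39]
320 [125 125 122 118 103  95  97  98  98  90  73  36  3
[... 1386 characters left out ...]
140 142 136  83  32  31  30  24  21  24  23  25  27  24  22  25  24  21  26  58 123 176]
350 [140 141 141 143 118  48  29  32  31  28  25  25  24  23  24  27  23  22  21  26  73 143 184 172]
352 [140 141 141 142  99  36  31  30  29  29  22  24  24  24  25  23  20  23  29  84 158 187 176 105]
354 [141 141 141 128  62  31  32  31  31  31  25  21  23  22  22  21  23  22  45 129 183 191 190 139]
356 [142 141 143 109  41  31  32  31  30  28  25  26  27  22  21  23  21  25  65 110 153 186 194 190]
358 [141 141 137  82  32  30  33  28  28  29  29  26  24  21  22  21  20  41  87 102 113 154 185 196]
360 [141 142 118  49  29  29  31  32  32  29  29  23  23  22  24  24  25  65  98 104 104 115 153 187]
```

Emit:
{"fn": "carry_out", "kwargs": {"plan": [{"travel": [0, 0, 0], "yaw": 0, "fingers": 63.935}, {"travel": [0, 0, 0], "yaw": 0, "fingers": 63.94}]}}

```text
t: 56.92
ee_pos: [0.4098, 0.2767, 0.1005]
tcp_rot: [2.223, 2.219, 0.0]
force: [0.3, 0.8, -1.4]
finger_gap: 0.0641
grip_force: 2.6
```

```bash
cat > px.py <<'E'
from h import *
p=ctrl.get_image('scene'); g=cv2.GaussianBlur(p['frame'].min(2),(3,3),0)
np.set_printoptions(linewidth=170); print('    ',list(range(442,490,2)))
for r in range(314,362,3): print(r,g[r,442:490:2])
E
python3 m.py; python3 px.py
```

```text
[0.4098 0.2767 0.1005] [ 0.3   0.82 -1.42] [ 0.034  0.036 -0.017] 0.06408 2.6006126403808594
     [442, 444, 446, 448, 450, 452, 454, 456, 458, 460, 462, 464, 466, 468, 470, 472, 474, 476, 478, 480, 482, 484, 486, 488]
314 [77 80 78 78 79 86 89 85 70 59 58 46 30 35 46 52 45 44 42 38 35 35 37 50]
317 [100  94 103 111 103  97  97  93  92  88  79  41  25  33  40  30  30  36  46  66  44  33  33  32]
320 [125 125 124 120 104  96  96  99  98  90  73  38  32  28  26  24  31  35  44  50  37  44  63  97]
323 [125 125 124 122 110  97  96  95  97  90  75  56  37  32  30  26  34  34  33  34  60 118 169 197]
326 [125 126 124 124 118  96  95  96  96  97  95  83  65  40  25  28  34  38  50  88 170 201 201 174]
329 [122 124 142 137 122  98  80  84  86  91  96  97  91  65  35  32  40  72 101 137 195 203 157  58]
332 [157 180 184 187 157 116  84  80  81  79  80  82  86  86  70  42  58  94  99 111 174 202 193 152]
335 [144  88  79 157 191 172 108  80  81  80  79  66  42  25  31  39  59  80  94  99 142 194 200 170]
338 [ 38  54  91 153 193 197 180 104  74  59  35  24  22  22  25  21  24  25  29  37  70 104  74  34]
341 [115 174 195 197 189 167 122  57  31  23  24  22  26  26  22  24  24  25  22  21  22  24  22  25]
344 [198 198 181 155 142 129  63  31  27  23  26  25  25  24  25  25  24  23  25  21  22  21  19  33]
347 [174 149 142 142 141  99  35  34  30  26  21  23  24  23  23  26  23  21  23  22  18  31  78 149]
350 [141 140 142 142 120  49  27  30  29  27  26  24  27  24  24  25  26  23  21  26  73 143 183 173]
353 [141 141 142 136  82  34  31  32  32  28  25  22  23  23  24  22  21  22  35 117 180 192 179 104]
356 [142 142 142 109  39  30  32  30  31  31  25  22  23  22  24  23  22  26  63 109 152 183 193 191]
359 [140 140 128  64  30  30  33  31  28  32  25  24  20  22  24  22  21  53  94 103 105 131 173 194]
```

Emit:
{"fn": "carry_out", "kwargs": {"plan": [{"travel": [0, -0.7, 0], "yaw": 0, "fingers": 63.94}, {"travel": [0, -0.7, 0], "yaw": 0, "fingers": 63.93}, {"travel": [0, -0.5, 0], "yaw": 0, "fingers": 63.9}, {"travel": [0, -0.25, 0], "yaw": 0, "fingers": 63.9}, {"travel": [0, 0, 0], "yaw": 0, "fingers": 63.9}, {"travel": [0, 0, 0], "yaw": 0, "fingers": 63.9}]}}

```text
t: 57.72
ee_pos: [0.4092, 0.2794, 0.1002]
tcp_rot: [2.219, 2.224, -0.0]
force: [-0.2, -0.3, -1.1]
finger_gap: 0.064
grip_force: 2.8
```

```bash
python3 m.py; python3 px.py
```

```text
[0.4092 0.2794 0.1002] [-0.2  -0.3  -1.14] [-0.034  0.015 -0.037] 0.06403 2.766408361494541
     [442, 444, 446, 448, 450, 452, 454, 456, 458, 460, 462, 464, 466, 468, 470, 472, 474, 476, 478, 480, 482, 484, 486, 488]
314 [119 120 122 115  87  81  78  79  81  80  79  78  50  29  42  60  69  57  46  44  36  34  47  87]
317 [122 121 119 111  90  78  79  80  79  80  80  70  36  29  38  40  34  36  38  54  59  35  30  29]
320 [125 125 123 121  93  81  79  81  83  80  80  57  33  31  26  28  23  32  39  80  75  35  42  68]
323 [126 124 124 122 100  78  80  79  80  80  80  69  40  35  33  25  28  35  34  33  35  82 162 198]
326 [126 124 125 123 117  86  79  80  80  81  79  81  74  48  33  25  29  33  31  36  99 187 179 120]
329 [121 124 143 138 117  87  81  81  81  80  79  80  80  70  37  27  33  39  70 106 172 203 169  74]
332 [156 178 184 187 157 104  79  80  80  78  79  78  77  73  62  35  32  60  97 102 157 198 206 196]
335 [143  89  79 158 190 171 109  81  78  81  81  75  75  86  93  91  80  92 101  96 107 157 199 205]
338 [ 36  54  91 154 192 197 180 103  75  73  76  78  83  91  94  99  99  99 100 102 104 111 127 101]
341 [116 172 195 198 188 166 122  56  30  52  73  67  67  69  71  77  86  92 101 105  85  51  25  22]
344 [198 198 182 156 144 127  64  31  27  26  45  67  69  69  71  71  69  58  40  26  20  21  20  33]
347 [175 147 140 141 141 100  35  31  29  27  26  45  67  68  60  43  30  25  21  20  22  30  77 148]
350 [141 141 142 144 120  50  32  31  31  29  24  22  33  32  25  22  22  22  22  28  72 142 184 173]
353 [140 141 141 136  82  30  31  30  32  29  24  26  23  23  22  21  20  20  36 117 180 192 178 105]
356 [142 141 142 108  41  29  28  31  30  32  29  23  22  27  22  22  21  26  63 110 152 183 193 190]
359 [142 142 130  64  30  30  31  32  31  28  29  24  25  25  23  23  25  52  94 103 105 131 174 192]
```

The jerk freed it: about 12° now. Tighten, lower to contact and drag.

Emit:
{"fn": "carry_out", "kwargs": {"plan": [{"travel": [0, 0, 0], "yaw": 0, "fingers": 63.7}, {"travel": [0, 0, 0], "yaw": 0, "fingers": 63.5}, {"travel": [0, 0, -0.1], "yaw": 0, "fingers": 63.5}, {"travel": [0, 0, -0.15], "yaw": 0, "fingers": 63.5}, {"travel": [0, 0, -0.15], "yaw": 0, "fingers": 63.5}]}}

```text
t: 58.4
ee_pos: [0.4095, 0.2764, 0.0879]
tcp_rot: [2.224, 2.219, -0.001]
force: [-1.1, 0.1, -1.9]
finger_gap: 0.0639
grip_force: 13.2
```

Emit:
{"fn": "carry_out", "kwargs": {"plan": [{"travel": [0, 0, -0.035], "yaw": 0, "fingers": 63.5}, {"travel": [0, 0, -0.035], "yaw": 0, "fingers": 63.5}]}}

```text
t: 58.65
ee_pos: [0.4097, 0.2767, 0.0855]
tcp_rot: [2.223, 2.22, -0.0]
force: [0.1, -0.0, -1.4]
finger_gap: 0.0637
grip_force: 13.2
```

Emit:
{"fn": "carry_out", "kwargs": {"plan": [{"travel": [0, 0, -0.025], "yaw": 0, "fingers": 63.5}, {"travel": [0, 0, -0.025], "yaw": 0, "fingers": 63.5}]}}

```text
t: 58.9
ee_pos: [0.4102, 0.2775, 0.0846]
tcp_rot: [-2.223, -2.219, -0.003]
force: [-1.8, 0.3, 6.7]
finger_gap: 0.064
grip_force: 14.2
```

```bash
python3 m.py; python3 px.py
```

```text
[0.4102 0.2775 0.0846] [-1.83  0.32  6.74] [-0.082  0.551 -0.036] 0.06399 14.15423959493637
     [442, 444, 446, 448, 450, 452, 454, 456, 458, 460, 462, 464, 466, 468, 470, 472, 474, 476, 478, 480, 482, 484, 486, 488]
314 [116 101  82  80  79  80  79  79  79  78  78  53  35  57  87  89  96  94  76  53  37  39  35  34]
317 [123 121 115 100  82  79  77  79  79  80  71  36  32  54  73  74  54  47  44  35  40  65  85  49]
320 [125 124 122 123 101  81  80  79  82  81  59  27  36  42  40  37  42  42  50  39  33  32  32  34]
323 [123 125 123 122 101  77  79  80  80  77  41  26  29  32  28  28  34  42  65  44  33  40  65 122]
326 [124 125 124 123 117  88  81  79  79  78  53  37  34  26  24  31  34  33  31  42 104 169 197 188]
329 [120 125 142 137 119  91  81  81  82  80  79  62  38  28  29  32  31  32  47 141 197 173 109  50]
332 [157 179 182 185 156 107  77  79  81  79  78  78  56  28  29  33  50  83 123 191 195 115  50  77]
335 [144  89  79 157 191 169 109  81  81  79  77  68  61  48  31  36  76 101 128 186 205 198 176 196]
338 [ 37  53  91 154 191 197 180 103  75  65  61  71  85  91  81  80  99 101  98 131 186 205 200 174]
341 [116 173 194 198 188 165 122  61  69  82  77  69  67  68  75  81  87  94  99 102 130 142  83  36]
344 [197 197 181 155 142 129  62  31  67  87  72  66  67  66  69  68  68  70  63  47  33  21  21  36]
347 [172 149 139 141 142  99  35  30  30  52  69  69  68  70  69  66  53  31  25  21  22  33  78 148]
350 [139 140 141 141 119  48  33  32  31  29  51  67  66  52  34  25  22  21  22  27  72 142 183 172]
353 [141 141 143 137  82  34  30  28  31  28  23  28  25  25  23  20  20  21  35 116 179 191 177 102]
356 [141 141 142 109  42  31  31  31  31  32  26  24  23  21  25  22  21  23  65 110 152 183 192 189]
359 [141 141 129  64  31  31  30  33  30  31  28  24  22  23  23  23  23  53  94 103 105 131 172 193]
```

Emit:
{"fn": "carry_out", "kwargs": {"plan": [{"travel": [0, -0.06, 0], "yaw": 0, "fingers": 63.65}, {"travel": [0, -0.12, 0], "yaw": 0, "fingers": 63.7}, {"travel": [0, -0.18, 0], "yaw": 0, "fingers": 63.7}, {"travel": [0, -0.24, -0.01], "yaw": 0, "fingers": 63.7}, {"travel": [0, -0.27, -0.02], "yaw": 0, "fingers": 63.7}, {"travel": [0, -0.27, -0.03], "yaw": 0, "fingers": 63.7}, {"travel": [0, -0.27, -0.03], "yaw": 0, "fingers": 63.7}]}}

```text
t: 59.82
ee_pos: [0.4103, 0.2549, 0.0822]
tcp_rot: [2.224, 2.219, 0.001]
force: [-3.2, -3.4, 15.4]
finger_gap: 0.0641
grip_force: 13.7
```

```bash
python3 m.py; python3 px.py; python3 hk.py; python3 ed.py | tail -6
```

```text
[0.4103 0.2549 0.0822] [-3.21 -3.37 15.38] [-0.449  0.811  0.021] 0.0641 13.65774393081665
     [442, 444, 446, 448, 450, 452, 454, 456, 458, 460, 462, 464, 466, 468, 470, 472, 474, 476, 478, 480, 482, 484, 486, 488]
314 [119 116  89  79  79  77  44  24  33  37  30  32  36  50  66  41  32  32  43 103 174 182 147  89]
317 [122 119 103  81  80  75  41  32  30  26  27  30  34  36  39  34  74 142 177 174 118  66  33  50]
320 [123 123 117  87  79  78  74  50  33  28  27  33  33  32  39 110 178 156  97  48  35  59 117 173]
323 [123 123 124 102  79  78  80  77  55  30  33  36  39  58  99 170 182 109  51  83 150 187 198 195]
326 [124 123 124 114  86  79  80  80  74  47  29  36  66 101 118 172 195 195 184 196 199 189 160 140]
329 [120 123 141 135 101  82  80  79  79  74  50  58  92 101  95 114 161 193 197 180 153 135 128 107]
332 [154 178 183 184 148  92  78  81  80  78  81  92  93  97  98  98 117 147 142 133 125 102  79  71]
335 [144  86  79 156 189 169 108  81  76  78  89  93  96  98 100 109 130 133 120  87  74  73  68  45]
338 [ 35  54  91 152 190 197 178 100  77  87  91  89  91  99 108 12
[... 578 characters left out ...]
 30  28  29  24  24  24  25  21  20  22  24  64 109 151 182 190 189]
359 [139 140 127  63  29  30  30  31  31  29  28  25  23  22  24  23  23  53  94 101 105 131 171 191]
0.63 obs [[492, 308], [488, 308], [475, 317], [468, 329], [461, 331], [455, 343], [462, 351], [467, 350], [486, 336], [498, 318], [498, 315]]
[(np.float64(0.6250922509225092), -5, 0.006), (np.float64(0.6268221574344023), -5, 0)]
tcp [475.4 320.9]
-20 [461.5 352.1] [470.9 359.7] dir [-0.1 -1. ]
-10 [456.5 346.8] [465.7 355.8] dir [ 0.1 -1. ]
0 [451.8 341. ] [460.5 351.1] dir [ 0.4 -0.9]
10 [447.6 334.8] [455.6 345.7] dir [ 0.7 -0.7]
20 [443.8 328.4] [451.  339.9] dir [ 0.9 -0.4]
30 [440.6 321.9] [446.8 333.6] dir [ 1.  -0.1]
```

Upright (-3 to 0°). Release and check all four.

Emit:
{"fn": "carry_out", "kwargs": {"plan": [{"travel": [0, 0.02, 0.02], "yaw": 0, "fingers": 63.8}, {"travel": [0, 0.02, 0.02], "yaw": 0, "fingers": 63.95}, {"travel": [0, 0.02, 0.02], "yaw": 0, "fingers": 64.1}, {"travel": [0, 0.02, 0.02], "yaw": 0, "fingers": 64.4}, {"travel": [0, 0.02, 0.02], "yaw": 0, "fingers": 65}, {"travel": [0, 0.02, 0.02], "yaw": 0, "fingers": 68}, {"travel": [0, 0.02, 0.02], "yaw": 0, "fingers": 74}, {"travel": [0, 0.02, 0.02], "yaw": 0, "fingers": 80}]}}

```text
t: 61.02
ee_pos: [0.4098, 0.2568, 0.0829]
tcp_rot: [2.223, 2.219, 0.0]
force: [0.2, -0.3, -0.2]
finger_gap: 0.0801
grip_force: 0.0
```

Emit:
{"fn": "carry_out", "kwargs": {"plan": [{"travel": [0, 0, 0.4], "yaw": 0, "fingers": 80}, {"travel": [0, 0, 0.98], "yaw": 0, "fingers": 80}, {"travel": [0, 0, 0.98], "yaw": 0, "fingers": 80}]}}

```text
t: 61.4
ee_pos: [0.4115, 0.2579, 0.1645]
tcp_rot: [2.224, 2.219, 0.01]
force: [1.1, -0.2, -0.6]
finger_gap: 0.0799
grip_force: 0.0
```

Emit:
{"fn": "carry_out", "kwargs": {"plan": [{"travel": [0, -0.98, 0.5], "yaw": 0, "fingers": 60}, {"travel": [0, -0.98, 0.5], "yaw": 0, "fingers": 60}]}}

```text
t: 61.65
ee_pos: [0.4101, 0.1759, 0.2018]
tcp_rot: [2.226, 2.217, 0.001]
force: [0.2, 0.0, 0.1]
finger_gap: 0.0598
grip_force: 0.0
```

Emit:
{"fn": "carry_out", "kwargs": {"plan": [{"travel": [0, -0.98, 0], "yaw": 0, "fingers": 40}, {"travel": [0, -0.98, 0], "yaw": 0, "fingers": 40}]}}

```text
t: 61.9
ee_pos: [0.4096, 0.0969, 0.2008]
tcp_rot: [-2.227, -2.215, -0.0]
force: [-0.2, 1.0, 0.5]
finger_gap: 0.0399
grip_force: 0.0
```

Emit:
{"fn": "carry_out", "kwargs": {"plan": [{"travel": [0, -0.98, 0], "yaw": 0, "fingers": 40}, {"travel": [0, -0.98, 0], "yaw": 0, "fingers": 40}]}}

```text
t: 62.15
ee_pos: [0.4095, 0.019, 0.2009]
tcp_rot: [-2.227, -2.215, -0.0]
force: [-0.6, 0.4, -0.2]
finger_gap: 0.0403
grip_force: 0.0
```

```bash
python3 m.py; python3 pk.py
python3 - <<'E'
from h import *
np.set_printoptions(precision=4,suppress=True)
# tray handle: dark bar near expected place in top view
p=ctrl.get_image('top'); g=p['frame'].max(2)
sub=g[296:310,408:466]; m=(sub<60)
print(back(p,[[414.3,301.3],[458.3,304]],.111))
for c in (418,426,436,446,454): 
    col=g[294:312,c].astype(int); print(c,col)
E
```

```text
[0.4095 0.019  0.2009] [-0.56  0.43 -0.19] [ 0.045  0.024 -0.005] 0.04031 0.0
yaw -0.3080081067457977
scene 0.82 [0.384 0.244] 30.8 0.65  
scene 0.82 [0.44  0.407] 15.7 0.53 STAND (array([0.452, 0.415, 0.034, 1.982]), np.float64(0.9228618761648374))
scene 0.82 [0.492 0.242] 35.0 0.64  
scene 0.48 [0.76  0.085] 143.8 0.32  
top 0.93 [0.524 0.295] 80.9 0.59 STAND (array([ 0.518,  0.263,  0.041, -1.674]), np.float64(0.9489063282684922))
top 0.92 [0.469 0.459] 86.2 0.66 STAND (array([ 0.464,  0.421,  0.053, -2.191]), np.float64(0.9478827361563518))
top 0.78 [0.412 0.303] 85.5 0.61 STAND (array([ 0.407,  0.265,  0.049, -3.442]), np.float64(0.9426429567642957))
top 0.78 [0.44  0.368] 87.7 0.64 STAND (array([ 0.436,  0.327,  0.068, -0.162]), np.float64(0.9261754193016222))
[[ 0.4402 -0.2885  0.111 ]
 [ 0.4328 -0.3898  0.111 ]]
418 [119 120 120 113  93  61  34  26  39  71 102 119 125 125 126 125 121 121]
426 [126 125 126 125 113  89  53  32  27  49  82 109 122 126 125 126 126 124]
436 [ 86  88  88  87  84  77  58  34  28  32  52  87 112 121 125 124 123 124]
446 [ 86  84  87  85  87  84  79  55  34  27  29  53  86 110 117 119 121 120]
454 [ 67  66  68  67  67  66  63  48  36  24  30  29  48  74  95  98 102 104]
```

All four packs stand on the board. Now the tray: go above the handle bar at (0.4365, -0.339).

Emit:
{"fn": "carry_out", "kwargs": {"plan": [{"travel": [0.068, -0.895, 0], "yaw": -0.0043, "fingers": 40}, {"travel": [0.068, -0.895, 0], "yaw": -0.0043, "fingers": 40}]}}

```text
t: 62.65
ee_pos: [0.4155, -0.0519, 0.2013]
tcp_rot: [2.241, 2.201, -0.0]
force: [-0.3, 0.4, 0.7]
finger_gap: 0.04
grip_force: 0.0
```

Emit:
{"fn": "carry_out", "kwargs": {"plan": [{"travel": [0.068, -0.895, 0], "yaw": -0.0043, "fingers": 40}, {"travel": [0.068, -0.895, 0], "yaw": -0.0043, "fingers": 40}]}}

```text
t: 62.9
ee_pos: [0.421, -0.1237, 0.2014]
tcp_rot: [2.256, 2.185, -0.0]
force: [0.4, 1.5, -0.7]
finger_gap: 0.0404
grip_force: 0.0
```

Emit:
{"fn": "carry_out", "kwargs": {"plan": [{"travel": [0.068, -0.895, 0], "yaw": -0.0043, "fingers": 40}, {"travel": [0.068, -0.895, 0], "yaw": -0.0043, "fingers": 40}]}}

```text
t: 63.15
ee_pos: [0.4264, -0.1952, 0.2014]
tcp_rot: [2.27, 2.17, -0.001]
force: [0.0, 0.1, -0.5]
finger_gap: 0.0396
grip_force: 0.0
```

Emit:
{"fn": "carry_out", "kwargs": {"plan": [{"travel": [0.068, -0.895, 0], "yaw": -0.0043, "fingers": 40}, {"travel": [0.068, -0.895, 0], "yaw": -0.0043, "fingers": 40}]}}

```text
t: 63.4
ee_pos: [0.4319, -0.2665, 0.201]
tcp_rot: [2.284, 2.156, -0.004]
force: [-0.7, 0.3, -0.4]
finger_gap: 0.0398
grip_force: 0.0
```

Emit:
{"fn": "carry_out", "kwargs": {"plan": [{"travel": [0.068, -0.895, 0], "yaw": -0.0043, "fingers": 40}, {"travel": [0.068, -0.895, 0], "yaw": -0.0043, "fingers": 40}, {"travel": [0.068, -0.895, 0], "yaw": -0.0043, "fingers": 40}, {"travel": [0.068, -0.895, 0], "yaw": -0.0043, "fingers": 40}]}}

```text
t: 63.9
ee_pos: [0.4379, -0.3344, 0.2012]
tcp_rot: [-2.294, -2.145, -0.003]
force: [0.7, 0.4, -0.2]
finger_gap: 0.0398
grip_force: 0.0
```

```bash
python3 m.py
python3 - <<'E'
from h import *
print(yaw_y(ctrl.sense()))
p=ctrl.get_image('wrist'); save(p,'w2')
print(proj(p,[[.4402,-.2885,.111],[.4328,-.3898,.111],[.4365,-.339,.111]]))
E
```

```text
[ 0.4379 -0.3344  0.2012] [ 0.66  0.45 -0.22] [ 0.026 -0.012 -0.027] 0.03979 0.0
-3.8312104053637253
[[316.96436944 168.44200681]
 [316.15607305 326.10830389]
 [316.51662158 252.25761771]]
```

View pics/w2.png

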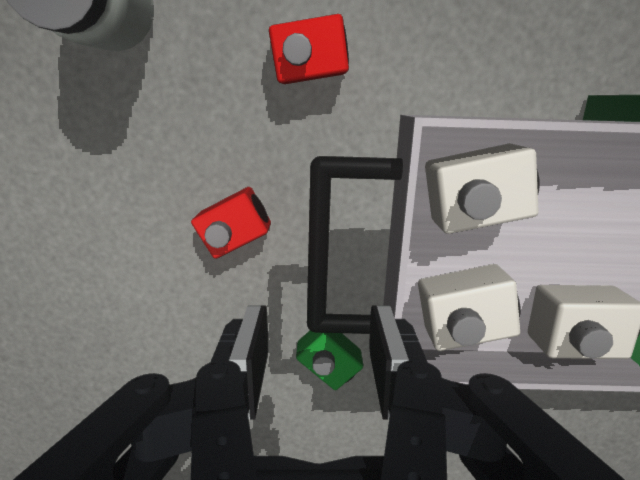

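The wrist view shows the bar at columns 311–328, rows 160–330, centred under the gripper and clear of the tray wall at column 395. Descend, grip and lift along the hinge arc.

Emit:
{"fn": "carry_out", "kwargs": {"plan": [{"travel": [0, -0.05, -0.4], "yaw": 0, "fingers": 40}, {"travel": [0, -0.05, -0.68], "yaw": 0, "fingers": 40}, {"travel": [0, -0.05, -0.68], "yaw": 0, "fingers": 40}]}}

```text
t: 64.32
ee_pos: [0.4369, -0.3386, 0.1461]
tcp_rot: [-2.294, -2.143, -0.001]
force: [-0.4, 0.1, 0.2]
finger_gap: 0.04
grip_force: 0.0
```

Emit:
{"fn": "carry_out", "kwargs": {"plan": [{"travel": [0, 0, -0.4], "yaw": 0, "fingers": 40}, {"travel": [0, 0, -0.68], "yaw": 0, "fingers": 40}, {"travel": [0, 0, -0.68], "yaw": 0, "fingers": 40}, {"travel": [0, 0, -0.68], "yaw": 0, "fingers": 40}]}}

```text
t: 64.82
ee_pos: [0.4379, -0.3406, 0.0941]
tcp_rot: [2.295, 2.143, 0.002]
force: [-0.1, -0.2, 0.8]
finger_gap: 0.0398
grip_force: 0.0
```

Emit:
{"fn": "carry_out", "kwargs": {"plan": [{"travel": [0, 0, 0], "yaw": 0, "fingers": 11}, {"travel": [0, 0, 0], "yaw": 0, "fingers": 11}, {"travel": [0, 0, 0], "yaw": 0, "fingers": 11}, {"travel": [0, 0, 0], "yaw": 0, "fingers": 11}, {"travel": [0, 0, 0], "yaw": 0, "fingers": 11}]}}

```text
t: 65.45
ee_pos: [0.4371, -0.3406, 0.0934]
tcp_rot: [2.297, 2.142, 0.001]
force: [-2.0, 2.2, 7.5]
finger_gap: 0.0115
grip_force: 16.4
```

```bash
python3 m.py
python3 - <<'E'
import numpy as np
a0=np.arcsin(15/215)
for t in np.arange(.1,1.11,.1): print(round(t,1), 'dz',round(.215*(np.sin(a0+t)-np.sin(a0)),4),'dx',round(.215*(np.cos(a0)-np.cos(a0+t)),4))
E
```

```text
[ 0.4371 -0.3406  0.0934] [-2.    2.16  7.52] [ 0.536  0.562 -0.159] 0.01147 16.43775165081024
0.1 dz 0.0213 dx 0.0026
0.2 dz 0.0423 dx 0.0073
0.3 dz 0.0627 dx 0.014
0.4 dz 0.0823 dx 0.0228
0.5 dz 0.101 dx 0.0334
0.6 dz 0.1185 dx 0.0459
0.7 dz 0.1346 dx 0.0601
0.8 dz 0.1493 dx 0.0758
0.9 dz 0.1623 dx 0.0929
1.0 dz 0.1736 dx 0.1112
1.1 dz 0.1829 dx 0.1306
```

Emit:
{"fn": "carry_out", "kwargs": {"plan": [{"travel": [0.03, 0, 0.27], "yaw": 0, "fingers": 10.3}, {"travel": [0.09, -0.01, 0.53], "yaw": 0, "fingers": 10.3}, {"travel": [0.175, -0.013, 0.78], "yaw": 0, "fingers": 10.3}, {"travel": [0.228, -0.017, 0.907], "yaw": 0, "fingers": 10.3}, {"travel": [0.228, -0.017, 0.907], "yaw": 0, "fingers": 10.3}]}}

```text
t: 66.08
ee_pos: [0.454, -0.3422, 0.1654]
tcp_rot: [-2.297, -2.141, 0.001]
force: [-5.6, 1.4, 0.3]
finger_gap: 0.0108
grip_force: 27.6
```

Emit:
{"fn": "carry_out", "kwargs": {"plan": [{"travel": [0.121, -0.009, 0.24], "yaw": 0, "fingers": 10.3}, {"travel": [0.266, -0.019, 0.468], "yaw": 0, "fingers": 10.3}, {"travel": [0.433, -0.032, 0.678], "yaw": 0, "fingers": 10.3}, {"travel": [0.62, -0.045, 0.869], "yaw": 0, "fingers": 10.3}, {"travel": [0.62, -0.045, 0.869], "yaw": 0, "fingers": 10.3}]}}

```text
t: 66.7
ee_pos: [0.5021, -0.347, 0.237]
tcp_rot: [-2.299, -2.138, 0.004]
force: [-19.9, 5.2, 19.4]
finger_gap: 0.0106
grip_force: 28.9
```

Emit:
{"fn": "carry_out", "kwargs": {"plan": [{"travel": [0.205, -0.015, 0.174], "yaw": 0, "fingers": 10.3}, {"travel": [0.43, -0.03, 0.324], "yaw": 0, "fingers": 10.3}, {"travel": [0.54, -0.04, 0.394], "yaw": 0, "fingers": 10.3}, {"travel": [0.54, -0.04, 0.394], "yaw": 0, "fingers": 10.3}, {"travel": [0.54, -0.04, 0.394], "yaw": 0, "fingers": 10.3}, {"travel": [0.54, -0.04, 0.394], "yaw": 0, "fingers": 10.3}]}}

```text
t: 67.45
ee_pos: [0.5463, -0.3512, 0.2686]
tcp_rot: [2.299, 2.138, -0.003]
force: [-9.2, -1.4, 15.5]
finger_gap: 0.0113
grip_force: 29.0
```

```bash
python3 m.py
cat > bl.py <<'E'
from h import *
np.set_printoptions(precision=3,suppress=True)
for n in('top','scene'):
    p=ctrl.get_image(n)
    for d in ctrl.cut_out('block0',p):
        m=d['mask']; c=p['frame'][m].mean(0) if m.any() else 0; ys,xs=np.nonzero(m)
        print(n,round(d['score'],2),np.array(d['box']),c,back(p,[xs.mean(),ys.mean()],.03)[0][:2] if m.any() else '')
E
python3 bl.py
```

```text
[ 0.5463 -0.3512  0.2686] [-9.18 -1.39 15.45] [-0.29   2.039 -0.211] 0.01134 29.013672173023224
top 0.93 [436.7 167.7 456.  190.1] [147.947 148.584 142.45 ] [ 0.758 -0.4  ]
top 0.77 [477.  294.9 496.6 314.5] [ 68.422 112.981  77.165] [ 0.433 -0.479]
top 0.61 [370.5 296.8 378.9 302.8] [145.447  66.383  63.383] [ 0.456 -0.205]
top 0.59 [405.1 162.9 423.  189.6] [117.003 117.539 112.301] [ 0.773 -0.319]
top 0.57 [440.4 199.6 456.6 213.4] [145.188 146.882 140.982] [ 0.69  -0.407]
top 0.31 [104.9 278.7 131.3 311.9] [103.894 101.955  99.58 ] [0.466 0.432]
scene 0.89 [269.9 128.7 288.6 149.8] [ 49.625 116.717  61.922] [ 0.443 -0.464]
scene 0.71 [318.8 148.8 339.3 169.4] [138.065  47.359  44.396] [ 0.374 -0.334]
scene 0.66 [197.7 180.9 221.7 202.6] [144.456 147.017 134.128] [ 0.686 -0.402]
scene 0.65 [321.7 187.4 347.8 210.5] [143.869  46.921  45.6  ] [ 0.446 -0.209]
scene 0.59 [169.  193.6 198.  212.2] [155.716 153.267 142.234] [ 0.759 -0.401]
scene 0.33 [470.3 337.9 508.8 381.6] [140.606 135.372 123.489] [0.418 0.322]
```

All three blocks are in the bin. Lower the tray along the same arc.

Emit:
{"fn": "carry_out", "kwargs": {"plan": [{"travel": [-0.115, 0.008, -0.07], "yaw": 0, "fingers": 10.3}, {"travel": [-0.338, 0.025, -0.22], "yaw": 0, "fingers": 10.3}, {"travel": [-0.54, 0.04, -0.394], "yaw": 0, "fingers": 10.3}, {"travel": [-0.54, 0.04, -0.394], "yaw": 0, "fingers": 10.3}]}}

```text
t: 68.15
ee_pos: [0.5023, -0.3468, 0.2346]
tcp_rot: [-2.3, -2.139, 0.002]
force: [-6.6, -3.2, 5.1]
finger_gap: 0.011
grip_force: 28.9
```

Emit:
{"fn": "carry_out", "kwargs": {"plan": [{"travel": [-0.1875, 0.014, -0.19], "yaw": 0, "fingers": 10.3}, {"travel": [-0.354, 0.026, -0.4], "yaw": 0, "fingers": 10.3}, {"travel": [-0.5, 0.037, -0.63], "yaw": 0, "fingers": 10.3}, {"travel": [-0.62, 0.045, -0.869], "yaw": 0, "fingers": 10.3}, {"travel": [-0.62, 0.045, -0.869], "yaw": 0, "fingers": 10.3}]}}

```text
t: 68.78
ee_pos: [0.4544, -0.3421, 0.1643]
tcp_rot: [-2.298, -2.141, 0.001]
force: [-1.3, -2.1, -1.8]
finger_gap: 0.0108
grip_force: 29.2
```

Emit:
{"fn": "carry_out", "kwargs": {"plan": [{"travel": [-0.0975, 0.007, -0.25], "yaw": 0, "fingers": 10.3}, {"travel": [-0.166, 0.012, -0.51], "yaw": 0, "fingers": 10.3}, {"travel": [-0.215, 0.016, -0.775], "yaw": 0, "fingers": 10.3}, {"travel": [-0.228, 0.017, -0.89], "yaw": 0, "fingers": 10.3}, {"travel": [-0.228, 0.017, -0.89], "yaw": 0, "fingers": 10.3}, {"travel": [-0.228, 0.017, -0.89], "yaw": 0, "fingers": 13}, {"travel": [-0.228, 0.017, -0.89], "yaw": 0, "fingers": 25}, {"travel": [-0.228, 0.017, -0.89], "yaw": 0, "fingers": 40}]}}

```text
t: 69.78
ee_pos: [0.4373, -0.3404, 0.0942]
tcp_rot: [2.296, 2.143, 0.001]
force: [0.2, 0.2, 0.2]
finger_gap: 0.0395
grip_force: 0.0
```

Emit:
{"fn": "carry_out", "kwargs": {"plan": [{"travel": [0, 0, 0], "yaw": 0, "fingers": 40}, {"travel": [0, 0, 0], "yaw": 0, "fingers": 40}, {"travel": [0, 0, 0.4], "yaw": 0, "fingers": 40}, {"travel": [0, 0, 0.95], "yaw": 0, "fingers": 40}]}}

```text
t: 70.28
ee_pos: [0.4364, -0.3401, 0.17]
tcp_rot: [-2.296, -2.142, 0.002]
force: [1.2, -0.0, 0.6]
finger_gap: 0.0394
grip_force: 0.0
```

Emit:
{"fn": "carry_out", "kwargs": {"plan": [{"travel": [0, 0.95, 0.9], "yaw": 0, "fingers": 40}, {"travel": [0, 0.95, 0.9], "yaw": 0, "fingers": 40}, {"travel": [0, 0.95, 0.9], "yaw": 0, "fingers": 40}]}}

```text
t: 70.65
ee_pos: [0.439, -0.262, 0.2434]
tcp_rot: [2.29, 2.149, 0.007]
force: [-0.0, -0.6, 0.5]
finger_gap: 0.0398
grip_force: 0.0
```

Emit:
{"fn": "carry_out", "kwargs": {"plan": [{"travel": [0, 0.95, 0], "yaw": 0, "fingers": 40}, {"travel": [0, 0.95, 0], "yaw": 0, "fingers": 40}, {"travel": [0, 0.95, 0], "yaw": 0, "fingers": 40}]}}

```text
t: 71.03
ee_pos: [0.4368, -0.1879, 0.2413]
tcp_rot: [-2.294, -2.145, -0.001]
force: [-0.4, -1.0, -0.9]
finger_gap: 0.0401
grip_force: 0.0
```

```bash
python3 m.py; python3 bl.py; python3 pk.py
python3 - <<'E'
from h import *
p=ctrl.get_image('top'); g=p['frame'].max(2)
for c in (418,436,454): print(c,294+np.argmin(g[294:312,c].astype(int)))
for q in('unit','driver'): print(q,[d['box'] for d in ctrl.cut_out(q,p)[:1]])
E
```

```text
[ 0.4368 -0.1879  0.2413] [-0.35 -0.97 -0.88] [-0.032  0.041  0.006] 0.04013 0.0
top 0.6 [471.9 289.3 496.7 315.9] [51.281 88.4   58.716] [ 0.438 -0.473]
top 0.56 [403.9 161.4 424.2 189.5] [115.114 117.622 110.947] [ 0.773 -0.319]
top 0.54 [484.2 245.9 510.1 270.3] [104.11   42.296  42.048] [ 0.553 -0.519]
top 0.53 [439.  168.  456.9 187.9] [155.637 154.693 149.583] [ 0.759 -0.4  ]
top 0.52 [443.8 198.4 458.  214.2] [151.552 151.287 146.854] [ 0.688 -0.408]
scene 0.87 [319.5 150.  342.4 170.8] [137.838  47.374  44.929] [ 0.373 -0.333]
scene 0.84 [171.3 193.5 197.9 213.9] [145.392 147.473 133.887] [ 0.761 -0.4  ]
scene 0.74 [197.6 178.1 223.4 200.5] [149.023 149.649 138.036] [ 0.687 -0.403]
scene 0.63 [324.2 186.5 345.8 210.5] [147.892  46.072  45.   ] [ 0.445 -0.208]
scene 0.36 [487.3 381.7 531.9 428.2] [151.321 147.708 138.473] [0.448 0.414]
yaw -4.167208088168181
scene 0.74 [0.441 0.406] 15.8 0.57 STAND (array([0.457, 0.416, 0.047, 0.137]), np.float64(0.9460916442048517))
scene 0.72 [0.384 0.247] 31.0 0.64  
scene 0.65 [0.494 0.243] 30.8 0.62  
scene 0.65 [0.409 0.322] 26.3 0.59 STAND (array([ 0.434,  0.328,  0.055, -0.297]), np.float64(0.8708518483501938))
top 0.74 [0.412 0.302] 88.1 0.61 STAND (array([ 0.41 ,  0.263,  0.058, -1.566]), np.float64(0.9500406834825061))
top 0.71 [0.529 0.29 ] 65.7 0.57 STAND (array([ 0.517,  0.262,  0.046, -0.763]), np.float64(0.929122468659595))
top 0.66 [0.438 0.37 ] 88.9 0.64 STAND (array([ 0.436,  0.331,  0.055, -1.722]), np.float64(0.9446428571428571))
top 0.59 [0.469 0.46 ] 85.5 0.66 STAND (array([ 0.464,  0.42 ,  0.055, -2.351]), np.float64(0.9386978387929863))
418 299
436 294
454 303
unit [[250.2, 134.5, 268.8, 206.6]]
driver [[251.0, 134.2, 267.6, 204.9]]
```

Emit:
{"fn": "carry_out", "kwargs": {"plan": [{"travel": [0, 0.95, 0], "yaw": 0, "fingers": 40}, {"travel": [0, 0.95, 0], "yaw": 0, "fingers": 40}, {"travel": [0, 0.95, 0], "yaw": 0, "fingers": 40}, {"travel": [0, 0.95, 0], "yaw": 0, "fingers": 40}]}}

```text
t: 72.08
ee_pos: [0.437, -0.1138, 0.2419]
tcp_rot: [2.299, 2.141, 0.0]
force: [-0.4, -0.4, 0.7]
finger_gap: 0.0402
grip_force: 0.0
```

Emit:
{"fn": "carry_out", "kwargs": {"plan": [{"travel": [0, 0.95, 0], "yaw": 0, "fingers": 40}, {"travel": [0, 0.95, 0], "yaw": 0, "fingers": 40}, {"travel": [0, 0.95, 0], "yaw": 0, "fingers": 40}, {"travel": [0, 0.95, 0], "yaw": 0, "fingers": 40}]}}

```text
t: 72.58
ee_pos: [0.4371, -0.0382, 0.2419]
tcp_rot: [2.3, 2.14, 0.0]
force: [0.1, -0.2, -0.1]
finger_gap: 0.0399
grip_force: 0.0
```

Run:
```python
from h import *
p=ctrl.get_image('top'); g=p['frame'].max(2); g0=cv2.imread('pics/top0.png').max(2)
for c in (418,426,436,446,454): print(c,294+np.argmin(g[294:312,c]),294+np.argmin(g0[294:312,c]))
p=ctrl.get_image('scene'); a=cv2.imread('pics/scene0.png').astype(int); d=np.abs(p['frame'][:,:,::-1].astype(int)-a).max(2)
print('handle region diff',d[125:165,285:320].mean(), 'unit',d[270:353,192:277].mean(),'driver',d[347:384,221:310].mean(), 'bg',d[420:470,300:400].mean())
```

```text
418 301 301
426 301 301
436 302 302
446 304 303
454 303 304
handle region diff 7.639285714285714 unit 6.667186392629341 driver 6.179775280898877 bg 5.9442
```

The tray is level, and the appliance and screwdriver have not moved. Hand in.

```bash
python3 -c "
from cell import ctrl
print(ctrl.sign_off())"
```

```text
the job is handed in; nothing more can be done
None
```

The job is handed in (no verdict came back): all four battery packs stand on the carrier board, all three pump blocks are in the bin, the tray is level again, and the appliance and screwdriver have not moved.

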